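# Strip the retaining rings and hang the caps for painting

### The arm

A 6-joint arm with a two-finger parallel gripper is mounted at the origin on the work surface. World frame = base frame: x ahead of the robot, y to its left, z up, the work surface at z = 0. Lengths are in m, angles in rad, forces in N, time in s.
With the tool pointing down it reaches from about 0.425 to 0.95 m from the base axis. Payload 3.5 kg.
Tool frame: the origin (TCP) lies at the centre of the arm's flange, where the gripper is bolted on; the fingertips stand 173 mm ahead of it and the grasp point (between the pads) lies 155 mm ahead of it; z points along the fingers, y is the direction in which the jaws open and shut (so a half turn about z gives the same grasp; the last joint's range is limited). The gripper opens to 85 mm and grips with 20 to 120 N. Pads are 22 mm wide; open, the fingers measure 114 mm over their backs; the gripper's body (76 mm by 85 mm) begins 54 mm behind the grasp point. The pads swing forward as they close: fully open they stand 13 mm farther back than shut.
Start: joints at [1.154, 0.286, 1.577, -0, 1.279, -0.15], TCP at [0.178, 0.651, 0.405] pointing down, gripper open.
Joint ranges: [-2.77, 2.77], [-0.9, 2.22], [0.21, 2.48], [-1.53, 4.67], [0.24, 2.81], [-2.84, 2.84]. Speed limits (rad/s): [2.79, 2.79, 3.14, 3.14, 3.14, 3.14].

### API

Orientations are given as a unit quaternion [x, y, z, w].
In Python, from station import ctrl gives the robot as it stands.
- The arm moves only by the tool arm_command, never from a script. Its argument "deltas" is a list of rows, each a list of 5 numbers: the opening, from 0 (shut) to 1 (fully open), then the shift along the tool's x, y, z in mm, then the turn about the tool's z in degrees. A call has 1 to 5 rows; each row shifts and turns the pose as measured when the row begins, along the tool's axes as they then stand; what a row does not reach is not made up. A row lasts 1/8 s, in which the tool goes at most 62.5 mm and 10.7 degrees, less where a joint would pass 70% of its speed; a pose out of reach is approached as far as the arm can. A call is refused whole if a number of a shift passes 62.5 or a number of a turn 10.7, either way. A call with a gripper value outside its range is refused whole. The fingers move at their own pace and stop on an object; "newtons" is the grip in N (left out, the last holds). Time passes only in rows, so rows that do not move let the fingers close. It gives the time, the measured TCP pose, the force and the opening at its end, in the units of the state.
- ctrl.sense(): the state, without advancing time (a new reading comes with each control period).
- ctrl.capture(name): name is "scene" or "top"; returns (picture, depth): 400x640x3 uint8, blue, green, red; 400x640 float32, m along the optical axis (not along the pixel's ray), 0 where there is no reading.
- ctrl.calibration(name): a dict with "vertical_fov" (degrees; the focal length in pixels is half the picture's height over the tangent of half this angle, whatever the lens; pixels are square), "cx", "cy" (the principal point, pixels), "k1" (the pictures are not rectified: a ray, as slopes to the right and down, at radius r is drawn at 1 + k1 r^2 times it, then the intrinsics apply), "view" (4x4, takes a point from world to camera coordinates). Camera axes: x right, y up, looking along -z (the intrinsics and any distortion apply to the point x, -y, -z); pixel columns grow to the right and rows downward; lengths in m; the calibration is good to about 2 mm. A picture is of the moment at which its call begins. calibration takes no time and is no camera call.
- ctrl.close_job(): hands the job in, once; it reports no verdict.
The state is a dict: "time_s": time; "joint_pos": joint angles; "qvel": joint speeds; "tau": joint torques, N m; "tcp_pos": TCP position; "eef_rot": TCP orientation; "contact_force": force on the tool from outside, world axes, zero at the start; "wrist_torque": the same for the moment, N m; "finger_gap": opening from 0.0 (shut) to 1.0 (fully open).
Only numpy, scipy, OpenCV 4.12 (cv2) and the standard library are available. Lean on these libraries where they do the work, as an engineer would, in place of code of your own. Each camera call takes 0.05 s, during which the arm holds its last target.

### The job

Not every cap still has its split retaining ring: first, with all the caps left seated, use the pick, its tip under the tab in the slot, to lift each ring that is there out of its groove, and do not take hold of a ring with the gripper while it is still held in its groove. Then put the rings in the tray and hang every cap on the rail, its hook lifted over the near lip and lowered until the nose sits on the trough floor behind it. Lay the pick back on its mat, and leave the can, jar and wrench alone.

Things in the scene. Friction and masses are not known exactly. Their poses are not given: they have to be found in the camera images.
- housing: aluminium casting fixed to the bench, 364 mm in y, x from -80 to +66 mm, top at z=46 mm. Origin on the bench under the middle bore; -x side faces the robot at yaw 0. Three bores, 95 mm diameter, at x=0, y=+112 (bore 1), 0 (bore 2), -112 mm (bore 3), floor at z=30. From each bore a slot 25 mm wide, floor at z=20, runs out through the -x face: see slot1
- slot1 (a point): in slot 1 (x=-70 mm of the casting, z=38; the other slots are alike), where the held ring's tab underside lies. At x=-56 to -49 a sprung catch on either side reaches 6 mm into the slot above the tab. A tab lifted with a few newtons pushes them aside; once its underside there passes z=50 they spring under and carry it: the ring then stays tilted, tab up
- rail: fixed steel hanging rail: a trough 360 mm long in its y on end posts at y=+-174. Origin on the bench under its middle. Trough floor top at z=130 mm (8 mm thick), 24 mm wide inside (x -12 to +12) between two lips 4 mm thick with tops at z=145. Parts come in from its -x side, which faces the casting and tray. Use y -125 to +125; the space below the floor is free
- tray: loose open grey plastic tray, 160 x 160 mm outside, 28 mm high, walls 4 mm. Origin under its centre
- mat: flat black rubber tool mat on the bench, 200 (its x) x 120 (its y) x 4 mm. Origin under its centre
- pick: straight pick lying on the mat, 90 g. Origin on its axis at the middle of the black handle (90 mm long, 18 x 18 mm square); a steel rod of 8 mm diameter runs out along +x on the same axis to a round tip at x=+117 mm. Alike on all four sides; lying flat its axis is 9 mm above what it lies on
- cap1: plastic cap with metal hook, 0.2 kg, in bore 1. Origin under its disc (88 mm diameter, 8 thick). Stem (9 x 10 mm) at x=-19 up to z=95; crown z 85-95; nose pointing down at x 1-13, y +-12, z 63-85, open below. On top a grip tab x -5 to +19, 10 thick in y, z 95-125. Weight block x 10-26, z 8-18: centre of mass at x=6, below the nose. Its x is along the casting's +y within 0.15 rad
- cap1_nose (a point): underside of cap 1's hook nose (x=7, y=0, z=63 mm in the cap); hung by it the cap stays upright
- ring1: dark steel split ring, 5 mm thick, inner/outer diameter 72/90 mm, 60 g, in bore 1 on the cap's disc around the hook, underside at z=38 mm, or absent. Origin: centre of its underside. At one end a tab 20 mm wide (y) runs out along -x, from x=-40 to -78, lying in the slot; the gap is beside it
- ring1_tab (a point): underside of ring 1's tab at x=-70 mm of the ring: 38 mm above the bench when held in the groove, about 50 mm when carried by the catches
- cap2: plastic cap with metal hook, 0.2 kg, in bore 2. Origin under its disc (88 mm diameter, 8 thick). Stem (9 x 10 mm) at x=-19 up to z=95; crown z 85-95; nose pointing down at x 1-13, y +-12, z 63-85, open below. On top a grip tab x -5 to +19, 10 thick in y, z 95-125. Weight block x 10-26, z 8-18: centre of mass at x=6, below the nose. Its x is along the casting's +y within 0.15 rad
- cap2_nose (a point): underside of cap 2's hook nose (x=7, y=0, z=63 mm in the cap); hung by it the cap stays upright
- ring2: dark steel split ring, 5 mm thick, inner/outer diameter 72/90 mm, 60 g, in bore 2 on the cap's disc around the hook, underside at z=38 mm, or absent. Origin: centre of its underside. At one end a tab 20 mm wide (y) runs out along -x, from x=-40 to -78, lying in the slot; the gap is beside it
- ring2_tab (a point): underside of ring 2's tab at x=-70 mm of the ring: 38 mm above the bench when held in the groove, about 50 mm when carried by the catches
- cap3: plastic cap with metal hook, 0.2 kg, in bore 3. Origin under its disc (88 mm diameter, 8 thick). Stem (9 x 10 mm) at x=-19 up to z=95; crown z 85-95; nose pointing down at x 1-13, y +-12, z 63-85, open below. On top a grip tab x -5 to +19, 10 thick in y, z 95-125. Weight block x 10-26, z 8-18: centre of mass at x=6, below the nose. Its x is along the casting's +y within 0.15 rad
- cap3_nose (a point): underside of cap 3's hook nose (x=7, y=0, z=63 mm in the cap); hung by it the cap stays upright
- ring3: dark steel split ring, 5 mm thick, inner/outer diameter 72/90 mm, 60 g, in bore 3 on the cap's disc around the hook, underside at z=38 mm, or absent. Origin: centre of its underside. At one end a tab 20 mm wide (y) runs out along -x, from x=-40 to -78, lying in the slot; the gap is beside it
- ring3_tab (a point): underside of ring 3's tab at x=-70 mm of the ring: 38 mm above the bench when held in the groove, about 50 mm when carried by the catches
- spray_can: spray can standing on the bench, 66 mm diameter, 190 mm high; leave alone. Origin under it
- jar: small jar, 70 mm diameter, 85 mm high; leave alone. Origin under it
- wrench: wrench, 180 mm, lying on the bench; leave alone. Origin under its middle
Things that resemble listed ones, but are neither listed nor needed, are in the scene too. Leave any white look-alike of the ring3 alone.

How it is judged:
On the way:
1. every ring present is lifted out of its groove while every cap still sits in its bore ((z of ring1_tab in the frame of housing above 0.048 m or not (x of ring1 in the frame of housing between -0.05 and 0.05 m and y of ring1 in the frame of housing between 0.062 and 0.162 m)) and x of cap1 in the frame of housing between -0.008 and 0.008 m and y of cap1 in the frame of housing between 0.104 and 0.12 m and z of each of cap1, cap2, cap3 in the frame of housing below 0.036 m and (z of ring2_tab in the frame of housing above 0.048 m or not (x of ring2 in the frame of housing between -0.05 and 0.05 m and y of ring2 in the frame of housing between -0.05 and 0.05 m)) and x of cap2 in the frame of housing between -0.008 and 0.008 m and y of cap2 in the frame of housing between -0.008 and 0.008 m and (z of ring3_tab in the frame of housing above 0.048 m or not (x of ring3 in the frame of housing between -0.05 and 0.05 m and y of ring3 in the frame of housing between -0.162 and -0.062 m)) and x of cap3 in the frame of housing between -0.008 and 0.008 m and y of cap3 in the frame of housing between -0.12 and -0.104 m), for 0.2 s.
At the end, for the whole second after the job is handed in: Every cap hangs with its nose on the trough floor between the lips (5 mm in height), leaning under 20 degrees; every ring lies in the tray (centre within 75 mm each way, below 60 mm); the pick lies on the mat (handle middle within 80 mm of its centre); all at rest (x of cap1_nose in the frame of rail between -0.012 and 0.012 m and y of cap1_nose in the frame of rail between -0.16 and 0.16 m and z of cap1_nose in the frame of rail between 0.126 and 0.135 m and angle between each of cap1, cap2, cap3's own z axis and vertical below 0.35 rad and linear speed of each of cap1, ring1, cap2, ring2, cap3, ring3, pick below 0.05 m/s and x of ring1 in the frame of tray between -0.075 and 0.075 m and y of ring1 in the frame of tray between -0.075 and 0.075 m and height (world z) of each of ring1, ring2, ring3 below 0.06 m and x of cap2_nose in the frame of rail between -0.012 and 0.012 m and y of cap2_nose in the frame of rail between -0.16 and 0.16 m and z of cap2_nose in the frame of rail between 0.126 and 0.135 m and x of ring2 in the frame of tray between -0.075 and 0.075 m and y of ring2 in the frame of tray between -0.075 and 0.075 m and x of cap3_nose in the frame of rail between -0.012 and 0.012 m and y of cap3_nose in the frame of rail between -0.16 and 0.16 m and z of cap3_nose in the frame of rail between 0.126 and 0.135 m and x of ring3 in the frame of tray between -0.075 and 0.075 m and y of ring3 in the frame of tray between -0.075 and 0.075 m and horizontal distance between pick and mat below 0.08 m and height (world z) of pick below 0.03 m); the robot touches nothing.
It fails at once if the gripper takes hold of ring 1 while it is still held in its groove (contact force between the fingers and ring1 above 2 N and z of ring1_tab in the frame of housing below 0.043 m and x of ring1 in the frame of housing between -0.01 and 0.01 m and y of ring1 in the frame of housing between 0.102 and 0.122 m).
It fails at once if the gripper takes hold of ring 2 while it is still held in its groove (contact force between the fingers and ring2 above 2 N and z of ring2_tab in the frame of housing below 0.043 m and x of ring2 in the frame of housing between -0.01 and 0.01 m and y of ring2 in the frame of housing between -0.01 and 0.01 m).
It fails at once if the gripper takes hold of ring 3 while it is still held in its groove (contact force between the fingers and ring3 above 2 N and z of ring3_tab in the frame of housing below 0.043 m and x of ring3 in the frame of housing between -0.01 and 0.01 m and y of ring3 in the frame of housing between -0.122 and -0.102 m).
It fails at once if the spray can, jar or wrench is disturbed (distance of any of spray_can, jar, wrench from where it was at the start of the episode above 0.03 m).
Of ring1, ring2, ring3 only 2 to 3 are there at a start; the rules pass over those that are not, and their reading is None.
At some moment in a run one of pick, tray may be knocked a few centimetres aside while the robot is not near it.
It also fails if it takes over 210 s, if anything falls off the work surface, if the arm or the gripper's body presses on something with over 40 N, if the wrist force passes 120 N, or if a joint passes its speed limit or range.

## Working session

There is one attempt and no reset: what is moved stays moved. The work goes in short steps, Python scripts to look and compute and a tool call to move; the robot and the scene stay as the last step left them, time stands still between calls to the robot, and variables do not carry over. Pictures are saved under pics/ and viewed, and the job is handed in when it is done.

Besides the shell and the picture viewer there is one more tool, called after "Request:" by a JSON object that holds its "op" and its "data". arm_command: Moves the arm, as the interface text tells. Its arguments: {"type":"object","properties":{"deltas":{"type":"array","items":{"type":"array","items":{"type":"number"}}},"newtons":{"type":"number"}},"required":["deltas"]}

```bash
ls; mkdir -p pics; cat > h.py <<'E'
import numpy as np,cv2,sys
from station import ctrl
def cap(n,f):
    im,d=ctrl.capture(n); im=np.array(im); cv2.imwrite(f'pics/{f}.png',im); np.save(f'/tmp/{f}.npy',d); return im,d
def K(n):
    c=ctrl.calibration(n); f=200/np.tan(np.radians(c['vertical_fov'])/2); return f,c['cx'],c['cy'],c['k1'],np.array(c['view'])
def ray(n,u,v):
    f,cx,cy,k1,V=K(n); u=np.asarray(u,float);v=np.asarray(v,float)
    xd=(u-cx)/f; yd=(v-cy)/f; x,y=xd.copy(),yd.copy()
    for _ in range(20):
        s=1+k1*(x*x+y*y); x=xd/s;y=yd/s
    return x,y,V
def px2w(n,u,v,d):
    x,y,V=ray(n,u,v); d=np.asarray(d)
    P=np.stack([x*d,-y*d,-d,np.ones_like(d)],-1); return (P@np.linalg.inv(V).T)[...,:3]
def pxz(n,u,v,z):  # intersect with plane z
    x,y,V=ray(n,u,v); R=V[:3,:3]; c=-R.T@V[:3,3]
    dr=np.stack([x,-y,-np.ones_like(x)],-1)@R
    return c+dr*((z-c[2])/dr[...,2])[...,None]
def w2px(n,p):
    f,cx,cy,k1,V=K(n); p=np.atleast_2d(p); q=p@V[:3,:3].T+V[:3,3]
    x=q[:,0]/-q[:,2]; y=-q[:,1]/-q[:,2]; s=1+k1*(x*x+y*y); return np.stack([cx+f*x*s,cy+f*y*s],-1)
def cloud(n,d):
    v,u=np.mgrid[0:400,0:640]; return px2w(n,u,v,d)
E
python3 - <<'E'
from h import *
for n in('scene','top'):
    cap(n,n+'0'); c=ctrl.calibration(n); print(n,c['vertical_fov'],c['cx'],c['cy'],c['k1']); V=np.array(c['view']); print(-V[:3,:3].T@V[:3,3],V[:3,:3].round(3))
print(ctrl.sense())
E
```

```text
pics
scene 52.76530881793612 317.0369048538 194.5082034037091 -0.024591118642474995
[ 1.35688715 -0.40759532  0.67294264] [[ 0.546  0.838 -0.023]
 [-0.453  0.318  0.833]
 [ 0.705 -0.444  0.553]]
top 51.52115101355127 315.20172944892954 196.30550886089839 -0.10059961816630521
[0.46318891 0.05051157 1.2199473 ] [[-0.013 -1.    -0.013]
 [ 0.993 -0.015  0.119]
 [-0.119 -0.011  0.993]]
{'time_s': 0.1, 'joint_pos': array([ 1.15396852e+00,  2.87125487e-01,  1.57806230e+00,  1.30806412e-06,
        1.27864835e+00, -1.50037395e-01]), 'qvel': array([-3.79548236e-05, -1.70466360e-03, -1.94665849e-03,  1.65720556e-03,
       -5.33600807e-04,  1.07521278e-04]), 'tau': array([ 5.35205527e-04, -4.07295012e+01, -2.93699795e+01, -1.50548844e-04,
        3.43803164e-03,  2.35461975e-06]), 'tcp_pos': array([0.17785454, 0.65090427, 0.40343565]), 'eef_rot': array([ 1.33000048e-01,  9.91115396e-01, -1.07680837e-03, -3.14298886e-04]), 'contact_force': array([ 0.90248484, -0.4501393 , -0.17093191]), 'wrist_torque': array([-8.52817008e-05, -4.50353356e-03,  1.10392023e-02]), 'finger_gap': 1.0016751540955318}
```

View pics/scene0.png

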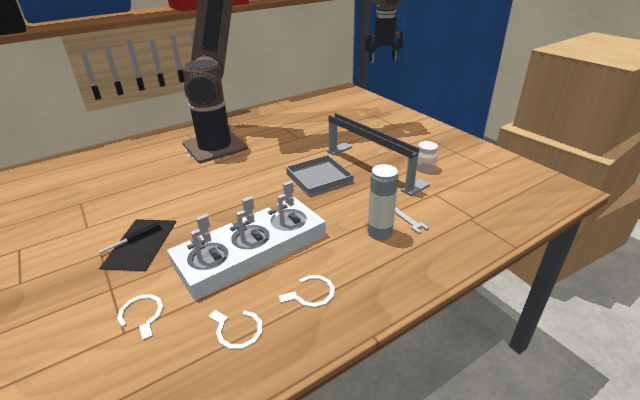

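View pics/top0.png

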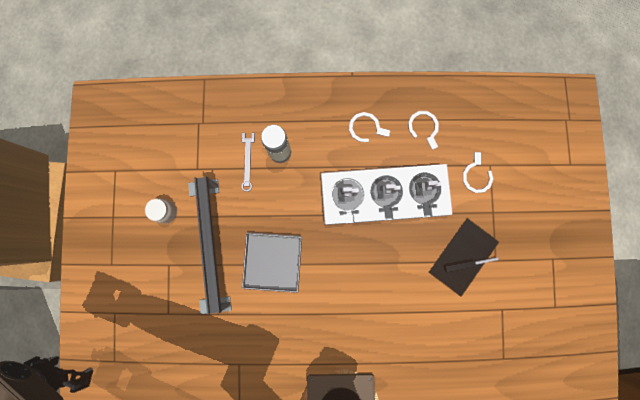

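The scene view shows the casting around (250,240), the tray at (320,175), the rail at (370,145), and the mat with the pick at (140,243). Three white decoy rings lie at (140,315), (238,328) and (312,292). The top view shows the bores at (347,193), (386,191) and (425,188). I'll enlarge those.

```bash
python3 - <<'E'
from h import *
im=cv2.imread('pics/top0.png'); s=cv2.imread('pics/scene0.png')
a=cv2.resize(im[155:235,310:465],None,fx=5,fy=5,interpolation=cv2.INTER_CUBIC)
cv2.imwrite('pics/c_top.png',a)
cv2.imwrite('pics/c_sc.png',cv2.resize(s[170:295,160:335],None,fx=4.5,fy=4.5,interpolation=cv2.INTER_CUBIC))
cv2.imwrite('pics/c_mat.png',cv2.resize(im[210:305,420:510],None,fx=6,fy=6,interpolation=cv2.INTER_CUBIC))
E
```

```text
(no output)
```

View pics/c_top.png

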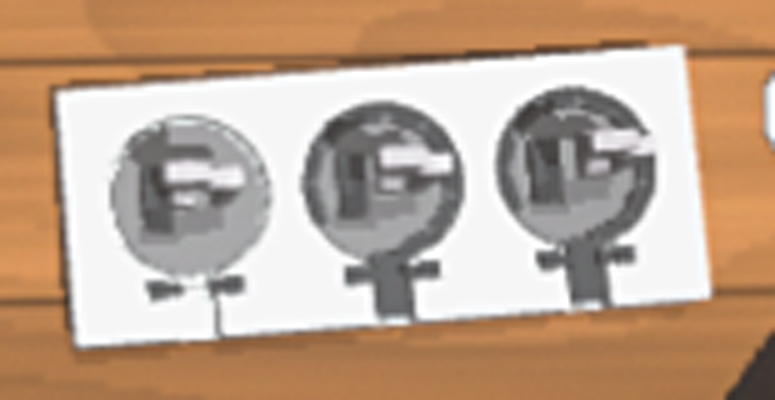

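View pics/c_sc.png

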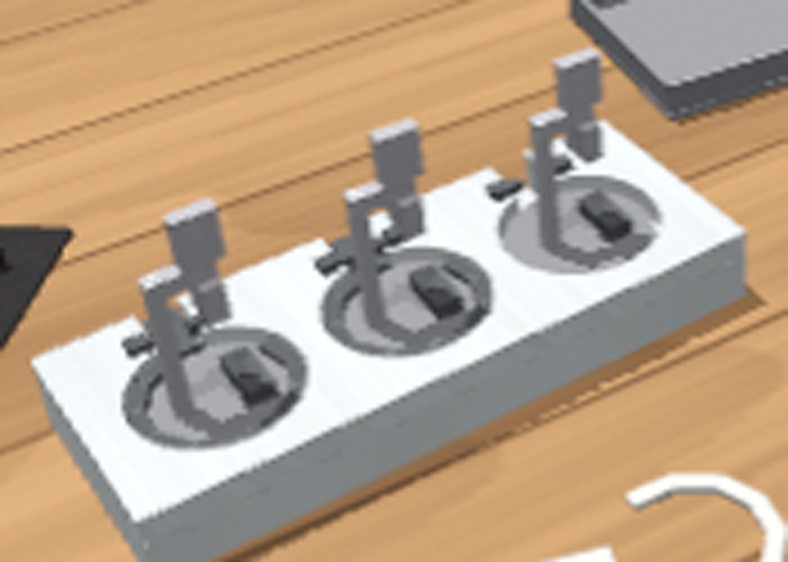

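View pics/c_mat.png

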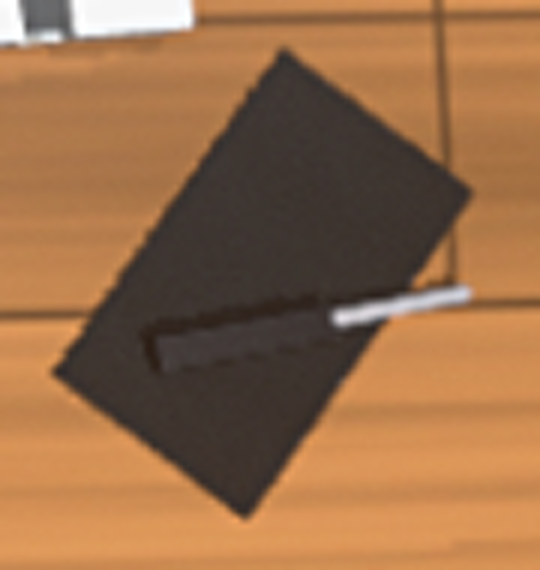

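Ring 1 is absent: the left bore at top (347,193) shows a light disc with no dark annulus, and its slot is empty. Rings 2 and 3 are present, with a dark annulus and a tab at top (388,215) and (428,212). The white rings at the back are decoys. Next I'll measure the poses.

```bash
python3 - <<'E'
from h import *
im=cv2.imread('pics/top0.png'); d=np.load('/tmp/top0.npy')
C=cloud('top',d); np.set_printoptions(precision=4,suppress=True)
hsv=cv2.cvtColor(im,cv2.COLOR_BGR2HSV)
def rect(mask,z,name):
    v,u=np.nonzero(mask); P=pxz('top',u,v,z)[:,:2]
    r=cv2.minAreaRect((P*1000).astype(np.float32)); print(name,len(u),np.array(r[0]),np.array(r[1]),r[2]); return r
# housing by height
roi=np.zeros(im.shape[:2],bool); roi[160:230,315:458]=1
h=roi&(C[...,2]>.038)&(C[...,2]<.054); rect(h,.046,'housing')
print('z top med',np.median(C[h][:,2]))
# mat: dark
roi[:]=0; roi[210:305,420:505]=1
m=roi&(hsv[...,2]<75); m=cv2.morphologyEx(m.astype(np.uint8),cv2.MORPH_OPEN,np.ones((3,3)))>0
rect(m,.004,'mat'); 
# tray
roi[:]=0; roi[225:298,235:306]=1
t=roi&(C[...,2]>.02)&(C[...,2]<.035); rect(t,.028,'tray top')
roi[:]=0; roi[170:320,185:235]=1
t=roi&(C[...,2]>.11)&(C[...,2]<.155); 
print('rail z', np.percentile(C[t][:,2],[5,25,50,75,95]))
t=roi&(C[...,2]>.138)&(C[...,2]<.155); rect(t,.145,'rail lips')
v,u=np.nonzero(t);P=C[t]; print(P.min(0),P.max(0))
# pick
roi[:]=0; roi[240:290,435:505]=1
p=roi&(C[...,2]>.013)&(C[...,2]<.035); rect(p,.014,'pick')
r=roi&(hsv[...,2]>140)&(hsv[...,1]<60); rect(r,.013,'rod')
# cap tabs
for i,(a,b) in enumerate([(325,367),(367,406),(406,452)]):
    roi[:]=0; roi[160:230,a:b]=1
    k=roi&(C[...,2]>.146)&(C[...,2]<.165); 
    r=rect(k,.155,'cap%d tabtop'%(i+1)); print(np.array(cv2.boxPoints(r)).round(1).tolist())
# others
for n,(a,b,c,e) in dict(can=(260,293,120,165),jar=(140,180,192,228),wrench=(238,258,128,195)).items():
    roi[:]=0; roi[c:e,a:b]=1; k=roi&(C[...,2]>.006); print(n,C[k].mean(0),C[k].max(0))
E
```

```text
housing 5080 [ 608.968  -140.3231] [147.5235 362.7527] 3.6393094062805176
z top med 0.04521903279853734
mat 2535 [ 424.8901 -370.3202] [117.659  195.5876] 52.113346099853516
tray top 353 [419.1448 191.0629] [161.5255 158.4703] 85.60621643066406
rail z [0.126  0.1291 0.1315 0.1411 0.1463]
rail lips 592 [472.0388 347.8279] [359.5283  35.4991] 6.147245407104492
[0.2913 0.3133 0.138 ] [0.6514 0.3844 0.15  ]
pick 254 [ 403.5184 -388.3518] [ 19.1227 159.781 ] 8.838143348693848
rod 59 [ 412.108  -434.6575] [ 8.2506 65.2349] 8.056617736816406
cap1 tabtop 43 [609.0461 -21.8822] [23.4283 10.469 ] 89.15287780761719
[[603.5999755859375, -33.5], [614.0999755859375, -33.70000076293945], [614.5, -10.199999809265137], [604.0, -10.100000381469727]]
cap2 tabtop 44 [ 615.3185 -131.3257] [23.7153 10.505 ] 89.17869567871094
[[609.9000244140625, -143.10000610351562], [620.4000244140625, -143.3000030517578], [620.7000122070312, -119.5], [610.2000122070312, -119.4000015258789]]
cap3 tabtop 42 [ 621.6506 -244.5765] [24.1886 10.5562] 89.24739074707031
[[616.2000122070312, -256.6000061035156], [626.7999877929688, -256.70001220703125], [627.0999755859375, -232.60000610351562], [616.5, -232.39999389648438]]
can [0.7312 0.1626 0.1605] [0.8317 0.2183 1.2199]
jar [0.5666 0.4985 0.0782] [0.6034 0.5709 1.2199]
wrench [0.7209 0.2643 0.018 ] [0.8049 0.294  1.2199]
```

```bash
cat > plan.py <<'E'
from h import *
import json
def pose():
    s=ctrl.sense(); x,y,z,w=s['eef_rot']; psi=np.degrees(np.arctan2(y*y-x*x,2*x*y)) # dir of tool y
    return s['tcp_pos']*1000,psi,s
def plan(wps,maxt=60,maxr=10.5):
    # wps: (x,y,z mm TCP, psi deg, grip[,maxstep])
    p,psi,s=pose(); p=p.copy(); rows=[]
    for w in wps:
        T=np.array(w[:3],float); dps=(w[3]-psi+180)%360-180; st=w[5] if len(w)>5 else maxt
        n=max(1,int(np.ceil(max(np.linalg.norm(T-p)/st,abs(dps)/maxr))))
        for k in range(n):
            D=(T-p)/(n-k); a=np.radians(psi)
            ty=np.array([np.cos(a),np.sin(a),0]); tz=np.array([0,0,-1.]); tx=np.cross(ty,tz)
            dr=-dps/n
            r=[w[4]]+[round(float(D@t),1) for t in(tx,ty,tz)]+[round(dr,1)]
            rows.append(r); p=p+r[1]*tx+r[2]*ty+r[3]*tz; psi-=r[4]
    for i in range(0,len(rows),5): print(json.dumps(rows[i:i+5]))
    print('end',p.round(1),round(psi,1))
def st():
    p,psi,s=pose(); print('t',round(s['time_s'],2),'tcp',p.round(1),'psi',round(psi,2),'gap',round(s['finger_gap'],3),'F',np.round(s['contact_force'],1),'q',np.degrees(s['joint_pos']).round(0))
# frames
th=np.radians(3.5); HX=np.array([np.cos(th),np.sin(th)]); HY=np.array([-HX[1],HX[0]]); HO=np.array([616.,-139.9])
def hw(x,y): return HO+x*HX+y*HY
rt=np.radians(6.15); RX=np.array([-np.sin(rt),np.cos(rt)]); RY=np.array([-RX[1],RX[0]]); RO=np.array([472.,347.8])
def rw(x,y): return RO+x*RX+y*RY
E
python3 - <<'E'
from plan import *
st()
plan([(430,380,405,45,1),(540,30,405,20,.45),(480,-250,380,8.7,.45),(400.4,-367.6,260,8.7,.45)])
im=cv2.imread('pics/top0.png')
pts=[]
for y in(112,0,-112):
    for x,z in((-80,46),(-70,43)):
        for dy in(-12.5,12.5): pts.append([*hw(x,y+dy),z])
    for a in np.linspace(0,6.28,24,endpoint=False): pts.append([*hw(47.5*np.cos(a),y+47.5*np.sin(a)),46])
for x in(-80,66):
    for y in(-182,182): pts.append([*hw(x,y),46])
for x in(-16,-12,12,16):
    for y in(-180,-90,0,90,180): pts.append([*rw(x,y),145])
big=cv2.resize(im,None,fx=5,fy=5,interpolation=cv2.INTER_CUBIC)
for q in w2px('top',np.array(pts)/1000): cv2.circle(big,tuple(int(v) for v in (q*5+2)),2,(0,0,255),-1)
cv2.imwrite('pics/chk_h.png',big[775:1175,1550:2325]); cv2.imwrite('pics/chk_r.png',big[840:1600,900:1200])
E
```

```text
t 0.1 tcp [177.9 650.9 403.4] psi 74.71 gap 1.002 F [ 0.9 -0.5 -0.2] q [66. 16. 90.  0. 73. -9.]
[[1, -44.9, -27.8, -0.2, 4.2], [1, -46.9, -24.5, -0.2, 4.2], [1, -48.5, -21.0, -0.2, 4.2], [1, -50.0, -17.4, -0.2, 4.2], [1, -51.1, -13.6, -0.3, 4.2]]
[[1, -51.9, -9.9, -0.2, 4.2], [1, -52.5, -6.0, -0.3, 4.2], [0.45, -46.3, -24.5, 0.0, 3.6], [0.45, -47.8, -21.5, 0.0, 3.6], [0.45, -49.0, -18.5, 0.0, 3.6]]
[[0.45, -50.1, -15.4, 0.0, 3.6], [0.45, -51.0, -12.2, 0.0, 3.6], [0.45, -51.7, -9.0, 0.0, 3.6], [0.45, -52.1, -5.7, 0.0, 3.6], [0.45, -48.5, -30.5, 5.0, 2.3]]
[[0.45, -49.6, -28.6, 5.0, 2.3], [0.45, -50.7, -26.5, 5.0, 2.3], [0.45, -51.8, -24.5, 5.0, 2.3], [0.45, -52.7, -22.4, 5.0, 2.3], [0.45, -26.1, -24.1, 30.0, -0.0]]
[[0.45, -26.1, -24.1, 30.0, -0.0], [0.45, -26.1, -24.1, 30.0, -0.0], [0.45, -26.1, -24.0, 30.0, -0.0]]
end [ 400.4 -367.6  260. ] 8.6
```

View pics/chk_h.png

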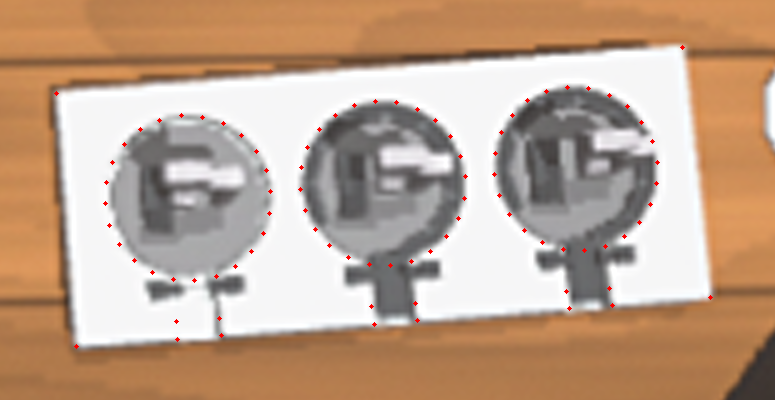

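View pics/chk_r.png

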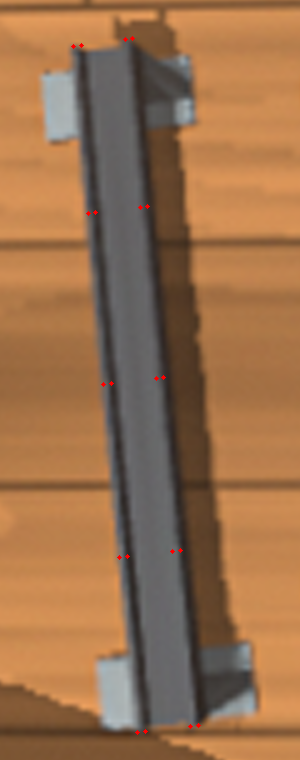

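The overlay fits the casting and rail within about 1 mm: bore rims, slot corners and lips all lie on the dots. Moving to the pick.

Request:
{"op": "arm_command", "data": {"deltas": [[1,-45,-28,0,4],[1,-47,-24,0,4],[1,-48,-21,0,4],[1,-50,-17,0,4],[1,-51,-14,0,4]]}}

```text
time_s: 0.72
tcp_pos: [0.3601, 0.4551, 0.4]
eef_rot: [0.305, 0.952, -0.003, -0.001]
contact_force: [1.1, 0.6, 0.4]
finger_gap: 1.001
```

Request:
{"op": "arm_command", "data": {"deltas": [[1,-52,-10,0,4],[1,-52,-6,0,4],[0.45,-46,-24,0.0,4],[0.45,-48,-21,0.0,4],[0.45,-49,-18,0.0,4]]}}

```text
time_s: 1.35
tcp_pos: [0.4856, 0.2224, 0.3984]
eef_rot: [0.471, 0.882, -0.005, -0.001]
contact_force: [1.0, 0.4, -0.2]
finger_gap: 0.449
```

Request:
{"op": "arm_command", "data": {"deltas": [[0.45,-50,-15,0.0,4],[0.45,-51,-12,0.0,4],[0.45,-52,-9,0.0,4],[0.45,-52,-6,0.0,4],[0.45,-48,-30,0,2]]}}

```text
time_s: 1.98
tcp_pos: [0.5298, -0.0427, 0.3978]
eef_rot: [0.607, 0.794, -0.005, -0.001]
contact_force: [0.6, 0.0, 0.2]
finger_gap: 0.447
```

```bash
python3 - <<'E'
from plan import *
st()
plan([(480,-250,380,8.7,.45),(400.4,-367.6,260,8.7,.45)])
E
```

```text
t 1.98 tcp [529.8 -42.7 397.8] psi 15.2 gap 0.447 F [0.6 0.  0.2] q [-15.  -1. 111.  -1.  71. -31.]
[[0.45, -46.7, -25.6, 4.4, 1.6], [0.45, -47.5, -24.3, 4.5, 1.6], [0.45, -48.1, -22.9, 4.4, 1.6], [0.45, -48.7, -21.6, 4.5, 1.6], [0.45, -26.0, -24.2, 30.0, 0.0]]
[[0.45, -26.0, -24.2, 30.0, 0.0], [0.45, -26.0, -24.1, 30.0, 0.0], [0.45, -26.1, -24.2, 30.0, 0.0]]
end [ 400.4 -367.6  260. ] 8.8
```

Request:
{"op": "arm_command", "data": {"deltas": [[0.45,-47,-26,4,2],[0.45,-48,-24,4,2],[0.45,-48,-23,4,2],[0.45,-49,-22,4,1],[0.45,-26,-24,30.0,0.0]]}}

```text
time_s: 2.6
tcp_pos: [0.4532, -0.289, 0.3541]
eef_rot: [0.657, 0.754, -0.005, 0.001]
contact_force: [0.3, -0.6, 0.1]
finger_gap: 0.451
```

Request:
{"op": "arm_command", "data": {"deltas": [[0.45,-30,-24,30.0,0.0],[0.45,-26.0,-24,30.0,0.0],[0.45,-20,-20,30.0,0.0],[0.45,0,0,0,0]]}}

```text
time_s: 3.1
tcp_pos: [0.3909, -0.3779, 0.2589]
eef_rot: [0.659, 0.752, -0.005, -0.002]
contact_force: [1.0, -0.3, 1.1]
finger_gap: 0.445
```

```bash
python3 - <<'E'
from plan import *
st()
plan([(400.4,-367.6,215,8.7,.45)])
E
```

```text
t 3.1 tcp [ 390.9 -377.9  258.9] psi 7.57 gap 0.445 F [ 1.  -0.3  1.1] q [-55.  10. 115.  -1.  55. -62.]
[[0.45, 8.9, 10.8, 43.9, -1.1]]
end [ 400.4 -367.6  215. ] 8.7
```

Request:
{"op": "arm_command", "data": {"deltas": [[0.45,9,11,30,-1],[0.45,0,0,0,0]]}}

```text
time_s: 3.35
tcp_pos: [0.4012, -0.3674, 0.2296]
eef_rot: [0.652, 0.758, -0.005, -0.001]
contact_force: [-0.1, 1.1, 0.5]
finger_gap: 0.451
```

```bash
python3 - <<'E'
from plan import *
st(); a,d=cap('scene','s1'); b,_=cap('top','t1')
A=cv2.resize(a[170:320,70:220],None,fx=4,fy=4,interpolation=cv2.INTER_CUBIC)
cv2.imwrite('pics/s1c.png',A)
hsv=cv2.cvtColor(b,cv2.COLOR_BGR2HSV); r=np.zeros((400,640),bool); r[240:290,435:505]=1
r&=(hsv[...,2]>140)&(hsv[...,1]<60); v,u=np.nonzero(r);
print(cv2.minAreaRect((pxz('top',u,v,.013)[:,:2]*1000).astype(np.float32)),len(u))
plan([(400.4,-367.6,180,8.7,.45)])
E
```

```text
t 3.35 tcp [ 401.2 -367.4  229.6] psi 8.56 gap 0.451 F [-0.1  1.1  0.5] q [-53.  12. 115.  -1.  52. -61.]
((0.0, 0.0), (0.0, 0.0), 0.0) 0
[[0.45, 1.9, -1.4, 52.9, -0.2]]
end [ 400.4 -367.6  180. ] 8.7
```

View pics/s1c.png

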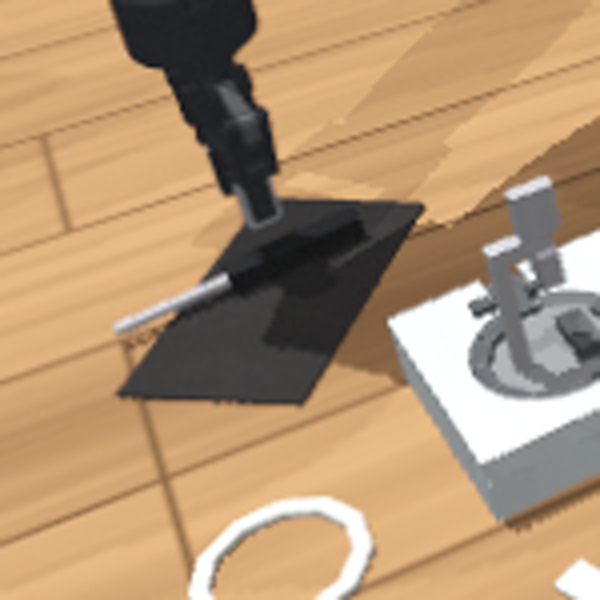

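The pick is still where it was, with its tip at scene (99,252). The gripper is above the handle, so I'll descend and close.

Request:
{"op": "arm_command", "data": {"deltas": [[0.45,1,-1,30,0],[0.45,1,0,20,0],[0.45,0,0,0,0]]}}

```text
time_s: 3.82
tcp_pos: [0.4033, -0.3704, 0.1893]
eef_rot: [0.652, 0.758, -0.007, 0.009]
contact_force: [-0.7, -0.5, 0.3]
finger_gap: 0.451
```

Request:
{"op": "arm_command", "data": {"deltas": [[0,0,0,0,0],[0,0,0,0,0],[0,0,0,0,0],[0,0,0,0,0]], "newtons": 60}}

```text
time_s: 4.32
tcp_pos: [0.4046, -0.3717, 0.1939]
eef_rot: [0.652, 0.758, -0.008, 0.013]
contact_force: [-0.2, 0.4, -1.4]
finger_gap: 0.181
```

```bash
python3 - <<'E'
from plan import *
st()
E
```

```text
t 4.33 tcp [ 404.6 -371.7  193.9] psi 8.64 gap 0.181 F [-0.2  0.4 -1.4] q [-53.  16. 115.  -1.  47. -61.]
```

Request:
{"op": "arm_command", "data": {"deltas": [[0,0,0,0,0]]}}

```text
time_s: 4.45
tcp_pos: [0.4045, -0.3717, 0.1939]
eef_rot: [0.652, 0.758, -0.008, 0.013]
contact_force: [0.3, 0.4, -1.3]
finger_gap: 0.178
```

```bash
python3 - <<'E'
from plan import *
st(); p,psi,s=pose(); print(s['wrist_torque'],s['eef_rot'],s['joint_pos'],s['tau'])
a,d=cap('scene','s2')
A=cv2.resize(a[150:300,70:220],None,fx=4,fy=4,interpolation=cv2.INTER_CUBIC)
cv2.imwrite('pics/s2c.png',A)
E
```

```text
t 4.45 tcp [ 404.5 -371.7  193.9] psi 8.64 gap 0.178 F [ 0.3  0.4 -1.3] q [-53.  16. 115.  -1.  47. -61.]
[-0.02746996 -0.01586831 -0.02076651] [ 0.65178921  0.75825233 -0.00794719  0.01269099] [-0.926367    0.2833899   2.01424985 -0.01383407  0.81579662 -1.06774953] [ 3.56142395e-03 -3.42788172e+01 -2.29401433e+01 -1.33110193e-02
 -5.85241313e-02  9.33709021e-05]
```

View pics/s2c.png

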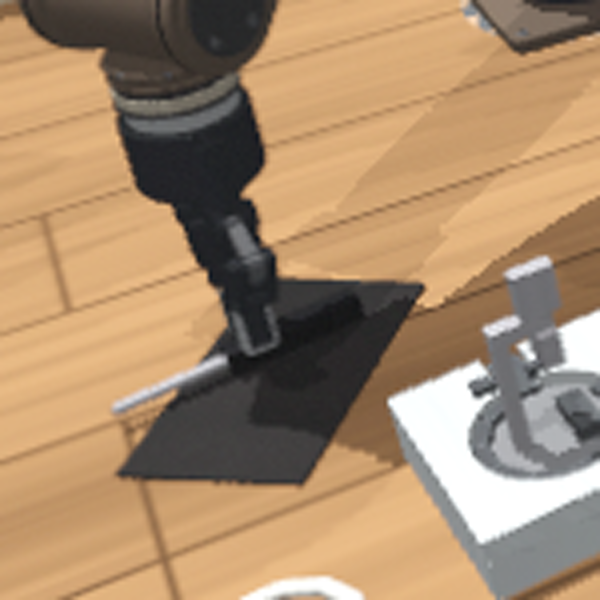

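Request:
{"op": "arm_command", "data": {"deltas": [[0,0,0,-30,0],[0,0,0,-40,0],[0,0,0,0,0]], "newtons": 100}}

```text
time_s: 4.88
tcp_pos: [0.4036, -0.3694, 0.2644]
eef_rot: [0.652, 0.758, -0.008, 0.011]
contact_force: [0.1, -0.5, -0.5]
finger_gap: 0.157
```

```bash
python3 - <<'E'
from plan import *
st(); p,psi,s=pose(); print(s['wrist_torque'],s['eef_rot'],s['joint_pos'])
a,d=cap('scene','s3')
A=cv2.resize(a[130:280,70:220],None,fx=4,fy=4,interpolation=cv2.INTER_CUBIC)
cv2.imwrite('pics/s3c.png',A)
E
```

```text
t 4.88 tcp [ 403.6 -369.4  264.4] psi 8.63 gap 0.157 F [ 0.1 -0.5 -0.5] q [-53.   9. 115.  -1.  55. -61.]
[0.06777696 0.00056516 0.04079458] [ 0.65186654  0.75821204 -0.00763     0.01123885] [-0.92516629  0.16498372  1.99888248 -0.01240817  0.95254488 -1.0686529 ]
```

View pics/s3c.png

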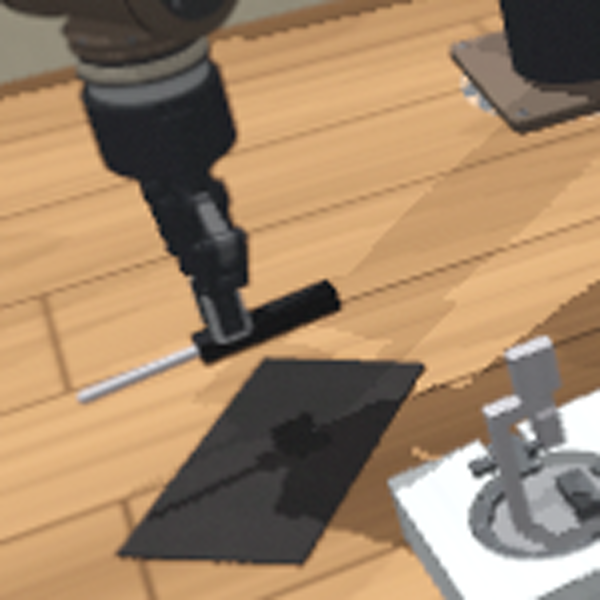

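The handle is held between the pads, with the rod level at crop (80,398). The tool is tilted about 1.6°, so I'll use the full orientation in the planner and turn the pick towards slot 3.

```bash
cat >> plan.py <<'E'
from scipy.spatial.transform import Rotation as Ro
def plan(wps,maxt=58,maxr=10.5,L=155):
    p,psi,s=pose(); R=Ro.from_quat(s['eef_rot']).as_matrix(); p=p+L*R[:,2]; rows=[]
    print('from',p.round(1),round(psi,1),'tz',R[:,2].round(3))
    for w in wps:
        T=np.array(w[:3],float); dps=(w[3]-psi+180)%360-180; st_=w[5] if len(w)>5 else maxt
        n=max(1,int(np.ceil(max(np.linalg.norm(T-p)/st_,abs(dps)/maxr))))
        for k in range(n):
            D=R.T@((T-p)/(n-k)); dr=-dps/n
            r=[w[4]]+[round(float(x),1) for x in D]+[round(dr,1)]
            rows.append(r); p=p+R@np.array(r[1:4]); psi-=r[4]; R=R@Ro.from_euler('z',r[4],degrees=True).as_matrix()
    for i in range(0,len(rows),5): print(json.dumps(rows[i:i+5]))
    print('end',p.round(1),round(psi,1))
E
python3 - <<'E'
from plan import *
print(hw(-212,-112))
plan([(*hw(-212,-112),110,93.5,0)])
E
```

```text
[ 411.23285916 -264.6333878 ]
from [ 403.7 -372.1  107.1] 8.6 tz [ 0.004 -0.023 -1.   ]
[[0, 11.7, 2.6, -0.6, -9.4], [0, 11.1, 4.5, -0.6, -9.4], [0, 10.2, 6.2, -0.6, -9.4], [0, 9.0, 7.8, -0.6, -9.4], [0, 7.6, 9.2, -0.6, -9.4]]
[[0, 6.0, 10.3, -0.6, -9.4], [0, 4.3, 11.2, -0.6, -9.4], [0, 2.4, 11.8, -0.5, -9.4], [0, 0.4, 11.9, -0.6, -9.4]]
end [ 411.3 -264.7  110. ] 93.2
```

Request:
{"op": "arm_command", "data": {"deltas": [[0,12,3,-1,-10],[0,11,5,-1,-10],[0,10,6,-1,-10],[0,9,8,-1,-10],[0,8,9,-1,-10]]}}

```text
time_s: 5.55
tcp_pos: [0.4031, -0.3047, 0.2561]
eef_rot: [0.258, 0.966, -0.005, -0.002]
contact_force: [-0.0, -0.1, -1.8]
finger_gap: 0.155
```

Request:
{"op": "arm_command", "data": {"deltas": [[0,6,10,-1,-10],[0,4,11,-1,-10],[0,2,12,-1,-9],[0,0,12,0,-8],[0,0,0,0,0]]}}

```text
time_s: 6.18
tcp_pos: [0.3995, -0.2521, 0.2485]
eef_rot: [-0.073, 0.997, 0.003, -0.01]
contact_force: [-0.4, -0.3, -1.5]
finger_gap: 0.156
```

```bash
python3 - <<'E'
from plan import *
st(); plan([(*hw(-212,-112),110,93.5,0)])
a,d=cap('scene','s4'); b,e=cap('top','t4')
cv2.imwrite('pics/s4c.png',cv2.resize(a[130:280,80:260],None,fx=4,fy=4,interpolation=cv2.INTER_CUBIC))
cv2.imwrite('pics/t4c.png',cv2.resize(b[170:310,400:520],None,fx=4,fy=4,interpolation=cv2.INTER_CUBIC))
E
```

```text
t 6.17 tcp [ 399.5 -252.1  248.5] psi 98.37 gap 0.156 F [-0.4 -0.3 -1.5] q [ -44.    2.  125.   -1.   54. -142.]
from [ 396.3 -251.3   93.6] 98.4 tz [-0.02   0.005 -1.   ]
[[0, -12.5, -15.2, -16.8, 4.9]]
end [ 411.2 -264.6  110. ] 93.5
```

View pics/s4c.png

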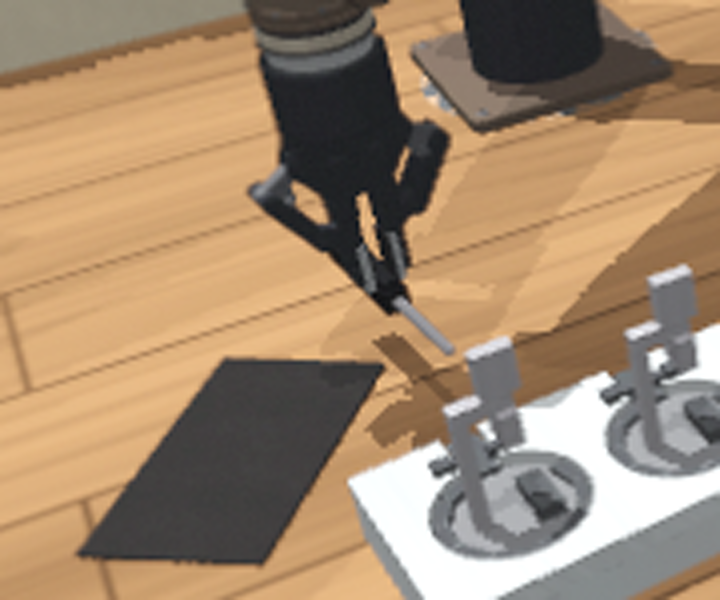

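View pics/t4c.png

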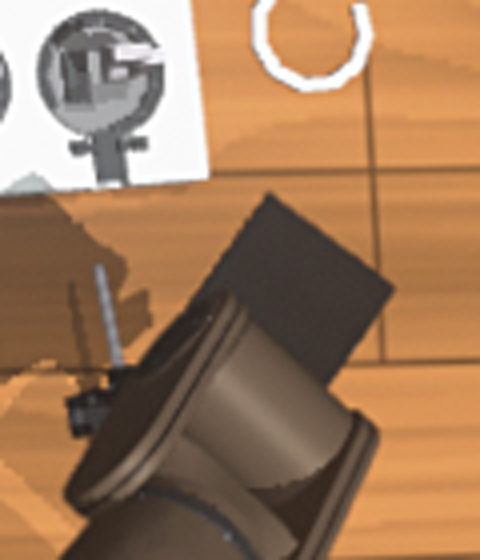

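```bash
cat >> plan.py <<'E'
def rod(n,f,roi,zr,a0=90,dz=0.004):
    im=cv2.imread(f'pics/{f}.png'); d=np.load(f'/tmp/{f}.npy'); C=cloud(n,d)*1000
    hsv=cv2.cvtColor(im,cv2.COLOR_BGR2HSV); r0,r1,c0,c1=roi
    m=np.zeros((400,640),bool); m[r0:r1,c0:c1]=1
    m&=(hsv[...,1]<70)&(hsv[...,2]>85)&(C[...,2]>zr[0])&(C[...,2]<zr[1])
    P=C[m]; 
    if len(P)<5: print('few',len(P)); return None
    c=np.median(P,0); 
    u,s_,vt=np.linalg.svd(P-P.mean(0)); t=vt[0]; 
    k=np.abs((P-P.mean(0))-np.outer((P-P.mean(0))@t,t)); ok=np.linalg.norm(k,axis=1)<5; P=P[ok]
    u,s_,vt=np.linalg.svd(P-P.mean(0)); t=vt[0]; t=t*np.sign(t[0]+1e-9); a=(P-P.mean(0))@t
    print(n,len(P),'base',(P.mean(0)+a.min()*t).round(1),'tip',(P.mean(0)+a.max()*t).round(1),'dir deg',np.degrees(np.arctan2(t[1],t[0])).round(1),'elev',np.degrees(np.arcsin(t[2])).round(1))
E
python3 - <<'E'
from plan import *
rod('scene','s4',(200,222,178,196),(40,130)); rod('top','t4',(232,262,422,432),(40,130))
E
```

```text
scene 55 base [ 416.1 -249.7   70.6] tip [ 486.7 -239.    67.4] dir deg 8.6 elev -2.6
top 62 base [ 416.7 -249.4   72.6] tip [ 486.1 -238.4   69.2] dir deg 9.0 elev -2.7
```

The top and scene measurements of the rod agree within 1.5 mm. I'll plan with the tip's offset in the tool frame.

```bash
cat >> plan.py <<'E'
def tipoff(tip):
    p,psi,s=pose(); R=Ro.from_quat(s['eef_rot']).as_matrix(); o=R.T@(np.array(tip)-p); np.save('/tmp/off.npy',o); return o
def planT(wps,maxt=58,maxr=10.5,off=None):
    o=np.load('/tmp/off.npy') if off is None else np.array(off,float)
    p,psi,s=pose(); R=Ro.from_quat(s['eef_rot']).as_matrix(); rows=[]
    print('tip now',(p+R@o).round(1),'psi',round(psi,1),'tz',R[:,2].round(3))
    for w in wps:
        T=np.array(w[:3],float); dps=(w[3]-psi+180)%360-180; st_=w[5] if len(w)>5 else maxt
        n=max(1,int(np.ceil(max(np.linalg.norm(T-(p+R@o))/st_,abs(dps)/maxr))))
        p0=p.copy(); R1=R@Ro.from_euler('z',-dps,degrees=True).as_matrix(); p1=T-R1@o
        for k in range(n):
            D=R.T@((p1-p)/(n-k)); dr=-dps/n
            r=[w[4]]+[round(float(x),1) for x in D]+[round(dr,1)]
            rows.append(r); p=p+R@np.array(r[1:4]); psi-=r[4]; R=R@Ro.from_euler('z',r[4],degrees=True).as_matrix()
    for i in range(0,len(rows),5): print(json.dumps(rows[i:i+5]))
    print('end tip',(p+R@o).round(1),round(psi,1))
E
python3 - <<'E'
from plan import *
print(tipoff([486.4,-238.7,66]))
planT([(*hw(-105,-112),45,93.1,0),(*hw(-105,-112),29,93.1,0)])
E
```

```text
[-91.22310886   0.3980752  181.49247515]
tip now [ 486.4 -238.7   66. ] psi 98.3 tz [-0.019  0.004 -1.   ]
[[0, -29.2, -15.6, 20.3, 5.2], [0, -0.3, -0.1, 16.0, -0.0]]
end tip [ 518.  -258.1   29. ] 93.1
```

Request:
{"op": "arm_command", "data": {"deltas": [[0,-29,-16,10,5],[0,0,0,24,0],[0,0,0,0,0]]}}

```text
time_s: 6.65
tcp_pos: [0.4308, -0.2663, 0.2131]
eef_rot: [-0.024, 1.0, 0.002, -0.01]
contact_force: [0.4, 0.6, -1.1]
finger_gap: 0.155
```

```bash
python3 - <<'E'
from plan import *
st()
cap('top','t5'); cap('scene','s5')
planT([(*hw(-105,-112),29,93.1,0)])
rod('scene','s5',(200,250,170,215),(15,60)); rod('top','t5',(210,262,412,440),(15,60))
E
```

```text
t 6.65 tcp [ 430.8 -266.3  213.1] psi 92.73 gap 0.155 F [ 0.4  0.6 -1.1] q [ -43.   10.  121.   -1.   50. -135.]
tip now [ 520.1 -262.5   32.8] psi 92.8 tz [-0.015 -0.001 -1.   ]
[[0, 1.8, 3.9, 3.8, -0.3]]
end tip [ 518.  -258.2   29. ] 93.1
scene 22 base [ 545.9 -260.5   40.5] tip [ 607.9 -238.3   44.3] dir deg 19.7 elev 3.3
top 37 base [ 481.5 -267.9   33.1] tip [ 562.  -245.4   43.8] dir deg 15.6 elev 7.3
```

Request:
{"op": "arm_command", "data": {"deltas": [[0,2,4,4,0],[0,0,0,0,0]]}}

```text
time_s: 7.0
tcp_pos: [0.4295, -0.2636, 0.2131]
eef_rot: [-0.024, 1.0, -0.001, -0.007]
contact_force: [0.0, -1.0, -1.1]
finger_gap: 0.156
```

```bash
python3 - <<'E'
from plan import *
st(); a,_=cap('scene','s6'); b,_=cap('top','t6')
planT([(*hw(-105,-112),29,93.1,0)])
rod('top','t6',(219,250,412,440),(15,60)); 
A=cv2.resize(a[190:270,160:250],(720,640),interpolation=cv2.INTER_CUBIC)[:590]
B=cv2.resize(b[185:265,395:485],(720,640),interpolation=cv2.INTER_CUBIC)[:590]
cv2.imwrite('pics/s6c.png',A);cv2.imwrite('pics/t6c.png',B)
E
```

```text
t 7.0 tcp [ 429.5 -263.6  213.1] psi 92.69 gap 0.156 F [ 0.  -1.  -1.1] q [ -43.   10.  121.   -1.   50. -135.]
tip now [ 518.8 -259.9   31. ] psi 92.7 tz [-0.012 -0.004 -1.   ]
[[0, 0.7, 1.2, 2.0, -0.4]]
end tip [ 518.  -258.1   29. ] 93.1
top 64 base [ 449.1 -264.5   37.6] tip [ 518.  -260.5   35.2] dir deg 3.3 elev -2.0
```

View pics/s6c.png

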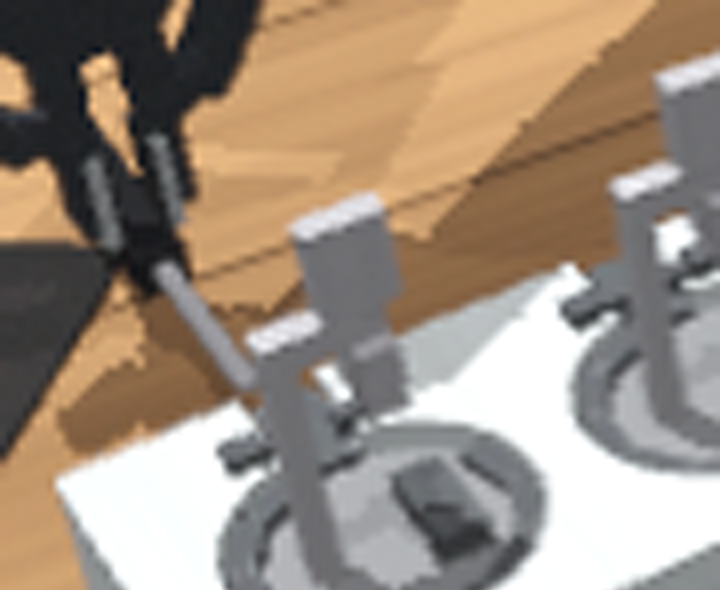

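View pics/t6c.png

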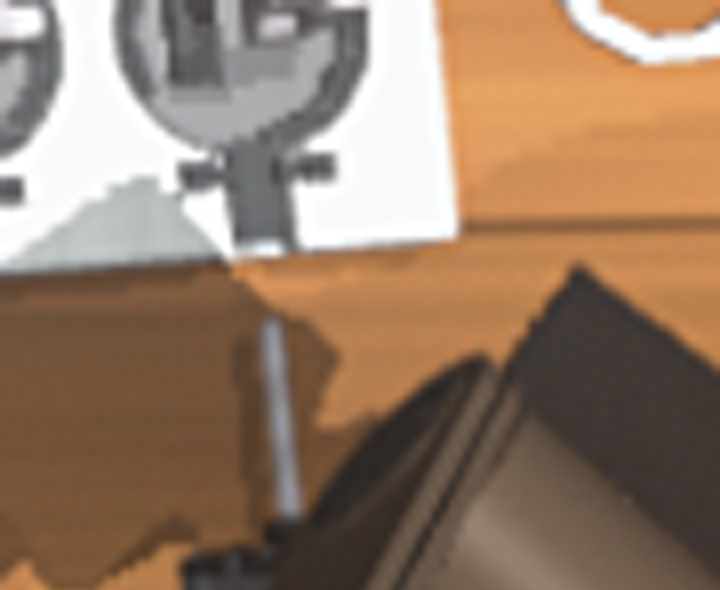

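The rod is in line with slot 3 (top crop: rod at x≈270, slot spanning 235–295), and its axis is at z≈31. Inserting.

Request:
{"op": "arm_command", "data": {"deltas": [[0,0,2,4,0],[0,-12,0,0,0],[0,-12,0,0,0],[0,0,0,0,0]]}}

```text
time_s: 7.6
tcp_pos: [0.4559, -0.2608, 0.2098]
eef_rot: [-0.023, 1.0, -0.002, -0.005]
contact_force: [-1.1, -0.3, -0.8]
finger_gap: 0.152
```

```bash
python3 - <<'E'
from plan import *
st(); 
planT([(*hw(-64,-112),29,93.1,0,12)])
E
```

```text
t 7.6 tcp [ 455.9 -260.8  209.8] psi 92.69 gap 0.152 F [-1.1 -0.3 -0.8] q [ -41.   12.  118.   -1.   50. -133.]
tip now [ 545.2 -257.    27.4] psi 92.7 tz [-0.01  -0.005 -1.   ]
[[0, -6.9, 0.1, -0.9, -0.2], [0, -6.9, -0.0, -0.9, -0.2]]
end tip [ 558.9 -255.6   29. ] 93.1
```

Request:
{"op": "arm_command", "data": {"deltas": [[0,-8,0,0,0],[0,-7,0,-1,0],[0,0,0,0,0]]}}

```text
time_s: 7.98
tcp_pos: [0.4722, -0.26, 0.2105]
eef_rot: [-0.024, 1.0, -0.002, -0.005]
contact_force: [0.3, -0.8, -1.5]
finger_gap: 0.156
```

```bash
python3 - <<'E'
from plan import *
st(); a,_=cap('scene','s7'); b,_=cap('top','t7')
planT([(*hw(-64,-112),29,93.1,0,12)])
A=cv2.resize(a[190:270,160:250],(720,640),interpolation=cv2.INTER_CUBIC)[:590]
B=cv2.resize(b[185:265,395:485],(720,640),interpolation=cv2.INTER_CUBIC)[:590]
cv2.imwrite('pics/s7c.png',A);cv2.imwrite('pics/t7c.png',B)
E
```

```text
t 7.97 tcp [ 472.2 -260.   210.5] psi 92.72 gap 0.156 F [ 0.3 -0.8 -1.5] q [ -40.   14.  116.   -1.   50. -132.]
tip now [ 560.8 -255.9   27.8] psi 92.7 tz [-0.011 -0.004 -1.   ]
[[0, 1.8, -0.2, -1.2, -0.4]]
end tip [ 559.  -255.6   29. ] 93.1
```

View pics/t7c.png

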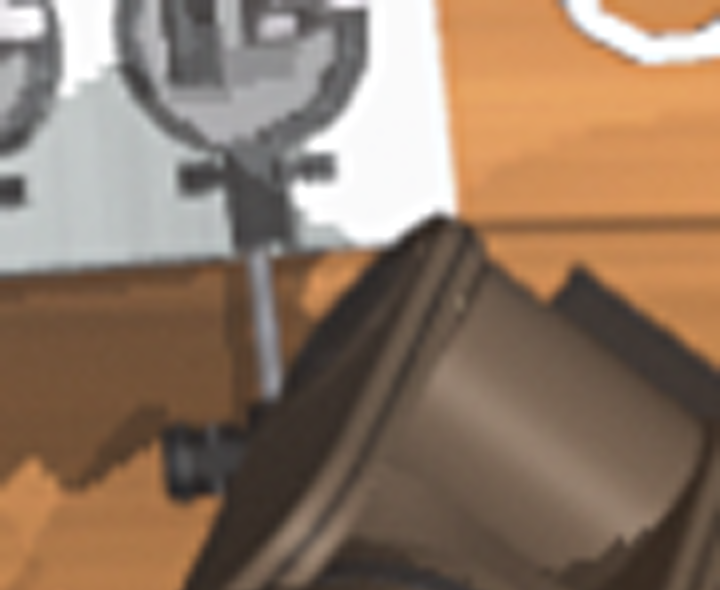

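The rod runs under tab 3 (top crop: it vanishes at (262,250)). Lifting.

Request:
{"op": "arm_command", "data": {"deltas": [[0,0,0,-6,0],[0,0,0,-6,0],[0,0,0,-6,0]]}}

```text
time_s: 8.45
tcp_pos: [0.4709, -0.2592, 0.2277]
eef_rot: [-0.023, 1.0, -0.001, -0.007]
contact_force: [1.9, 1.0, -7.1]
finger_gap: 0.152
```

Request:
{"op": "arm_command", "data": {"deltas": [[0,0,0,-5,0],[0,0,0,-5,0],[0,0,0,0,0]]}}

```text
time_s: 8.82
tcp_pos: [0.4713, -0.2596, 0.2401]
eef_rot: [-0.023, 1.0, -0.002, -0.006]
contact_force: [0.2, 0.3, -2.0]
finger_gap: 0.157
```

```bash
python3 - <<'E'
from plan import *
st(); a,_=cap('scene','s8'); b,_=cap('top','t8')
planT([(*hw(-64,-112),29,93.1,0,12)])
A=cv2.resize(a[190:270,160:250],(720,640),interpolation=cv2.INTER_CUBIC)[:590]
cv2.imwrite('pics/s8c.png',A)
C=cloud('top',np.load('/tmp/t8.npy'))*1000
for x in (-78,-70,-60,-50):
    u,v=w2px('top',np.array([*hw(x,-112),55])/1000)[0]; print(x,C[int(round(v)),int(round(u))].round(1))
E
```

```text
t 8.82 tcp [ 471.3 -259.6  240.1] psi 92.68 gap 0.157 F [ 0.2  0.3 -2. ] q [ -40.   11.  116.   -1.   54. -132.]
tip now [ 560.  -255.3   56.9] psi 92.7 tz [-0.013 -0.003 -1.   ]
[[0, 0.2, -0.3, 9.3, -0.1], [0, 0.2, -0.3, 9.3, -0.1], [0, 0.3, -0.2, 9.3, -0.1]]
end tip [ 558.9 -255.8   29. ] 93.0
-78 [ 545.1 -254.7   56.5]
-70 [ 552.7 -252.1   67.9]
-60 [ 561.4 -253.3   64.7]
-50 [ 573.4 -252.6   58.4]
```

View pics/s8c.png

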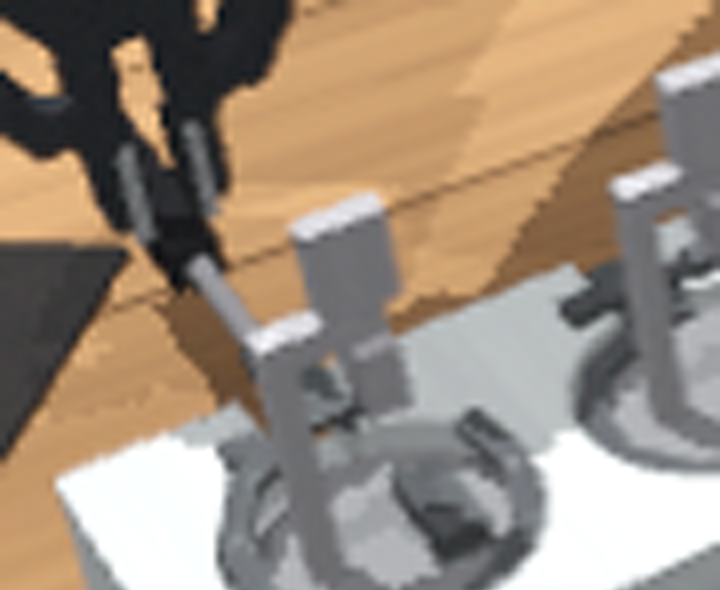

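Tab 3 is up: its top is at about 66 mm and the force has dropped after a peak of about 7 N. I'll lower the tip a little, withdraw it, and check that the catches hold.

Request:
{"op": "arm_command", "data": {"deltas": [[0,0,0,8,0],[0,0,0,7,0],[0,0,0,0,0],[0,20,0,0,0],[0,25,0,0,0]]}}

```text
time_s: 9.55
tcp_pos: [0.426, -0.2616, 0.2232]
eef_rot: [-0.024, 1.0, -0.001, -0.007]
contact_force: [-1.0, -0.4, 0.2]
finger_gap: 0.155
```

Request:
{"op": "arm_command", "data": {"deltas": [[0,10,0,0,0],[0,0,0,-3,0]]}}

```text
time_s: 9.8
tcp_pos: [0.4149, -0.262, 0.226]
eef_rot: [-0.023, 1.0, -0.001, -0.007]
contact_force: [0.5, 0.1, -1.0]
finger_gap: 0.152
```

```bash
python3 - <<'E'
from plan import *
st(); a,_=cap('scene','s9'); b,_=cap('top','t9')
planT([(*hw(-110,0),45,93.1,0),(*hw(-110,0),29,93.1,0)])
A=cv2.resize(a[190:270,160:250],(720,640),interpolation=cv2.INTER_CUBIC)[:590]
cv2.imwrite('pics/s9c.png',A)
C=cloud('top',np.load('/tmp/t9.npy'))*1000
for x in (-76,-70,-60,-50):
    u,v=w2px('top',np.array([*hw(x,-112),55])/1000)[0]; print(x,C[int(round(v)),int(round(u))].round(1))
E
```

```text
t 9.8 tcp [ 414.9 -262.   226. ] psi 92.68 gap 0.152 F [ 0.5  0.1 -1. ] q [ -44.    7.  123.   -1.   51. -136.]
tip now [ 504.7 -258.2   44.2] psi 92.7 tz [-0.012 -0.003 -1.   ]
[[0, -3.4, 55.4, -0.6, -0.2], [0, -3.6, 55.4, -0.6, -0.2], [0, -0.2, 0.0, 16.0, 0.0]]
end tip [ 506.2 -146.6   29. ] 93.1
-76 [ 547.7 -253.9   60. ]
-70 [ 553.4 -254.4   59.1]
-60 [ 562.2 -255.6   55.8]
-50 [ 573.3 -252.3   59.6]
```

View pics/s9c.png

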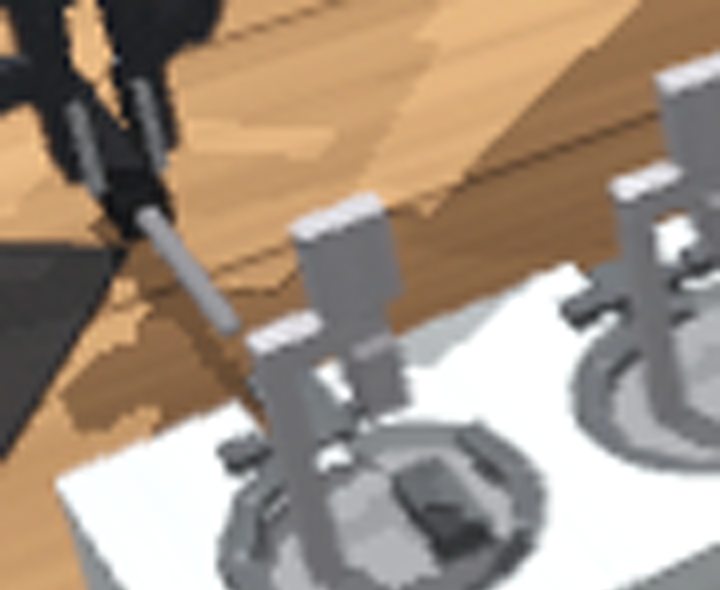

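Tab 3 stays up on the catches, with its top at 56–60 mm. On to slot 2.

Request:
{"op": "arm_command", "data": {"deltas": [[0,-8,55,0,0],[0,-8,56,0,0],[0,0,0,12,0],[0,0,0,0,0]]}}

```text
time_s: 10.4
tcp_pos: [0.4299, -0.1495, 0.2162]
eef_rot: [-0.024, 1.0, -0.004, -0.003]
contact_force: [-0.6, 0.0, -1.1]
finger_gap: 0.152
```

```bash
python3 - <<'E'
from plan import *
st(); b,_=cap('top','t10')
planT([(*hw(-100,0),29,93.1,0)])
rod('top','t10',(221,262,372,410),(15,60)); 
B=cv2.resize(b[185:265,345:435],(720,640),interpolation=cv2.INTER_CUBIC)[:590]
cv2.imwrite('pics/t10c.png',B)
E
```

```text
t 10.4 tcp [ 429.9 -149.5  216.2] psi 92.7 gap 0.152 F [-0.6  0.  -1.1] q [ -32.    3.  128.   -1.   49. -124.]
tip now [ 520.4 -146.6   34.7] psi 92.6 tz [-0.005 -0.008 -1.   ]
[[0, 4.2, 0.2, 5.8, -0.5]]
end tip [ 516.1 -145.9   29. ] 93.1
top 40 base [ 477.  -147.7   40. ] tip [ 519.8 -145.    38.6] dir deg 3.7 elev -1.8
```

View pics/t10c.png

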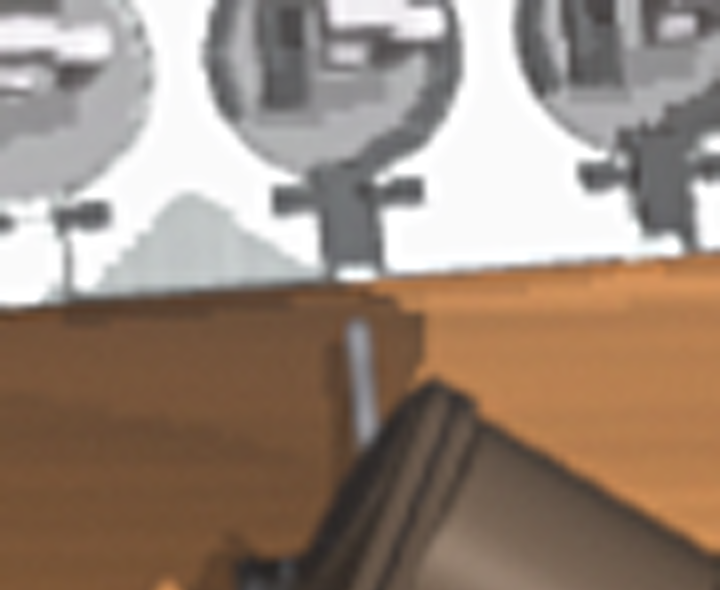

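Request:
{"op": "arm_command", "data": {"deltas": [[0,0,0,6,0],[0,0,0,3,0],[0,-12,0,0,0],[0,0,0,0,0]]}}

```text
time_s: 10.95
tcp_pos: [0.4436, -0.1525, 0.2079]
eef_rot: [-0.021, 1.0, -0.004, -0.001]
contact_force: [-0.6, 0.2, -1.9]
finger_gap: 0.155
```

```bash
python3 - <<'E'
from plan import *
st(); planT([(*hw(-64,0),28,93.1,0,12)])
E
```

```text
t 10.95 tcp [ 443.6 -152.5  207.9] psi 92.39 gap 0.155 F [-0.6  0.2 -1.9] q [ -31.    6.  126.   -1.   48. -123.]
tip now [ 534.3 -150.    26.1] psi 92.4 tz [-0.003 -0.009 -1.   ]
[[0, -9.0, 2.1, -1.0, -0.4], [0, -9.1, 2.1, -1.0, -0.4]]
end tip [ 552.1 -143.7   28. ] 93.2
```

Request:
{"op": "arm_command", "data": {"deltas": [[0,0,5,-1,-1],[0,-9,1,0,0],[0,-9,1,-1,0],[0,0,0,0,0]]}}

```text
time_s: 11.45
tcp_pos: [0.4629, -0.1438, 0.2102]
eef_rot: [-0.03, 1.0, -0.005, -0.001]
contact_force: [0.3, 0.2, -1.7]
finger_gap: 0.156
```

```bash
python3 - <<'E'
from plan import *
st(); planT([(*hw(-64,0),28,93.1,0,12)]); b,_=cap('top','t11')
B=cv2.resize(b[185:265,345:435],(720,640),interpolation=cv2.INTER_CUBIC)[:590]
cv2.imwrite('pics/t11c.png',B)
E
```

```text
t 11.45 tcp [ 462.9 -143.8  210.2] psi 93.48 gap 0.156 F [ 0.3  0.2 -1.7] q [ -29.    7.  124.   -1.   49. -122.]
tip now [ 553.6 -139.6   28.5] psi 93.5 tz [-0.002 -0.009 -1.   ]
[[0, 1.7, -3.5, 0.6, 0.4]]
end tip [ 552.1 -143.8   28. ] 93.1
```

View pics/t11c.png

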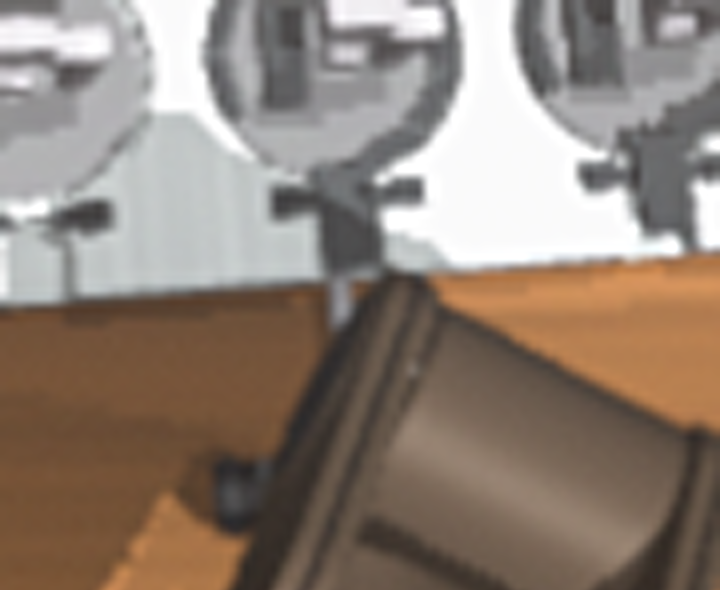

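Request:
{"op": "arm_command", "data": {"deltas": [[0,0,-4,0,0],[0,0,0,-6,0],[0,0,0,-7,0],[0,0,0,-7,0]]}}

```text
time_s: 12.0
tcp_pos: [0.4617, -0.1475, 0.2295]
eef_rot: [-0.03, 1.0, -0.003, -0.003]
contact_force: [0.4, -1.4, -2.5]
finger_gap: 0.157
```

Request:
{"op": "arm_command", "data": {"deltas": [[0,0,0,-6,0],[0,0,0,-4,0],[0,0,0,0,0]]}}

```text
time_s: 12.38
tcp_pos: [0.4623, -0.1477, 0.2421]
eef_rot: [-0.03, 1.0, -0.004, -0.002]
contact_force: [0.1, -0.7, -1.2]
finger_gap: 0.155
```

```bash
cat >> plan.py <<'E'
def tab(f,y,z=57):
    C=cloud('top',np.load(f'/tmp/{f}.npy'))*1000
    for x in (-76,-70,-60):
        u,v=w2px('top',np.array([*hw(x,y),z])/1000)[0]; print(x,C[int(round(v)),int(round(u))].round(1),end=' ')
    print()
E
python3 - <<'E'
from plan import *
st(); planT([(*hw(-64,0),28,93.1,0,12)]); b,_=cap('top','t12')
tab('t12',0);tab('t12',-112)
E
```

```text
t 12.38 tcp [ 462.3 -147.7  242.1] psi 93.45 gap 0.155 F [ 0.1 -0.7 -1.2] q [ -30.    4.  123.   -1.   52. -123.]
tip now [ 552.8 -143.5   60.3] psi 93.4 tz [-0.003 -0.009 -1.   ]
[[0, 0.2, 0.2, 10.8, 0.1], [0, 0.2, 0.2, 10.8, 0.1], [0, 0.2, 0.1, 10.7, 0.1]]
end tip [ 552.1 -143.8   28. ] 93.1
-76 [ 540.8 -142.3   64.8] -70 [ 545.7 -141.    73.6] -60 [ 554.8 -142.9   64.2] 
-76 [ 548.  -257.9   55.7] -70 [ 553.8 -255.7   54.2] -60 [ 562.2 -255.7   55.5]
```

Request:
{"op": "arm_command", "data": {"deltas": [[0,0,0,8,0],[0,0,0,8,0],[0,0,0,0,0],[0,15,0,0,0],[0,15,0,0,0]]}}

```text
time_s: 13.05
tcp_pos: [0.4308, -0.1495, 0.2239]
eef_rot: [-0.031, 1.0, -0.004, -0.003]
contact_force: [0.2, -0.2, -1.0]
finger_gap: 0.153
```

```bash
python3 - <<'E'
from plan import *
st(); a,_=cap('scene','s13'); b,_=cap('top','t13')
tab('t13',0);tab('t13',-112)
cv2.imwrite('pics/s13c.png',cv2.resize(a[180:270,170:290],None,fx=6,fy=6,interpolation=cv2.INTER_CUBIC))
E
```

```text
t 13.05 tcp [ 430.8 -149.5  223.9] psi 93.51 gap 0.153 F [ 0.2 -0.2 -1. ] q [ -32.    2.  127.   -1.   50. -125.]
-76 [ 541.4 -143.9   55.5] -70 [ 546.5 -142.8   62.8] -60 [ 555.5 -144.3   55.9] 
-76 [ 547.7 -256.9   59.4] -70 [ 554.  -256.2   52.2] -60 [ 562.3 -256.1   54.1]
```

View pics/s13c.png

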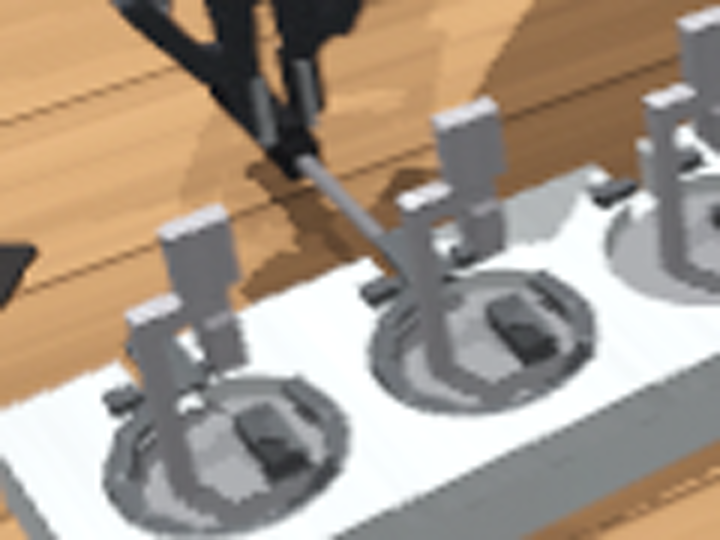

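Both tabs are up on their catches and all caps are seated. Now the pick goes back to the mat.

```bash
python3 - <<'E'
from plan import *
p,_,_=pose()
b=cv2.imread('pics/t13.png')
hsv=cv2.cvtColor(b,cv2.COLOR_BGR2HSV)
planT([(*hw(-110,-30),110,90,0),(512,-438,90,52,0),(512,-438,30,52,0)])
print(hw(-120,0))
E
```

```text
tip now [ 520.1 -144.8   41.7] psi 93.4 tz [-0.006 -0.007 -1.   ]
[[0, 7.1, -13.0, -34.0, 1.7], [0, 6.8, -13.2, -34.0, 1.7], [0, -4.6, -41.0, 4.4, 7.6], [0, -10.0, -40.0, 4.4, 7.6], [0, -15.2, -38.4, 4.4, 7.6]]
[[0, -20.2, -36.0, 4.3, 7.6], [0, -24.7, -33.0, 4.4, 7.6], [0, -0.0, 0.3, 30.0, 0.0], [0, -0.0, 0.2, 30.0, 0.0]]
end tip [ 512. -438.   30.] 52.0
[ 496.22382419 -147.22582474]
```

Request:
{"op": "arm_command", "data": {"deltas": [[0,8,-10,-34,2],[0,8,-13,-34,2],[0,-5,-41,0,8],[0,-10,-40,0,8],[0,-15,-38,0,8]]}}

```text
time_s: 13.78
tcp_pos: [0.425, -0.2972, 0.2968]
eef_rot: [0.219, 0.976, -0.005, 0.0]
contact_force: [0.2, 0.3, -0.7]
finger_gap: 0.153
```

Request:
{"op": "arm_command", "data": {"deltas": [[0,-20,-36,0,8],[0,-25,-33,0,7],[0,0,0,0,0]]}}

```text
time_s: 14.15
tcp_pos: [0.4293, -0.3851, 0.2993]
eef_rot: [0.351, 0.936, -0.006, 0.003]
contact_force: [-0.1, 0.4, -1.3]
finger_gap: 0.152
```

```bash
python3 - <<'E'
from plan import *
st(); planT([(512,-438,55,52,0),(512,-438,16,52,0,20)]); a,d=cap('scene','s14'); cv2.imwrite('pics/s14c.png',cv2.resize(a[150:300,70:220],None,fx=4,fy=4,interpolation=cv2.INTER_CUBIC))
E
```

```text
t 14.15 tcp [ 429.3 -385.1  299.3] psi 48.9 gap 0.152 F [-0.1  0.4 -1.3] q [ -52.   10.  109.   -0.   60. -101.]
tip now [ 498.6 -447.3  118.8] psi 48.9 tz [ 0.001 -0.014 -1.   ]
[[0, -1.7, 5.7, 31.8, -1.5], [0, -1.9, 5.7, 31.9, -1.5], [0, 0.2, 0.2, 19.5, -0.0], [0, 0.1, 0.2, 19.5, -0.0]]
end tip [ 511.9 -438.2   16. ] 51.9
```

View pics/s14c.png

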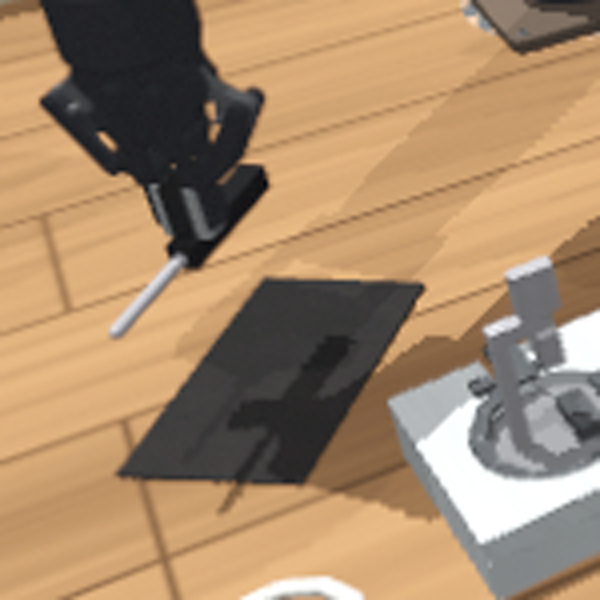

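Request:
{"op": "arm_command", "data": {"deltas": [[0,-2,6,32,-2],[0,-2,6,32,-1],[0,0,0,16,0],[0,0,0,0,0]]}}

```text
time_s: 14.7
tcp_pos: [0.4402, -0.3748, 0.218]
eef_rot: [0.323, 0.946, -0.005, 0.003]
contact_force: [-0.7, 0.1, -1.4]
finger_gap: 0.156
```

```bash
python3 - <<'E'
from plan import *
st(); planT([(512,-438,16,52,0,20)])
E
```

```text
t 14.7 tcp [ 440.2 -374.8  218. ] psi 52.32 gap 0.156 F [-0.7  0.1 -1.4] q [ -50.   17.  111.   -0.   51. -102.]
tip now [ 512.8 -432.4   37.3] psi 52.3 tz [ 0.001 -0.012 -1.   ]
[[0, -1.3, -2.1, 10.7, 0.2], [0, -1.3, -2.1, 10.6, 0.2]]
end tip [ 512.  -438.1   16.1] 51.9
```

Request:
{"op": "arm_command", "data": {"deltas": [[0,-2,-4,14,0],[0,0,0,7,0],[0,0,0,0,0]]}}

```text
time_s: 15.08
tcp_pos: [0.4398, -0.3804, 0.1983]
eef_rot: [0.323, 0.946, -0.007, 0.004]
contact_force: [-0.1, 0.3, -0.6]
finger_gap: 0.153
```

```bash
python3 - <<'E'
from plan import *
st()
E
```

```text
t 15.07 tcp [ 439.8 -380.4  198.3] psi 52.33 gap 0.153 F [-0.1  0.3 -0.6] q [ -51.   19.  111.   -0.   49. -103.]
```

Bottom is about 3 mm above rest, so I'll release and rise.

Request:
{"op": "arm_command", "data": {"deltas": [[0,0,0,2,0],[0.5,0,0,0,0],[0.5,0,0,0,0],[0.5,0,0,-20,0],[0.5,0,0,-60,0]]}}

```text
time_s: 15.7
tcp_pos: [0.4386, -0.3785, 0.2757]
eef_rot: [0.323, 0.946, -0.005, 0.001]
contact_force: [0.4, -0.2, 0.4]
finger_gap: 0.501
```

Request:
{"op": "arm_command", "data": {"deltas": [[0.5,0,10,-60,0],[0.5,0,40,-30,0]]}}

```text
time_s: 15.95
tcp_pos: [0.469, -0.3392, 0.3747]
eef_rot: [0.325, 0.946, -0.007, 0.005]
contact_force: [0.1, -0.5, -0.3]
finger_gap: 0.498
```

```bash
python3 - <<'E'
from plan import *
st(); a,_=cap('scene','s15'); b,_=cap('top','t15')
cv2.imwrite('pics/s15c.png',cv2.resize(a[170:300,80:300],None,fx=3.5,fy=3.5,interpolation=cv2.INTER_CUBIC))
tab('t15',0);tab('t15',-112)
d=np.load('/tmp/t15.npy');C=cloud('top',d)
roi=np.zeros((400,640),bool); roi[225:298,235:306]=1
t=roi&(C[...,2]>.02)&(C[...,2]<.035); v,u=np.nonzero(t); print(cv2.minAreaRect((pxz('top',u,v,.028)[:,:2]*1000).astype(np.float32)))
E
```

```text
t 15.95 tcp [ 469.  -339.2  374.7] psi 52.09 gap 0.498 F [ 0.1 -0.5 -0.3] q [-46.   6. 106.  -0.  67. -98.]
-76 [ 541.3 -143.7   56.6] -70 [ 546.5 -142.9   62.6] -60 [ 555.4 -144.    57.3] 
-76 [ 547.9 -257.7   56.5] -70 [ 553.8 -255.7   54.1] -60 [ 562.1 -255.3   57.1] 
((419.14483642578125, 191.0629425048828), (161.5255126953125, 158.4702606201172), 85.60621643066406)
```

View pics/s15c.png

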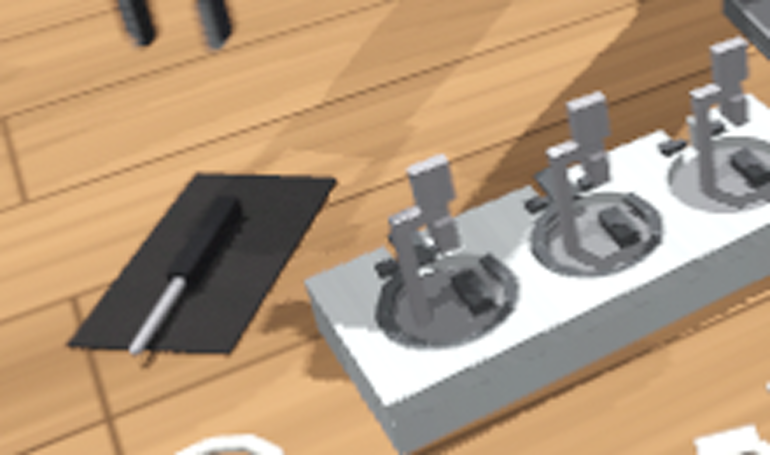

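The pick lies flat on the mat. Next is ring 3's tab, at about scene (206,238), gripped across its width above the casting.

```bash
python3 - <<'E'
from plan import *
planT([(*hw(-74,-112),120,93.5,.5),(*hw(-74,-112),70,93.5,.5)],off=(0,0,185))
E
```

```text
tip now [ 472.8 -340.3  191.3] psi 52.4 tz [ 0.009 -0.018 -1.   ]
[[0.5, -1.9, 28.4, 17.6, -10.3], [0.5, -7.0, 27.6, 17.6, -10.3], [0.5, -11.8, 26.0, 17.6, -10.3], [0.5, -16.3, 23.4, 17.6, -10.3], [0.5, 0.4, 0.9, 50.0, 0.1]]
end tip [ 549.  -256.2   70. ] 93.5
```

Request:
{"op": "arm_command", "data": {"deltas": [[0.5,-2,28,18,-10],[0.5,-7,28,18,-10],[0.5,-12,26,18,-10],[0.5,-16,23,18,-10],[0.5,0,0,0,0]]}}

```text
time_s: 16.68
tcp_pos: [0.5477, -0.2519, 0.3049]
eef_rot: [-0.032, 0.999, -0.012, 0.005]
contact_force: [-0.1, -0.4, 0.2]
finger_gap: 0.5
```

```bash
python3 - <<'E'
from plan import *
st();planT([(*hw(-74,-112),70,93.5,.5)],off=(0,0,185))
E
```

```text
t 16.68 tcp [ 547.7 -251.9  304.9] psi 93.72 gap 0.5 F [-0.1 -0.4  0.2] q [ -34.   13.  106.   -1.   60. -128.]
tip now [ 549.7 -256.3  119.9] psi 93.7 tz [ 0.011 -0.024 -1.   ]
[[0.5, 1.2, 1.3, 49.9, 0.2]]
end tip [ 549.  -256.2   70. ] 93.5
```

Request:
{"op": "arm_command", "data": {"deltas": [[0.5,1,1,30,0],[0.5,0,1,25,0],[0.5,0,0,0,0]]}}

```text
time_s: 17.05
tcp_pos: [0.5464, -0.2537, 0.2515]
eef_rot: [-0.029, 0.999, -0.014, 0.006]
contact_force: [-0.7, -0.7, -0.3]
finger_gap: 0.503
```

```bash
python3 - <<'E'
from plan import *
st();planT([(*hw(-74,-112),48,93.5,.5)],off=(0,0,185)); a,_=cap('scene','s16');b,_=cap('top','t16')
cv2.imwrite('pics/s16c.png',cv2.resize(a[180:270,160:280],None,fx=6,fy=6,interpolation=cv2.INTER_CUBIC))
E
```

```text
t 17.05 tcp [ 546.4 -253.7  251.5] psi 93.38 gap 0.503 F [-0.7 -0.7 -0.3] q [ -34.   17.  107.   -1.   55. -127.]
tip now [ 548.8 -258.8   66.6] psi 93.4 tz [ 0.013 -0.027 -1.   ]
[[0.5, -0.1, 3.0, 18.5, -0.1]]
end tip [ 549.  -256.3   48. ] 93.5
```

View pics/s16c.png

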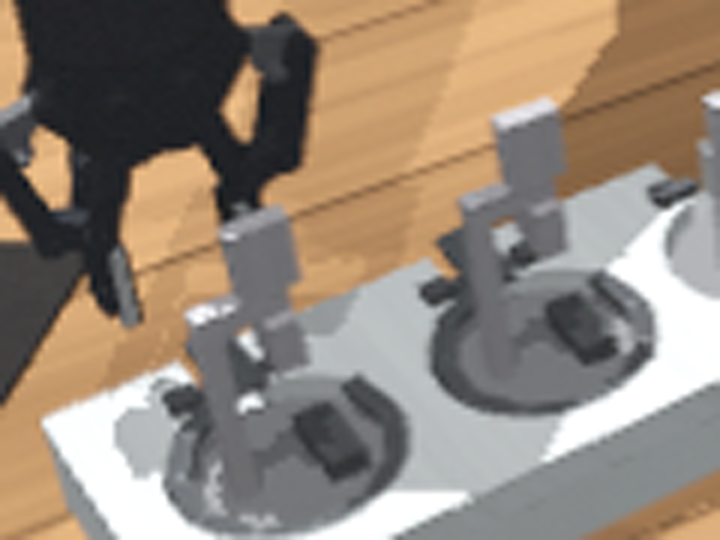

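Request:
{"op": "arm_command", "data": {"deltas": [[0.5,0,3,10,0],[0.5,0,0,8,0],[0.5,0,0,0,0]]}}

```text
time_s: 17.52
tcp_pos: [0.548, -0.2527, 0.2381]
eef_rot: [-0.029, 0.999, -0.017, 0.01]
contact_force: [0.1, -0.7, -0.6]
finger_gap: 0.5
```

```bash
python3 - <<'E'
from plan import *
st();planT([(*hw(-74,-112),48,93.5,.5)],off=(0,0,185)); a,_=cap('scene','s17')
cv2.imwrite('pics/s17c.png',cv2.resize(a[200:260,165:245],None,fx=9,fy=9,interpolation=cv2.INTER_CUBIC))
E
```

```text
t 17.52 tcp [ 548.  -252.7  238.1] psi 93.33 gap 0.5 F [ 0.1 -0.7 -0.6] q [ -34.   18.  107.   -1.   53. -127.]
tip now [ 552.  -258.8   53.3] psi 93.3 tz [ 0.022 -0.033 -0.999]
[[0.5, 3.0, 2.9, 5.1, -0.2]]
end tip [ 549.  -256.2   48. ] 93.5
```

View pics/s17c.png

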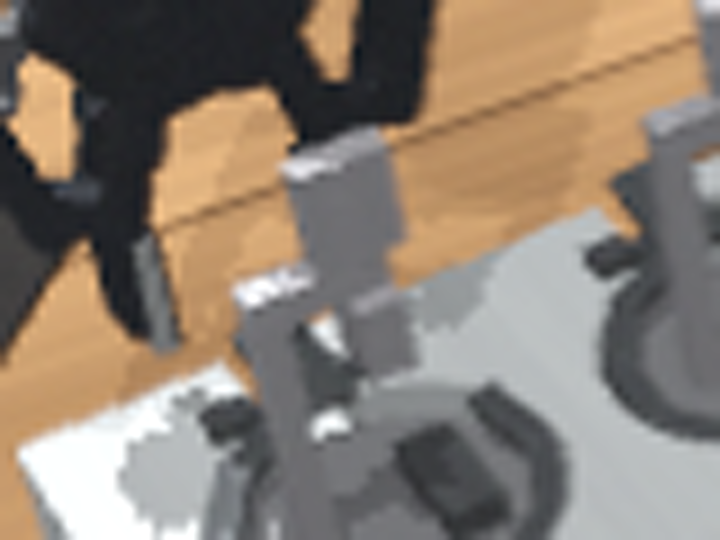

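Request:
{"op": "arm_command", "data": {"deltas": [[0.5,3,3,4,0],[0.5,0,0,1,0]]}}

```text
time_s: 17.82
tcp_pos: [0.5451, -0.2498, 0.2334]
eef_rot: [-0.029, 0.999, -0.017, 0.011]
contact_force: [0.0, -0.3, 0.1]
finger_gap: 0.499
```

```bash
python3 - <<'E'
from plan import *
st();planT([(*hw(-74,-112),48,93.5,.5)],off=(0,0,185))
E
```

```text
t 17.82 tcp [ 545.1 -249.8  233.4] psi 93.34 gap 0.499 F [ 0.  -0.3  0.1] q [ -34.   18.  108.   -1.   52. -127.]
tip now [ 549.2 -256.1   48.5] psi 93.3 tz [ 0.023 -0.034 -0.999]
[[0.5, 0.3, -0.1, 0.5, -0.2]]
end tip [ 549.  -256.2   48. ] 93.5
```

Request:
{"op": "arm_command", "data": {"deltas": [[0,0,0,0,0],[0,0,0,0,0],[0,0,0,0,0],[0,0,0,0,0]], "newtons": 40}}

```text
time_s: 18.32
tcp_pos: [0.5452, -0.2499, 0.2336]
eef_rot: [-0.029, 0.999, -0.017, 0.011]
contact_force: [-0.1, -0.1, 0.4]
finger_gap: 0.0
```

```bash
python3 - <<'E'
from plan import *
st(); a,_=cap('scene','s18'); cap('top','t18')
cv2.imwrite('pics/s18c.png',cv2.resize(a[200:260,165:245],None,fx=9,fy=9,interpolation=cv2.INTER_CUBIC))
E
```

```text
t 18.32 tcp [ 545.2 -249.9  233.6] psi 93.34 gap 0.0 F [-0.1 -0.1  0.4] q [ -34.   18.  108.   -1.   52. -127.]
```

View pics/s18c.png

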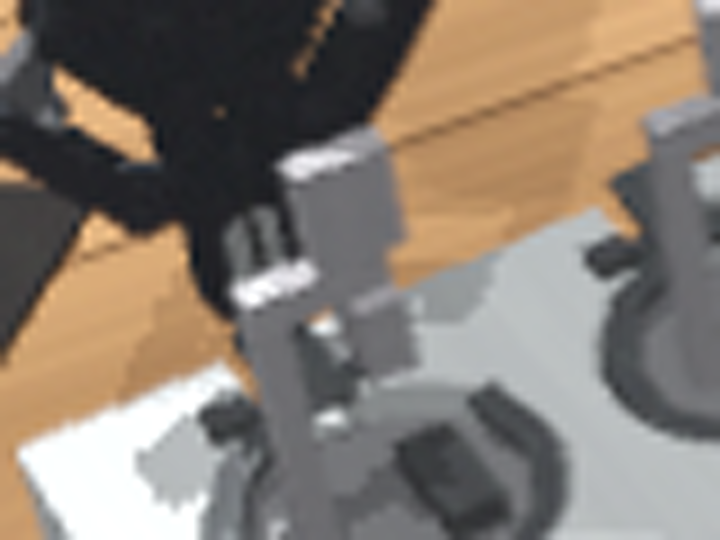

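The jaws closed fully above the tab, so the true extension is about 173 mm, not 185. I'll open, go 10 mm lower and close again.

Request:
{"op": "arm_command", "data": {"deltas": [[0.5,0,0,0,0],[0.5,0,0,0,0],[0.5,0,0,0,0],[0.5,0,0,6,0],[0.5,0,0,5,0]]}}

```text
time_s: 19.05
tcp_pos: [0.5456, -0.2503, 0.2224]
eef_rot: [-0.029, 0.999, -0.018, 0.011]
contact_force: [0.4, -0.9, 0.5]
finger_gap: 0.498
```

```bash
python3 - <<'E'
from plan import *
st();planT([(*hw(-74,-112),50,93.5,.5)],off=(0,0,173))
E
```

```text
t 19.05 tcp [ 545.6 -250.3  222.4] psi 93.34 gap 0.498 F [ 0.4 -0.9  0.5] q [ -34.   19.  108.   -1.   51. -127.]
tip now [ 549.7 -256.3   49.5] psi 93.3 tz [ 0.024 -0.034 -0.999]
[[0.5, 0.7, 0.1, -0.5, -0.2]]
end tip [ 549.  -256.2   50. ] 93.5
```

Request:
{"op": "arm_command", "data": {"deltas": [[0,0,0,0,0],[0,0,0,0,0],[0,0,0,0,0],[0,0,0,0,0]], "newtons": 40}}

```text
time_s: 19.55
tcp_pos: [0.5454, -0.2503, 0.2218]
eef_rot: [-0.029, 0.999, -0.017, 0.011]
contact_force: [0.3, -0.1, -0.3]
finger_gap: 0.209
```

It's gripped (gap 0.209). Lifting.

Request:
{"op": "arm_command", "data": {"deltas": [[0,0,0,-5,0],[0,0,0,-8,0],[0,0,0,-15,0],[0,0,0,-20,0]], "newtons": 70}}

```text
time_s: 20.05
tcp_pos: [0.5438, -0.2482, 0.2709]
eef_rot: [-0.029, 0.999, -0.016, 0.009]
contact_force: [-0.5, -0.3, -0.8]
finger_gap: 0.195
```

```bash
python3 - <<'E'
from plan import *
st(); a,_=cap('scene','s19'); cap('top','t19')
cv2.imwrite('pics/s19c.png',cv2.resize(a[170:270,160:280],None,fx=6,fy=6,interpolation=cv2.INTER_CUBIC))
E
```

```text
t 20.05 tcp [ 543.8 -248.2  270.9] psi 93.35 gap 0.195 F [-0.5 -0.3 -0.8] q [ -34.   15.  107.   -1.   56. -127.]
```

View pics/s19c.png

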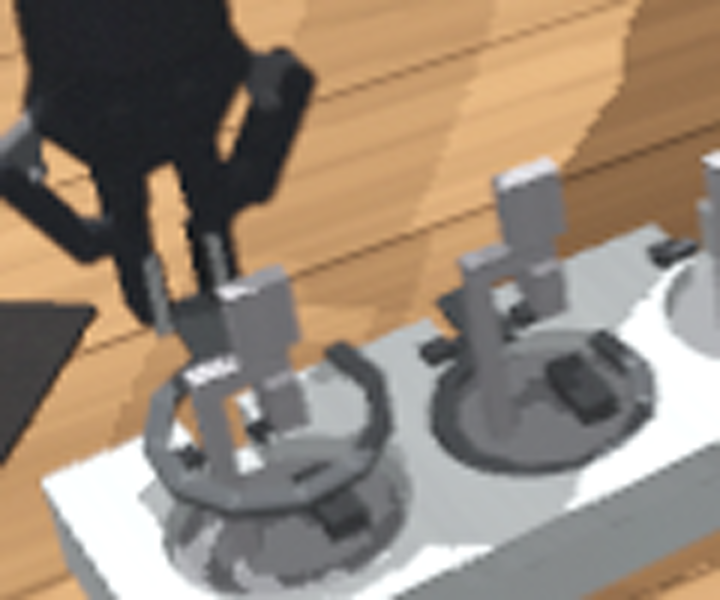

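The ring comes up cleanly around the hook. Straight up over it, then to the tray.

Request:
{"op": "arm_command", "data": {"deltas": [[0,0,0,-25,0],[0,0,0,-30,0],[0,0,0,-30,0],[0,0,0,-20,0],[0,0,0,-5,0]]}}

```text
time_s: 20.78
tcp_pos: [0.5413, -0.2444, 0.3879]
eef_rot: [-0.029, 0.999, -0.018, 0.012]
contact_force: [1.2, -0.5, -0.7]
finger_gap: 0.191
```

```bash
python3 - <<'E'
from plan import *
st(); a,_=cap('scene','s20'); b,_=cap('top','t20')
cv2.imwrite('pics/s20c.png',cv2.resize(a[140:260,150:290],None,fx=5,fy=5,interpolation=cv2.INTER_CUBIC))
d=np.load('/tmp/t20.npy');C=cloud('top',d)
roi=np.zeros((400,640),bool); roi[225:298,235:306]=1
t=roi&(C[...,2]>.02)&(C[...,2]<.035); v,u=np.nonzero(t); print(cv2.minAreaRect((pxz('top',u,v,.028)[:,:2]*1000).astype(np.float32)))
E
```

```text
t 20.77 tcp [ 541.3 -244.4  387.9] psi 93.35 gap 0.191 F [ 1.2 -0.5 -0.7] q [ -34.    7.  103.   -1.   67. -127.]
((419.14483642578125, 191.0629425048828), (161.5255126953125, 158.4702606201172), 85.60621643066406)
```

View pics/s20c.png

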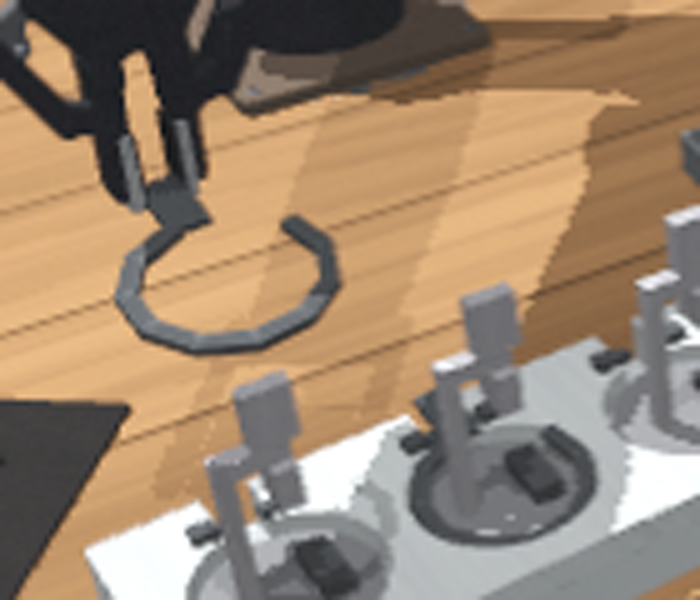

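Ring 3 is clear of all hooks. I'm taking it to the tray, turned so that its tab points to +x, within reach.

```bash
python3 - <<'E'
from plan import *
planT([(560,-20,200,0,0),(477,191,200,-90,0)],off=(0,0,170),maxr=10)
E
```

```text
tip now [ 545.3 -250.3  216.7] psi 93.3 tz [ 0.024 -0.035 -0.999]
[[0, -2.8, 22.9, 0.9, 9.3], [0, 1.0, 23.1, 0.9, 9.3], [0, 4.7, 22.6, 0.9, 9.3], [0, 8.3, 21.6, 0.9, 9.3], [0, 11.7, 20.0, 0.9, 9.3]]
[[0, 14.7, 17.8, 0.9, 9.3], [0, 17.4, 15.2, 0.9, 9.3], [0, 19.6, 12.2, 0.9, 9.3], [0, 21.4, 8.9, 0.9, 9.3], [0, 22.5, 5.3, 0.9, 9.3]]
[[0, 21.1, -8.2, -0.9, 9.0], [0, 19.6, -11.4, -0.9, 9.0], [0, 17.6, -14.3, -0.9, 9.0], [0, 15.1, -16.9, -1.0, 9.0], [0, 12.3, -19.0, -0.9, 9.0]]
[[0, 9.2, -20.7, -1.0, 9.0], [0, 5.8, -21.9, -0.9, 9.0], [0, 2.4, -22.5, -1.0, 9.0], [0, -1.2, -22.6, -0.9, 9.0], [0, -4.8, -22.2, -1.0, 9.0]]
end tip [477. 191. 200.] -89.7
```

Request:
{"op": "arm_command", "data": {"deltas": [[0,-3,23,0,10],[0,1,23,0,10],[0,5,23,0,10],[0,8,22,0,10],[0,12,20,0,10]]}}

```text
time_s: 21.5
tcp_pos: [0.5513, -0.1264, 0.3741]
eef_rot: [0.411, 0.912, -0.011, 0.011]
contact_force: [-0.2, -0.6, -0.6]
finger_gap: 0.194
```

Request:
{"op": "arm_command", "data": {"deltas": [[0,15,18,0,10],[0,18,15,0,10],[0,20,12,0,10],[0,22,9,0,10],[0,23,5,0,10]]}}

```text
time_s: 22.12
tcp_pos: [0.5708, -0.0066, 0.3615]
eef_rot: [0.767, 0.641, -0.008, 0.009]
contact_force: [0.8, 0.0, 0.2]
finger_gap: 0.196
```

Request:
{"op": "arm_command", "data": {"deltas": [[0,21,-8,0,10],[0,20,-11,0,10],[0,18,-14,0,10],[0,15,-17,0,10],[0,12,-19,0,10]]}}

```text
time_s: 22.75
tcp_pos: [0.5532, 0.1093, 0.3496]
eef_rot: [0.97, 0.242, -0.01, 0.009]
contact_force: [0.0, -0.1, -0.7]
finger_gap: 0.191
```

```bash
python3 - <<'E'
from plan import *
st()
planT([(477,191,190,-90,0)],off=(0,0,170),maxr=10.5)
E
```

```text
t 22.75 tcp [553.2 109.3 349.6] psi -61.99 gap 0.191 F [ 0.  -0.1 -0.7] q [  1.   6. 109.  -1.  66.  64.]
tip now [550.7 105.6 179.6] psi -62.0 tz [-0.015 -0.022 -1.   ]
[[0, -8.4, -36.6, -3.7, 9.3], [0, -14.2, -34.8, -3.7, 9.3], [0, -19.6, -32.1, -3.7, 9.3]]
end tip [477. 191. 190.] -89.9
```

Request:
{"op": "arm_command", "data": {"deltas": [[0,-8,-37,-5,10],[0,-14,-35,-5,10],[0,-20,-32,-4,10],[0,0,0,0,0]]}}

```text
time_s: 23.25
tcp_pos: [0.4775, 0.2001, 0.3561]
eef_rot: [1.0, -0.026, -0.012, 0.012]
contact_force: [0.4, 0.1, -1.0]
finger_gap: 0.198
```

```bash
python3 - <<'E'
from plan import *
st(); a,_=cap('scene','s21'); b,_=cap('top','t21')
planT([(477,191,100,-90,0)],off=(0,0,170),maxr=10.5)
cv2.imwrite('pics/s21c.png',cv2.resize(a[100:220,240:400],None,fx=5,fy=5,interpolation=cv2.INTER_CUBIC))
cv2.imwrite('pics/t21c.png',cv2.resize(b[200:310,200:340],None,fx=5,fy=5,interpolation=cv2.INTER_CUBIC))
E
```

```text
t 23.25 tcp [477.5 200.1 356.1] psi -92.96 gap 0.198 F [ 0.4  0.1 -1. ] q [ 12.  -1. 115.  -1.  68. 105.]
tip now [474.6 194.7 186.3] psi -93.0 tz [-0.025 -0.023 -0.999]
[[0, 2.3, 0.8, 43.2, -1.5], [0, 2.3, 0.8, 43.1, -1.5]]
end tip [477. 191. 100.] -90.0
```

View pics/s21c.png

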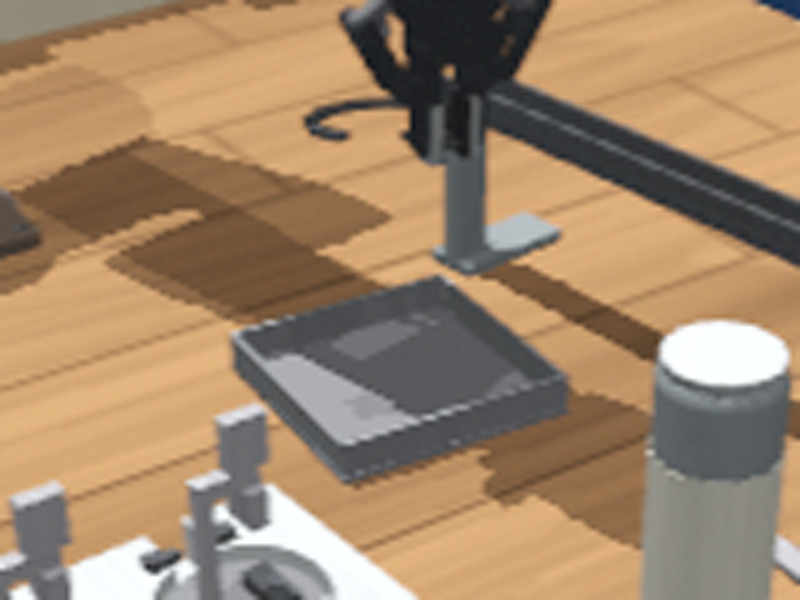

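View pics/t21c.png

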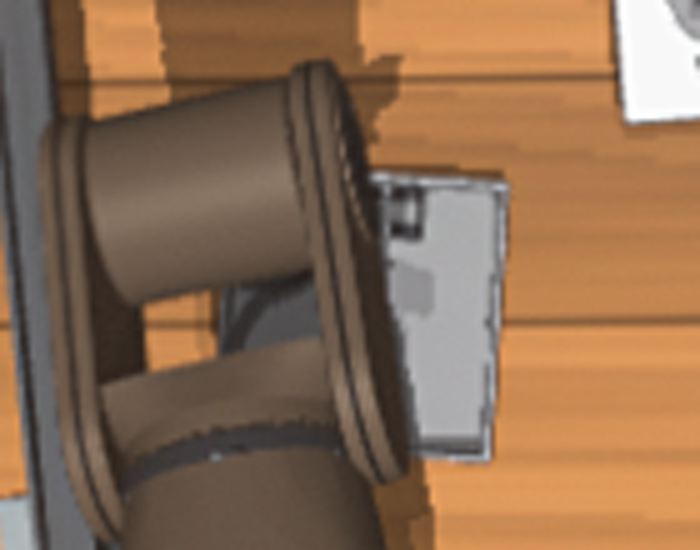

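Request:
{"op": "arm_command", "data": {"deltas": [[0,2,1,43,-1],[0,2,1,43,-1],[0,0,0,35,0],[0,0,0,0,0]]}}

```text
time_s: 23.85
tcp_pos: [0.483, 0.1902, 0.2316]
eef_rot: [1.0, -0.008, -0.011, 0.012]
contact_force: [-0.3, 0.2, -0.6]
finger_gap: 0.195
```

```bash
python3 - <<'E'
from plan import *
st(); a,_=cap('scene','s22'); b,_=cap('top','t22')
planT([(477,191,45,-90,0)],off=(0,0,170),maxr=10.5)
cv2.imwrite('pics/s22c.png',cv2.resize(a[100:220,240:400],None,fx=5,fy=5,interpolation=cv2.INTER_CUBIC))
E
```

```text
t 23.85 tcp [483.  190.2 231.6] psi -90.93 gap 0.195 F [-0.3  0.2 -0.6] q [ 10.  10. 119.  -1.  53. 102.]
tip now [482.1 187.   65.4] psi -90.9 tz [-0.015 -0.022 -1.   ]
[[0, -4.8, -4.4, 20.4, -0.9]]
end tip [477. 191.  45.] -90.0
```

View pics/s22c.png

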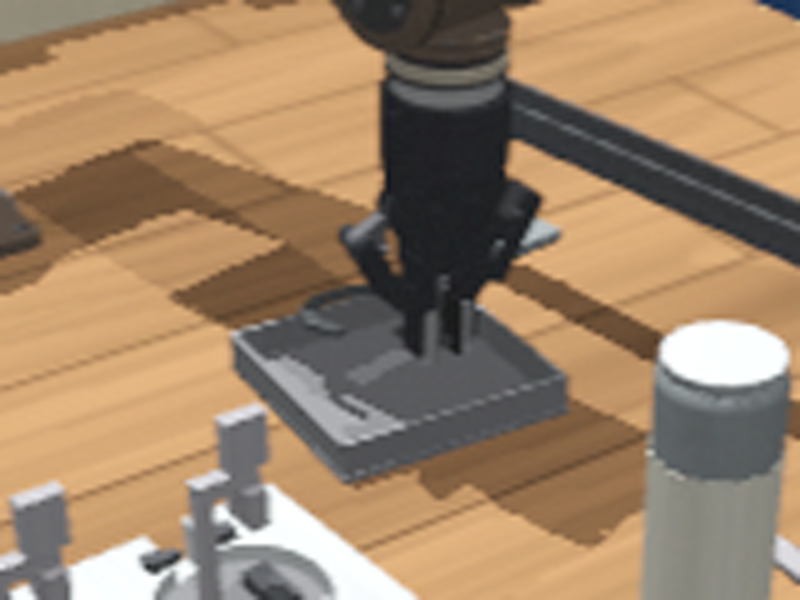

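Request:
{"op": "arm_command", "data": {"deltas": [[0,-3,-4,18,1],[0,0,0,10,0],[0,0,0,0,0]]}}

```text
time_s: 24.32
tcp_pos: [0.483, 0.1946, 0.2093]
eef_rot: [1.0, -0.017, -0.004, 0.011]
contact_force: [0.3, 0.0, -1.3]
finger_gap: 0.191
```

```bash
python3 - <<'E'
from plan import *
st(); a,_=cap('scene','s23')
planT([(477,191,35,-90,0)],off=(0,0,170),maxr=10.5)
cv2.imwrite('pics/s23c.png',cv2.resize(a[130:220,270:370],None,fx=6.5,fy=6.5,interpolation=cv2.INTER_CUBIC))
E
```

```text
t 24.32 tcp [483.  194.6 209.3] psi -92.0 gap 0.191 F [ 0.3  0.  -1.3] q [ 11.  12. 119.  -1.  50. 104.]
tip now [481.9 191.1  39.7] psi -92.0 tz [-0.007 -0.021 -1.   ]
[[0, -4.9, 0.2, 4.7, -2.0]]
end tip [477. 191.  35.] -90.0
```

View pics/s23c.png

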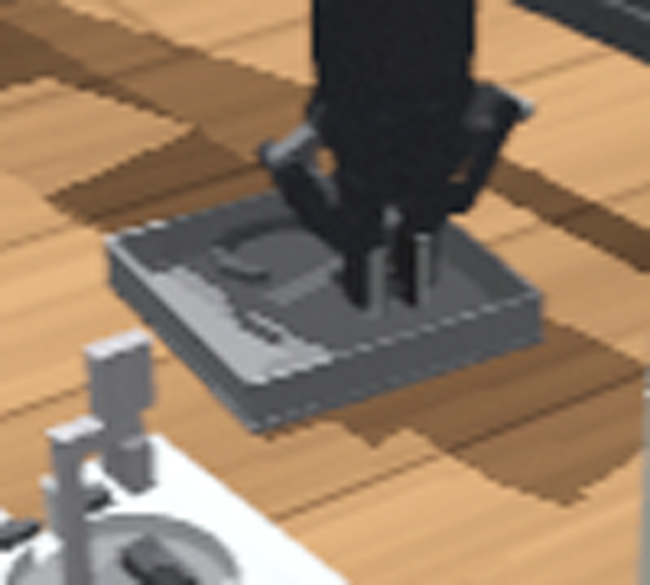

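Request:
{"op": "arm_command", "data": {"deltas": [[0,-4,0,6,0],[0.6,0,0,0,0],[0.6,0,0,0,0],[0.6,0,0,-20,0],[0.6,0,0,-55,0]]}}

```text
time_s: 25.0
tcp_pos: [0.4779, 0.1959, 0.2763]
eef_rot: [1.0, -0.017, -0.008, 0.011]
contact_force: [1.0, -0.4, 0.6]
finger_gap: 0.603
```

Request:
{"op": "arm_command", "data": {"deltas": [[0.6,20,10,-60,-10],[0.6,30,30,-40,-10],[0.6,30,40,0,-10],[0.6,20,50,0,-10]]}}

```text
time_s: 25.5
tcp_pos: [0.618, 0.1003, 0.3882]
eef_rot: [0.941, 0.339, -0.005, 0.009]
contact_force: [-0.3, -1.1, -0.2]
finger_gap: 0.602
```

```bash
python3 - <<'E'
from plan import *
st(); a,_=cap('scene','s24'); b,_=cap('top','t24'); tab('t24',0)
cv2.imwrite('pics/s24c.png',cv2.resize(a[130:220,250:370],None,fx=6,fy=6,interpolation=cv2.INTER_CUBIC))
cv2.imwrite('pics/t24c.png',cv2.resize(b[160:310,190:350],None,fx=4,fy=4,interpolation=cv2.INTER_CUBIC))
E
```

```text
t 25.5 tcp [618.  100.3 388.2] psi -50.36 gap 0.602 F [-0.3 -1.1 -0.2] q [ 0. 11. 98. -1. 71. 51.]
-76 [ 541.3 -143.6   57.1] -70 [ 546.8 -143.5   58.8] -60 [ 555.6 -144.5   54.7]
```

View pics/s24c.png

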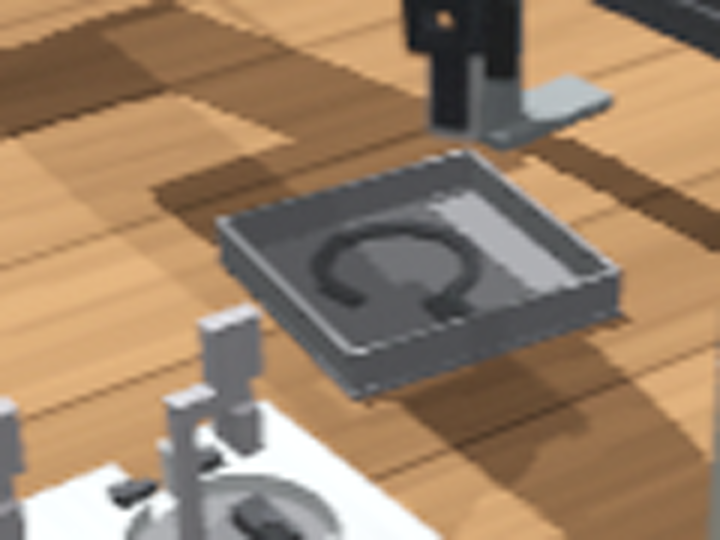

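View pics/t24c.png

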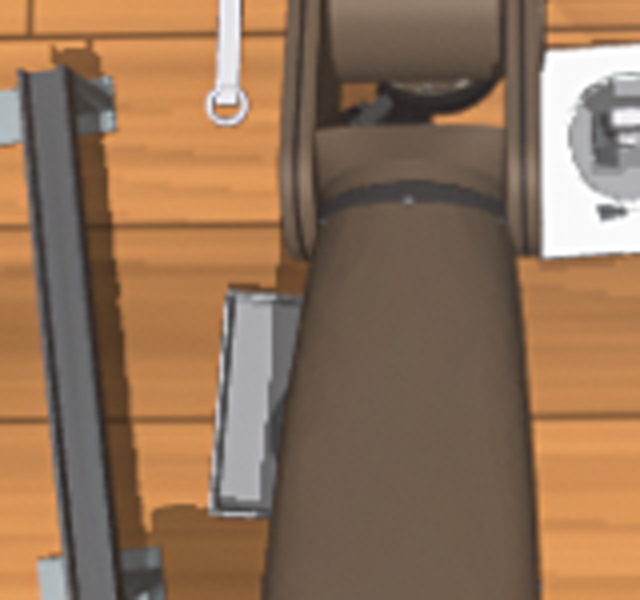

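Ring 3 lies flat in the tray. Now ring 2's tab.

```bash
python3 - <<'E'
from plan import *
planT([(*hw(-74,0),200,-86.5,.5),(*hw(-74,0),120,-86.5,.5)],off=(0,0,173),maxr=10)
E
```

```text
tip now [619.9  93.7 215.1] psi -50.9 tz [-0.001 -0.023 -1.   ]
[[0.5, -42.1, 27.1, 4.1, 7.1], [0.5, -38.4, 32.0, 4.1, 7.1], [0.5, -34.1, 36.6, 4.1, 7.1], [0.5, -29.4, 40.5, 4.1, 7.1], [0.5, -24.1, 43.8, 4.1, 7.1]]
[[0.5, 0.1, -0.9, 40.0, 0.1], [0.5, 0.1, -0.9, 40.0, 0.1]]
end tip [ 542.2 -144.4  120. ] -86.6
```

Request:
{"op": "arm_command", "data": {"deltas": [[0.5,-42,27,0,7],[0.5,-38,32,0,7],[0.5,-34,37,0,7],[0.5,-29,41,0,7],[0.5,-24,44,0,7]]}}

```text
time_s: 26.22
tcp_pos: [0.5399, -0.1424, 0.393]
eef_rot: [1.0, 0.026, -0.001, 0.011]
contact_force: [1.6, -0.3, -0.2]
finger_gap: 0.503
```

```bash
python3 - <<'E'
from plan import *
planT([(*hw(-74,0),120,-86.5,.5)],off=(0,0,173),maxr=10)
E
```

```text
tip now [ 539.7 -146.1  220.1] psi -87.0 tz [-0.001 -0.021 -1.   ]
[[0.5, 1.4, -1.8, 50.0, -0.2], [0.5, 1.4, -1.8, 50.0, -0.2]]
end tip [ 542.2 -144.4  120. ] -86.6
```

Request:
{"op": "arm_command", "data": {"deltas": [[0.5,2,-2,50,0],[0.5,2,-2,50,0],[0.5,0,0,30,0],[0.5,0,0,10,0],[0.5,0,0,0,0]]}}

```text
time_s: 26.85
tcp_pos: [0.5422, -0.1436, 0.2527]
eef_rot: [1.0, 0.021, 0.002, 0.012]
contact_force: [-0.2, -0.6, 1.1]
finger_gap: 0.502
```

```bash
python3 - <<'E'
from plan import *
st();planT([(*hw(-74,0),49.5,-86.5,.5)],off=(0,0,173),maxr=10)
a,_=cap('scene','s25');b,_=cap('top','t25')
cv2.imwrite('pics/s25c.png',cv2.resize(a[170:260,180:300],None,fx=6,fy=6,interpolation=cv2.INTER_CUBIC))
E
```

```text
t 26.85 tcp [ 542.2 -143.6  252.7] psi -87.64 gap 0.502 F [-0.2 -0.6  1.1] q [-25.  12. 113.  -1.  54.  63.]
tip now [ 542.9 -147.6   79.7] psi -87.6 tz [ 0.004 -0.023 -1.   ]
[[0.5, -0.7, -3.9, 30.1, -1.1]]
end tip [ 542.1 -144.4   49.5] -86.5
```

View pics/s25c.png

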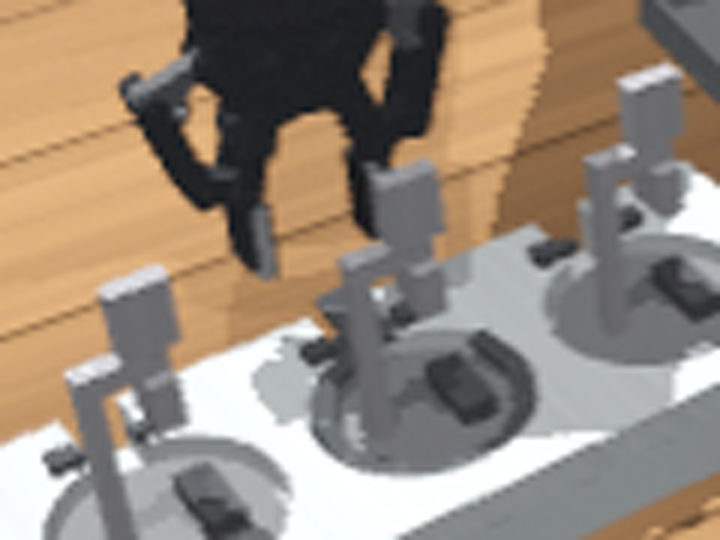

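Request:
{"op": "arm_command", "data": {"deltas": [[0.5,-1,-4,14,-1],[0.5,0,0,12,0],[0.5,0,0,3,0]]}}

```text
time_s: 27.32
tcp_pos: [0.5428, -0.1405, 0.2263]
eef_rot: [0.999, 0.03, 0.005, 0.014]
contact_force: [-0.1, 0.2, 0.3]
finger_gap: 0.499
```

```bash
python3 - <<'E'
from plan import *
st();planT([(*hw(-74,0),49.5,-86.5,.5)],off=(0,0,173),maxr=10)
E
```

```text
t 27.32 tcp [ 542.8 -140.5  226.3] psi -86.54 gap 0.499 F [-0.1  0.2  0.3] q [-25.  14. 113.  -1.  51.  63.]
tip now [ 544.8 -145.1   53.3] psi -86.5 tz [ 0.012 -0.027 -1.   ]
[[0.5, -2.7, -1.0, 3.8, -0.0]]
end tip [ 542.1 -144.4   49.5] -86.5
```

Request:
{"op": "arm_command", "data": {"deltas": [[0.5,-3,-1,4,0],[0,0,0,0,0],[0,0,0,0,0],[0,0,0,0,0],[0,0,0,0,0]], "newtons": 40}}

```text
time_s: 27.95
tcp_pos: [0.5396, -0.1398, 0.2221]
eef_rot: [0.999, 0.03, 0.005, 0.014]
contact_force: [-0.3, -0.6, -0.2]
finger_gap: 0.21
```

Request:
{"op": "arm_command", "data": {"deltas": [[0,0,0,-5,0],[0,0,0,-8,0],[0,0,0,-15,0],[0,0,0,-20,0]], "newtons": 70}}

```text
time_s: 28.45
tcp_pos: [0.5387, -0.1384, 0.2715]
eef_rot: [0.999, 0.03, 0.004, 0.013]
contact_force: [0.3, -0.1, 0.5]
finger_gap: 0.192
```

```bash
python3 - <<'E'
from plan import *
st(); a,_=cap('scene','s26')
cv2.imwrite('pics/s26c.png',cv2.resize(a[150:260,180:300],None,fx=5,fy=5,interpolation=cv2.INTER_CUBIC))
E
```

```text
t 28.45 tcp [ 538.7 -138.4  271.5] psi -86.55 gap 0.192 F [ 0.3 -0.1  0.5] q [-25.  10. 113.  -1.  56.  63.]
```

View pics/s26c.png

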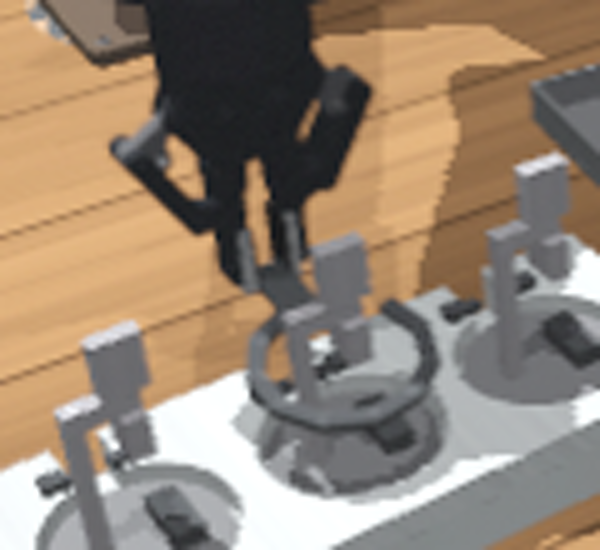

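Ring 2 is held and coming up around its hook. I'll raise it 120 mm, then turn it over the tray.

Request:
{"op": "arm_command", "data": {"deltas": [[0,0,0,-25,0],[0,0,0,-30,0],[0,0,0,-30,0],[0,0,0,-30,0],[0,0,0,-10,0]]}}

```text
time_s: 29.12
tcp_pos: [0.5373, -0.1348, 0.4069]
eef_rot: [0.999, 0.03, 0.009, 0.015]
contact_force: [-0.2, -0.8, -1.2]
finger_gap: 0.192
```

```bash
python3 - <<'E'
from plan import *
st(); a,_=cap('scene','s27')
cv2.imwrite('pics/s27c.png',cv2.resize(a[120:260,180:320],None,fx=4,fy=4,interpolation=cv2.INTER_CUBIC))
planT([(560,0,225,-15,0),(480,185,215,90,0)],off=(0,0,173),maxr=10)
E
```

```text
t 29.12 tcp [ 537.3 -134.8  406.9] psi -86.55 gap 0.192 F [-0.2 -0.8 -1.2] q [-24.   1. 108.  -1.  70.  63.]
tip now [ 540.6 -140.   234.4] psi -86.5 tz [ 0.019 -0.03  -0.999]
[[0, 3.5, -17.3, 0.7, -8.9], [0, 6.1, -16.6, 0.7, -8.9], [0, 8.6, -15.5, 0.7, -8.9], [0, 10.9, -14.0, 0.7, -8.9], [0, 12.9, -12.1, 0.7, -8.9]]
[[0, 14.6, -10.0, 0.7, -8.9], [0, 16.0, -7.5, 0.7, -8.9], [0, 16.9, -5.0, 0.6, -8.9], [0, 14.3, -11.5, 0.3, -9.6], [0, 16.0, -8.9, 0.3, -9.6]]
[[0, 17.3, -6.1, 0.3, -9.6], [0, 18.1, -3.2, 0.3, -9.6], [0, 18.3, -0.1, 0.3, -9.6], [0, 18.1, 3.0, 0.2, -9.6], [0, 17.4, 5.9, 0.3, -9.6]]
[[0, 16.1, 8.7, 0.2, -9.6], [0, 14.5, 11.3, 0.3, -9.6], [0, 12.4, 13.6, 0.2, -9.6], [0, 9.9, 15.5, 0.3, -9.6]]
end tip [480. 185. 215.] 90.3
```

View pics/s27c.png

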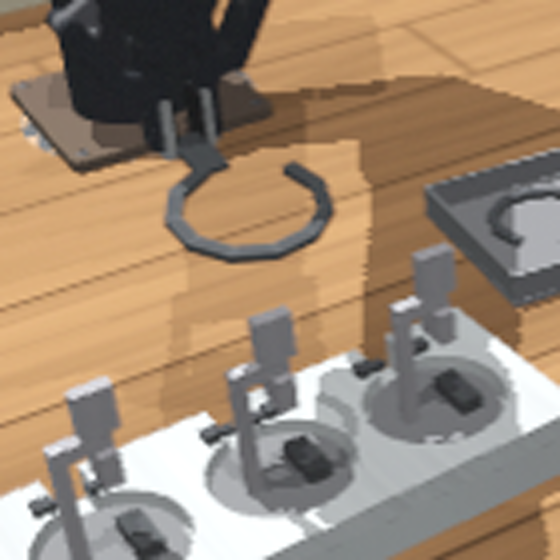

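Request:
{"op": "arm_command", "data": {"deltas": [[0,3,-17,-2,-9],[0,6,-17,-2,-9],[0,9,-16,-2,-9],[0,11,-14,-2,-9],[0,13,-12,-2,-9]]}}

```text
time_s: 29.8
tcp_pos: [0.5468, -0.0445, 0.408]
eef_rot: [0.907, 0.421, -0.002, 0.014]
contact_force: [0.6, 0.5, -0.8]
finger_gap: 0.193
```

Request:
{"op": "arm_command", "data": {"deltas": [[0,15,-10,-1,-9],[0,16,-8,-1,-9],[0,17,-5,-1,-9],[0,14,-12,-1,-10],[0,16,-9,-1,-10]]}}

```text
time_s: 30.42
tcp_pos: [0.5333, 0.0445, 0.402]
eef_rot: [0.654, 0.757, -0.011, 0.007]
contact_force: [-0.4, -1.0, -0.1]
finger_gap: 0.19
```

Request:
{"op": "arm_command", "data": {"deltas": [[0,17,-6,-1,-10],[0,18,-3,-1,-10],[0,18,0,-1,-10],[0,18,3,-1,-10],[0,17,6,-1,-10]]}}

```text
time_s: 31.05
tcp_pos: [0.4864, 0.1262, 0.3969]
eef_rot: [0.258, 0.966, -0.014, -0.004]
contact_force: [-0.2, 0.2, 0.2]
finger_gap: 0.187
```

```bash
python3 - <<'E'
from plan import *
st()
planT([(480,185,200,90,0)],off=(0,0,173),maxr=10.5)
E
```

```text
t 31.05 tcp [486.4 126.2 396.9] psi 60.05 gap 0.187 F [-0.2  0.2  0.2] q [  3.  -5. 114.  -2.  72. -56.]
tip now [483.8 121.7 224. ] psi 60.1 tz [-0.015 -0.026 -1.   ]
[[0, 11.6, 17.9, 7.5, -10.0], [0, 8.4, 19.6, 7.4, -10.0], [0, 4.8, 20.8, 7.5, -10.0]]
end tip [480.  185.1 200. ] 90.1
```

Request:
{"op": "arm_command", "data": {"deltas": [[0,12,20,10,-10],[0,8,22,20,-10],[0,5,23,30,-10],[0,0,0,30,0],[0,0,0,0,0]]}}

```text
time_s: 31.68
tcp_pos: [0.4802, 0.1969, 0.2967]
eef_rot: [-0.011, 1.0, -0.013, -0.011]
contact_force: [0.0, -0.1, -1.0]
finger_gap: 0.196
```

```bash
python3 - <<'E'
from plan import *
st(); a,_=cap('scene','s28'); b,_=cap('top','t28')
planT([(478,191,60,90,0)],off=(0,0,173),maxr=10.5)
cv2.imwrite('pics/s28c.png',cv2.resize(a[100:220,240:400],None,fx=5,fy=5,interpolation=cv2.INTER_CUBIC))
E
```

```text
t 31.68 tcp [480.2 196.9 296.7] psi 91.23 gap 0.196 F [ 0.  -0.1 -1. ] q [ 11.   4. 117.  -1.  61. -79.]
tip now [479.  192.4 127.2] psi 91.2 tz [-0.015 -0.026 -1.   ]
[[0, -0.0, 0.2, 33.6, 0.6], [0, -0.0, 0.1, 33.7, 0.6]]
end tip [478. 191.  60.] 90.0
```

View pics/s28c.png

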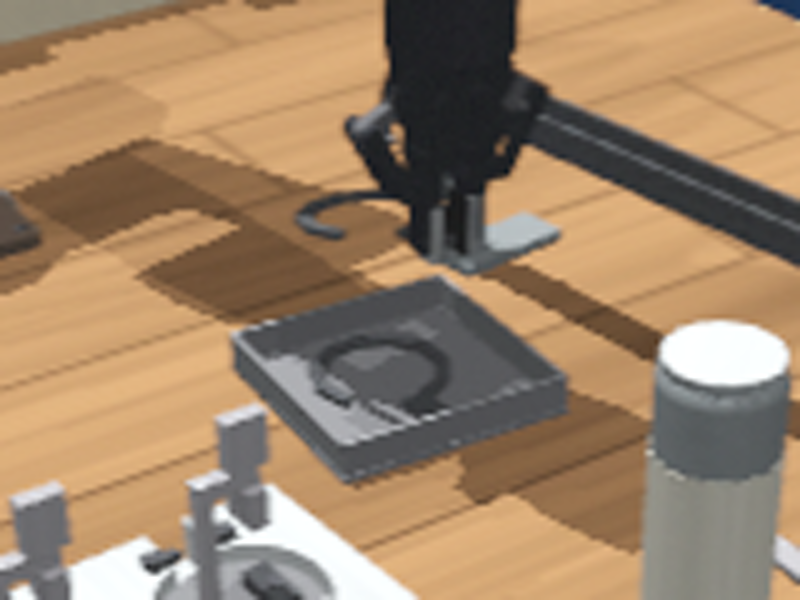

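Request:
{"op": "arm_command", "data": {"deltas": [[0,0,0,34,1],[0,0,0,34,0],[0,0,0,15,0],[0,0,0,0,0]]}}

```text
time_s: 32.28
tcp_pos: [0.4849, 0.1945, 0.2229]
eef_rot: [-0.0, 1.0, -0.011, -0.0]
contact_force: [-0.4, -0.9, -0.5]
finger_gap: 0.194
```

```bash
python3 - <<'E'
from plan import *
st(); a,_=cap('scene','s29')
planT([(478,191,42,90,0)],off=(0,0,173),maxr=10.5)
cv2.imwrite('pics/s29c.png',cv2.resize(a[130:220,270:370],None,fx=6.5,fy=6.5,interpolation=cv2.INTER_CUBIC))
E
```

```text
t 32.27 tcp [484.9 194.5 222.9] psi 90.01 gap 0.194 F [-0.4 -0.9 -0.5] q [ 11.  11. 118.  -2.  51. -78.]
tip now [485.5 190.7  50.8] psi 90.0 tz [ 0.001 -0.022 -1.   ]
[[0, 7.5, 0.5, 8.8, 0.0]]
end tip [478. 191.  42.] 90.0
```

View pics/s29c.png

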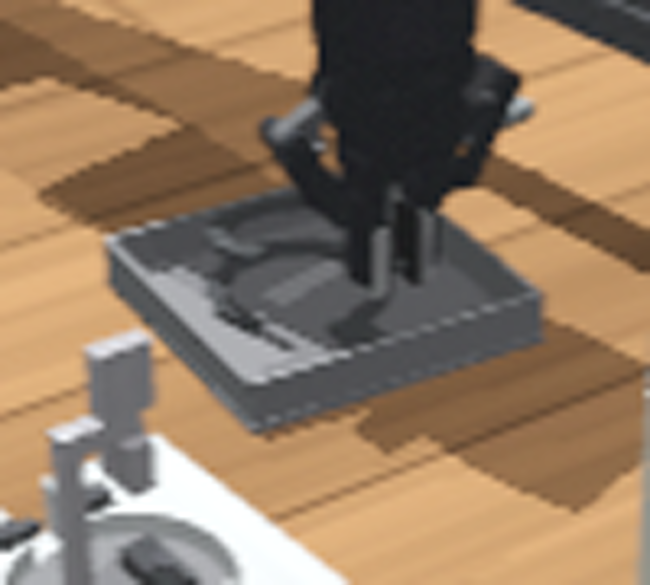

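Request:
{"op": "arm_command", "data": {"deltas": [[0,6,0,8,0],[0.6,0,0,0,0],[0.6,0,0,0,0],[0.6,0,0,-25,0],[0.6,0,0,-60,0]]}}

```text
time_s: 32.95
tcp_pos: [0.478, 0.1962, 0.3008]
eef_rot: [-0.0, 1.0, -0.012, -0.002]
contact_force: [1.6, 0.5, 0.1]
finger_gap: 0.601
```

Request:
{"op": "arm_command", "data": {"deltas": [[0.6,-20,-40,-60,10],[0.6,-20,-50,-40,10],[0.6,-10,-60,0,10],[0.6,0,-55,0,10],[0.6,0,0,0,10]]}}

```text
time_s: 33.58
tcp_pos: [0.4663, 0.0037, 0.4065]
eef_rot: [0.434, 0.901, -0.008, 0.013]
contact_force: [0.7, 0.3, -0.6]
finger_gap: 0.6
```

```bash
python3 - <<'E'
from plan import *
st(); a,_=cap('scene','s30'); b,_=cap('top','t30')
cv2.imwrite('pics/s30c.png',cv2.resize(a[130:260,190:370],None,fx=4,fy=4,interpolation=cv2.INTER_CUBIC))
cv2.imwrite('pics/t30c.png',cv2.resize(b[160:310,190:350],None,fx=4,fy=4,interpolation=cv2.INTER_CUBIC))
E
```

```text
t 33.58 tcp [466.3   3.7 406.5] psi 38.57 gap 0.6 F [ 0.7  0.3 -0.6] q [-12. -11. 119.  -1.  71. -50.]
```

View pics/s30c.png

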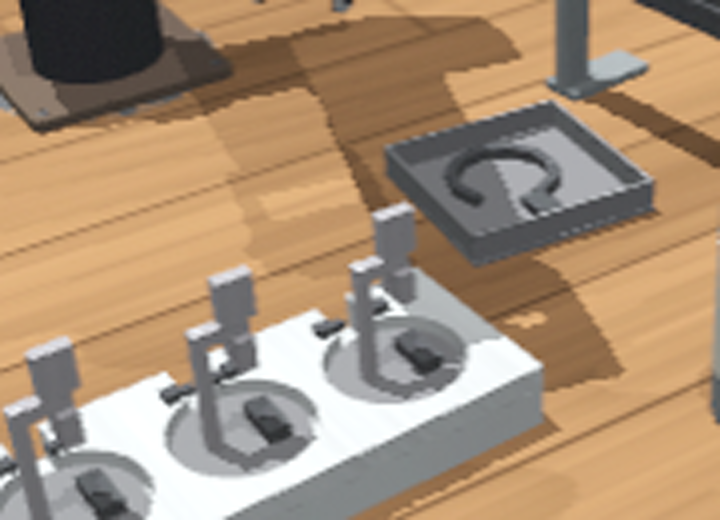

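View pics/t30c.png

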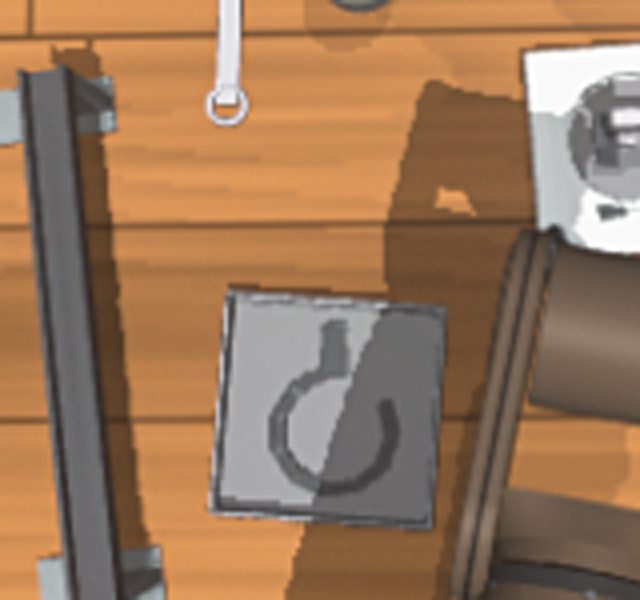

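Both rings lie stacked in the tray. Now for the caps, I'll measure each grip tab's axis.

```bash
cat >> plan.py <<'E'
def capfit(f,ys=(112,0,-112)):
    C=cloud('scene',np.load(f'/tmp/{f}.npy'))*1000
    for y in ys:
        c=hw(0,y)+7*HY
        m=(np.abs(C[...,0]-c[0])<25)&(np.abs(C[...,1]-c[1])<25)&(C[...,2]>131)&(C[...,2]<151)
        P=C[m]; xy=P[:,:2]; u,s,vt=np.linalg.svd(xy-xy.mean(0)); t=vt[0]*np.sign(vt[0][1])
        a=(xy-xy.mean(0))@t
        print(y,len(P),'face mean',xy.mean(0).round(1),'dir',np.degrees(np.arctan2(t[1],t[0])).round(1),'len',np.percentile(a,[1,99]).round(1),'thick',s[1]/np.sqrt(len(P)))
        m=(np.abs(C[...,0]-c[0])<25)&(np.abs(C[...,1]-c[1])<25)&(C[...,2]>152)&(C[...,2]<159); P=C[m]; print('   top',P.mean(0).round(1),len(P))
E
python3 - <<'E'
from plan import *
capfit('s30'); capfit('s0' if 0 else 'scene0')
E
```

```text
112 69 face mean [613.7 -22.1] dir 86.4 len [-10.4  13.4] thick 1.9942358599607732
   top [611.2 -20.8 154.2] 33
0 80 face mean [ 619.7 -133.7] dir 82.5 len [-11.3  12.7] thick 2.1778834466967765
   top [ 616.3 -132.5  154. ] 34
-112 91 face mean [ 627.3 -245. ] dir 88.5 len [-11.3  13.2] thick 2.2104576233444018
   top [ 624.  -244.4  153.9] 42
112 69 face mean [613.1 -21.8] dir 89.4 len [-10.7  14. ] thick 2.0071759466359067
   top [610.9 -20.2 154.4] 28
0 80 face mean [ 619.7 -133.5] dir 84.0 len [-11.1  13.4] thick 2.4762587739396715
   top [ 616.9 -132.5  154.2] 35
-112 88 face mean [ 627.4 -244.9] dir 88.3 len [-11.2  13. ] thick 1.887498197730687
   top [ 624.1 -243.9  154.1] 40
```

```bash
python3 - <<'E'
from plan import *
planT([(609.5,-21.5,205,-2,.7),(609.5,-21.5,175,-2,.7)],off=(0,0,173),maxr=10)
E
```

```text
tip now [469.9   0.9 233.5] psi 39.1 tz [ 0.017 -0.025 -1.   ]
[[0.7, -20.9, 18.9, 6.3, 8.2], [0.7, -18.0, 21.6, 6.3, 8.2], [0.7, -14.7, 24.0, 6.3, 8.2], [0.7, -11.2, 25.9, 6.2, 8.2], [0.7, -7.3, 27.1, 6.3, 8.2]]
[[0.7, 0.7, -0.5, 30.0, 0.1]]
end tip [609.5 -21.5 175. ] -2.0
```

Request:
{"op": "arm_command", "data": {"deltas": [[0.7,-21,19,5,8],[0.7,-18,22,5,8],[0.7,-15,24,5,8],[0.7,-11,26,5,8],[0.7,-7,27,5,8]]}}

```text
time_s: 34.3
tcp_pos: [0.6111, -0.0122, 0.3849]
eef_rot: [0.712, 0.702, -0.002, 0.015]
contact_force: [0.9, 0.4, 0.9]
finger_gap: 0.701
```

```bash
python3 - <<'E'
from plan import *
st();planT([(609.5,-21.5,175,-2,.7)],off=(0,0,173),maxr=10)
E
```

```text
t 34.3 tcp [611.1 -12.2 384.9] psi -0.84 gap 0.701 F [0.9 0.4 0.9] q [-10.   9. 101.  -1.  69.  -9.]
tip now [614.3 -16.5 211.9] psi -0.8 tz [ 0.019 -0.025 -1.   ]
[[0.7, -4.1, -5.5, 37.0, 1.2]]
end tip [609.5 -21.5 175. ] -2.0
```

Request:
{"op": "arm_command", "data": {"deltas": [[0.7,-4,-6,30,1],[0.7,0,0,20,0],[0.7,0,0,0,0]]}}

```text
time_s: 34.67
tcp_pos: [0.6083, -0.0154, 0.3327]
eef_rot: [0.715, 0.699, -0.002, 0.015]
contact_force: [0.5, 0.4, -0.9]
finger_gap: 0.696
```

```bash
python3 - <<'E'
from plan import *
st();planT([(609.5,-21.5,131,-2,.7)],off=(0,0,173),maxr=10)
a,_=cap('scene','s31')
cv2.imwrite('pics/s31c.png',cv2.resize(a[130:240,220:340],None,fx=5,fy=5,interpolation=cv2.INTER_CUBIC))
E
```

```text
t 34.67 tcp [608.3 -15.4 332.7] psi -1.24 gap 0.696 F [ 0.5  0.4 -0.9] q [-11.  12. 104.  -1.  63.  -9.]
tip now [611.6 -19.6 159.8] psi -1.2 tz [ 0.019 -0.024 -1.   ]
[[0.7, -1.2, -2.6, 28.7, 0.8]]
end tip [609.5 -21.5 131. ] -2.0
```

View pics/s31c.png

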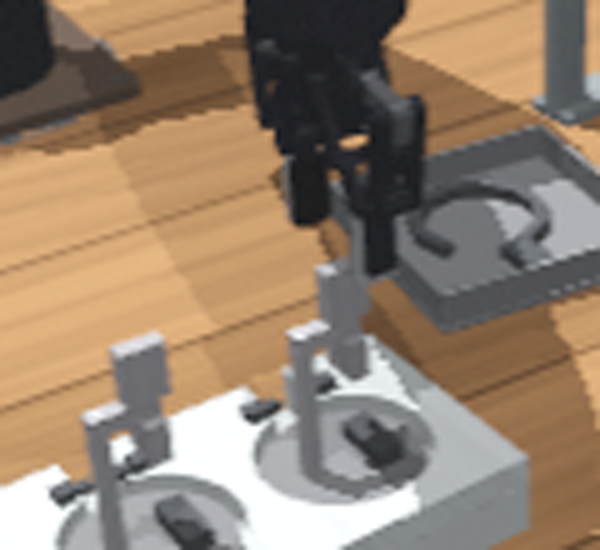

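Request:
{"op": "arm_command", "data": {"deltas": [[0.7,-1,-3,18,1],[0.7,0,0,10,0],[0.7,0,0,0,0]]}}

```text
time_s: 35.1
tcp_pos: [0.6063, -0.0168, 0.3063]
eef_rot: [0.721, 0.693, 0.0, 0.018]
contact_force: [-0.2, 0.6, 0.4]
finger_gap: 0.702
```

```bash
python3 - <<'E'
from plan import *
st();planT([(609.5,-21.5,131,-2,.7)],off=(0,0,173),maxr=10)
E
```

```text
t 35.1 tcp [606.3 -16.8 306.3] psi -2.22 gap 0.702 F [-0.2  0.6  0.4] q [-11.  13. 105.  -1.  60.  -8.]
tip now [610.5 -21.2 133.4] psi -2.2 tz [ 0.024 -0.025 -0.999]
[[0.7, -0.3, -1.1, 2.4, -0.2]]
end tip [609.5 -21.5 131. ] -2.0
```

Request:
{"op": "arm_command", "data": {"deltas": [[0.1,0,0,0,0],[0,0,0,0,0],[0,0,0,0,0],[0,0,0,0,0],[0,0,0,0,0]], "newtons": 40}}

```text
time_s: 35.72
tcp_pos: [0.6064, -0.0171, 0.3077]
eef_rot: [0.72, 0.693, -0.0, 0.018]
contact_force: [-0.9, -0.1, -0.2]
finger_gap: 0.107
```

```bash
python3 - <<'E'
from plan import *
st()
E
```

```text
t 35.73 tcp [606.4 -17.1 307.7] psi -2.2 gap 0.107 F [-0.9 -0.1 -0.2] q [-11.  13. 105.  -1.  60.  -8.]
```

Request:
{"op": "arm_command", "data": {"deltas": [[0,0,0,-8,0],[0,0,0,-18,0],[0,0,0,-25,0],[0,0,0,-15,0],[0,0,0,0,0]], "newtons": 70}}

```text
time_s: 36.35
tcp_pos: [0.6045, -0.015, 0.3774]
eef_rot: [0.72, 0.693, 0.0, 0.018]
contact_force: [-0.2, -0.2, -1.8]
finger_gap: 0.097
```

```bash
python3 - <<'E'
from plan import *
st(); a,_=cap('scene','s32'); cap('top','t32')
cv2.imwrite('pics/s32c.png',cv2.resize(a[110:240,200:340],None,fx=4.5,fy=4.5,interpolation=cv2.INTER_CUBIC))
E
```

```text
t 36.35 tcp [604.5 -15.  377.4] psi -2.21 gap 0.097 F [-0.2 -0.2 -1.8] q [-11.   9. 102.  -1.  67.  -8.]
```

View pics/s32c.png

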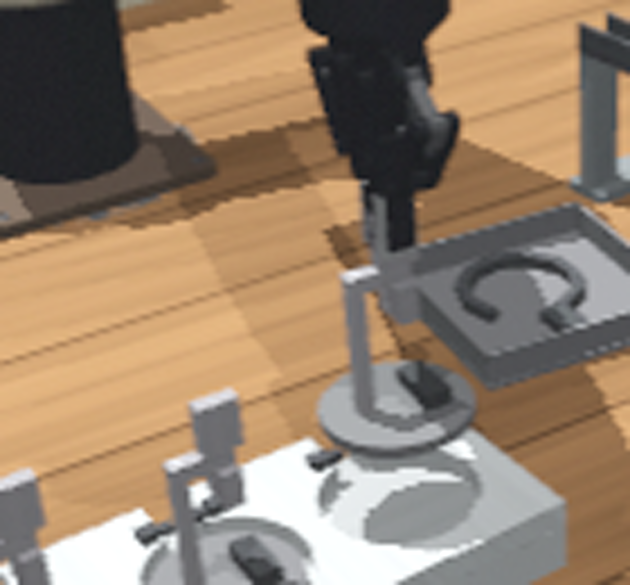

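```bash
python3 - <<'E'
from plan import *
np.save('/tmp/off.npy',np.array([0,0,214.7]))
print(rw(-75,-108),rw(0,-108))
planT([(*rw(-75,-108),160,6.15,0,45),(*rw(0,-108),158,6.15,0,30)])
E
```

```text
[587.4133235  284.80186702] [579.37844192 359.37022947]
tip now [608.9 -20.3 160.8] psi -2.2 tz [ 0.022 -0.025 -0.999]
[[0, 43.4, -4.7, -1.0, -1.2], [0, 43.5, -3.8, -1.0, -1.2], [0, 43.6, -2.9, -1.1, -1.2], [0, 43.6, -2.0, -1.0, -1.2], [0, 43.7, -1.1, -1.1, -1.2]]
[[0, 43.7, -0.2, -1.0, -1.2], [0, 43.7, 0.7, -1.1, -1.2], [0, 25.0, -0.0, 0.0, 0.0], [0, 25.0, -0.0, 0.0, 0.0], [0, 25.0, -0.0, 0.0, 0.0]]
end tip [579.4 359.3 158. ] 6.2
```

Request:
{"op": "arm_command", "data": {"deltas": [[0,43,-5,-2,-1],[0,44,-4,-2,-1],[0,44,-3,-2,-1],[0,44,-2,-2,-1],[0,44,-1,-2,-1]]}}

```text
time_s: 37.08
tcp_pos: [0.5889, 0.2068, 0.3722]
eef_rot: [0.691, 0.723, -0.006, 0.013]
contact_force: [-0.1, 0.0, -3.1]
finger_gap: 0.102
```

```bash
python3 - <<'E'
from plan import *
st()
planT([(*rw(-75,-108),160,6.15,0,45)])
E
```

```text
t 37.08 tcp [588.9 206.8 372.2] psi 2.54 gap 0.102 F [-0.1  0.  -3.1] q [ 10.  12. 100.  -2.  68.   8.]
tip now [591.2 201.3 157.6] psi 2.5 tz [ 0.011 -0.026 -1.   ]
[[0, 41.8, -0.0, -2.3, -1.8], [0, 41.7, 1.2, -2.3, -1.8]]
end tip [587.4 284.8 160. ] 6.1
```

Request:
{"op": "arm_command", "data": {"deltas": [[0,42,0,-5,-2],[0,35,1,-5,-2],[0,0,0,-2,0],[0,0,0,0,0]]}}

```text
time_s: 37.58
tcp_pos: [0.583, 0.289, 0.3757]
eef_rot: [0.663, 0.748, -0.01, 0.01]
contact_force: [0.1, 0.0, -2.4]
finger_gap: 0.1
```

```bash
python3 - <<'E'
from plan import *
st()
planT([(*rw(0,-108),158,6.15,0,45)])
a,_=cap('scene','s33'); b,_=cap('top','t33')
cv2.imwrite('pics/s33c.png',cv2.resize(a[80:220,310:450],None,fx=4.2,fy=4.2,interpolation=cv2.INTER_CUBIC))
cv2.imwrite('pics/t33c.png',cv2.resize(b[160:300,180:300],None,fx=4.2,fy=4.2,interpolation=cv2.INTER_CUBIC))
E
```

```text
t 37.58 tcp [583.  289.  375.7] psi 6.91 gap 0.1 F [ 0.1  0.  -2.4] q [18. 15. 95. -2. 70. 11.]
tip now [583.3 282.8 161.1] psi 6.9 tz [ 0.001 -0.029 -1.   ]
[[0, 38.3, 2.7, 0.4, 0.4], [0, 38.3, 2.3, 0.5, 0.4]]
end tip [579.3 359.4 158. ] 6.1
```

View pics/s33c.png

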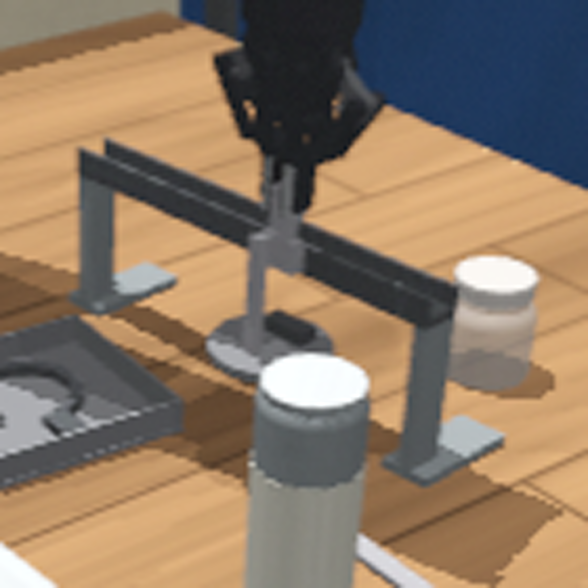

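View pics/t33c.png

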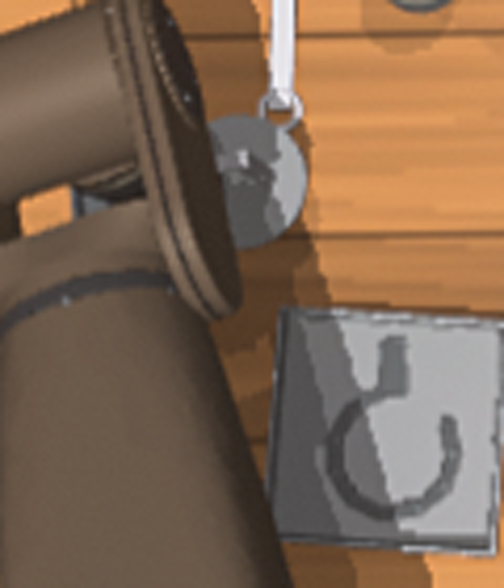

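```bash
cat >> plan.py <<'E'
def railpts(f,yc,zr,xr=(-130,40),n='scene',yw=30):
    C=cloud(n,np.load(f'/tmp/{f}.npy'))*1000; P=C.reshape(-1,3)
    d=P[:,:2]-RO; x=d@RX; y=d@RY
    m=(np.abs(y-yc)<yw)&(x>xr[0])&(x<xr[1])&(P[:,2]>zr[0])&(P[:,2]<zr[1])
    return np.c_[x,y,P[:,2]][m]
E
python3 - <<'E'
from plan import *
for z0 in range(100,225,8):
    q=railpts('s33',-108,(z0,z0+8))
    if len(q): print(z0,len(q),'x',np.sort(q[:,0]).round(0)[::max(1,len(q)//14)],'y',q[:,1].min().round(1),q[:,1].max().round(1))
E
```

```text
100 168 x [-125. -123. -119. -116. -114. -109. -104. -100.  -92.  -82.  -77.  -71.
  -61.  -52.] y -137.0 -78.2
108 64 x [-114. -105. -102.  -99.  -93.  -73.  -72.  -72.  -71.  -70.  -69.  -68.
  -66.  -64.  -60.  -57.] y -121.4 -84.7
116 36 x [-105. -104. -103. -101. -101.  -99.  -73.  -70.  -68.  -66.  -63.  -62.
  -60.  -59.  -14.  -13.  -13.  -11.] y -134.7 -81.9
124 70 x [-106. -102.  -95.  -16.  -15.  -15.  -14.  -13.  -13.  -13.  -11.  -10.
   14.   16.] y -137.0 -79.7
132 77 x [-106. -101.  -16.  -15.  -15.  -14.  -13.  -12.  -11.   12.   13.   13.
   14.   15.   16.   17.] y -137.6 -79.0
140 90 x [-107. -100.  -16.  -15.  -15.  -13.  -12.  -10.   10.   12.   13.   14.
   15.   16.   17.] y -137.9 -79.4
148 9 x [-108. -105. -104. -104. -104. -103. -101.  -99.  -96.] y -108.0 -100.0
156 21 x [-107. -106. -106. -105. -104. -104. -104. -104. -103. -103. -100.  -99.
  -96.  -81.  -81.  -80.  -79.  -79.  -79.  -74.  -70.] y -113.7 -96.5
164 37 x [-108. -106. -106. -105. -103. -101.  -98.  -83.  -83.  -82.  -82.  -81.
  -81.  -80.  -79.  -78.  -74.  -71.  -70.] y -114.3 -93.1
172 30 x [-106. -106. -104. -103. -103. -100.  -83.  -82.  -81.  -81.  -80.  -79.
  -77.  -76.  -74.] y -115.8 -94.8
180 33 x [-107. -106. -105. -104. -102. -100.  -97.  -91.  -88.  -82.  -82.  -81.
  -78.  -76.  -74.  -71.  -69.] y -115.7 -95.9
188 38 x [-107. -105. -104. -103. -102.  -97.  -96.  -94.  -91.  -91.  -87.  -87.
  -86.  -84.  -80.  -76.  -74.  -72.  -68.] y -108.8 -96.4
196 14 x [-88. -88. -88. -86. -86. -86. -85. -84. -84. -81. -81. -74. -73. -68.] y -113.8 -98.1
204 29 x [-90. -89. -89. -88. -88. -87. -86. -86. -85. -84. -84. -84. -82. -75.
 -70.] y -118.6 -85.1
212 31 x [-91. -89. -89. -88. -88. -86. -86. -85. -85. -84. -84. -83. -83. -81.
 -74. -73.] y -121.0 -83.9
220 45 x [-90. -89. -88. -88. -87. -87. -85. -84. -83. -81. -81. -79. -77. -75.
 -72.] y -120.9 -84.2
```

Camera and model agree: the nose is at rail x = −76.5 and the lips match the frame. Moving in at nose height of about 156 mm.

Request:
{"op": "arm_command", "data": {"deltas": [[0,20,2,2,0],[0,20,1,1,0],[0,15,1,0,0],[0,0,0,0,0]]}}

```text
time_s: 38.17
tcp_pos: [0.5809, 0.3459, 0.3703]
eef_rot: [0.664, 0.747, -0.01, 0.01]
contact_force: [-0.0, 0.4, -2.3]
finger_gap: 0.101
```

```bash
python3 - <<'E'
from plan import *
st()
planT([(*rw(0,-108),155,6.15,0,45)])
E
```

```text
t 38.17 tcp [580.9 345.9 370.3] psi 6.7 gap 0.101 F [-0.   0.4 -2.3] q [22. 18. 92. -2. 71. 16.]
tip now [581.  339.8 155.7] psi 6.7 tz [ 0.001 -0.028 -1.   ]
[[0, 19.6, 0.7, 0.2, 0.6]]
end tip [579.4 359.3 155. ] 6.1
```

Request:
{"op": "arm_command", "data": {"deltas": [[0,10,0,0,0],[0,9,0,0,0],[0,0,0,0,0]]}}

```text
time_s: 38.55
tcp_pos: [0.5785, 0.3661, 0.3698]
eef_rot: [0.664, 0.747, -0.01, 0.01]
contact_force: [0.0, -0.6, -2.3]
finger_gap: 0.099
```

```bash
python3 - <<'E'
from plan import *
st()
planT([(*rw(0,-108),130,6.15,0,45)])
a,_=cap('scene','s34')
cv2.imwrite('pics/s34c.png',cv2.resize(a[90:190,330:440],None,fx=5.5,fy=5.5,interpolation=cv2.INTER_CUBIC))
for z0 in range(148,200,8):
    q=railpts('s34',-108,(z0,z0+8),xr=(-50,40))
    if len(q): print(z0,len(q),'x',np.sort(q[:,0]).round(0)[::max(1,len(q)//14)],'y',q[:,1].min().round(1),q[:,1].max().round(1))
E
```

```text
t 38.55 tcp [578.5 366.1 369.8] psi 6.71 gap 0.099 F [ 0.  -0.6 -2.3] q [24. 19. 90. -2. 71. 18.]
tip now [578.7 360.  155.2] psi 6.7 tz [ 0.001 -0.028 -1.   ]
[[0, 0.1, 0.7, 25.2, 0.6]]
end tip [579.4 359.4 130. ] 6.1
148 15 x [-31. -28. -28. -27. -26. -26. -25. -25. -23. -22. -19. -19.  -3.   0.
  12.] y -124.8 -102.6
156 31 x [-31. -29. -28. -26. -21. -21.  -5.  -4.  -4.  -3.  -3.  -2.  -2.   2.
   7.   8.] y -117.7 -99.0
164 34 x [-30. -29. -27. -27. -26. -24. -21.  -7.  -5.  -4.  -4.  -3.  -2.  -1.
  -1.   1.   5.] y -118.6 -96.2
172 32 x [-29. -29. -28. -27. -25. -21. -15.  -9.  -4.  -3.  -2.  -2.  -0.   5.
   6.   7.] y -118.4 -101.5
180 33 x [-30. -28. -27. -25. -25. -22. -20. -18. -15. -14. -10.  -9.  -6.  -1.
   1.   7.  11.] y -113.9 -101.4
188 16 x [-31. -28. -12. -10. -10. -10. -10. -10.  -8.  -8.  -6.  -6.  -1.   0.
   7.   9.] y -113.1 -101.0
196 25 x [-13. -12. -11. -11. -11. -11. -11. -10. -10. -10.  -9.  -9.  -9.  -9.
  -9.  -7.  -6.  -5.  -4.  -3.  -1.   3.   5.   6.  10.] y -120.6 -93.9
```

View pics/s34c.png

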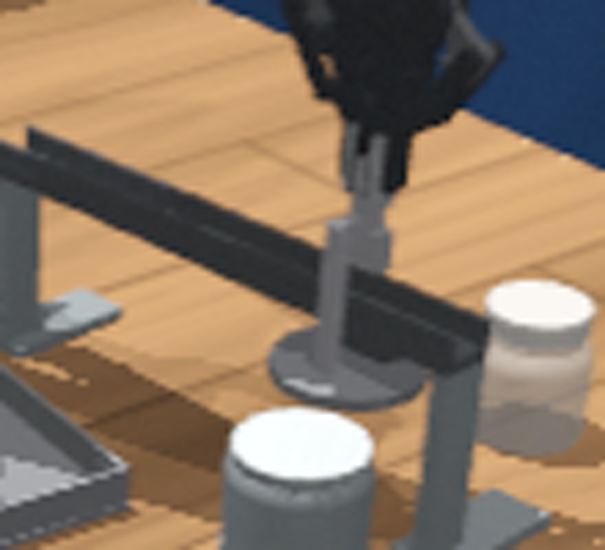

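The nose is over the trough, at x of about −5 to 7. Lowering.

Request:
{"op": "arm_command", "data": {"deltas": [[0,-1,0,8,0],[0,0,0,8,0],[0,0,0,5,0],[0,0,0,0,0]]}}

```text
time_s: 39.1
tcp_pos: [0.5789, 0.3629, 0.3466]
eef_rot: [0.665, 0.747, -0.011, 0.01]
contact_force: [-0.8, 0.3, -2.4]
finger_gap: 0.098
```

```bash
python3 - <<'E'
from plan import *
st()
planT([(*rw(0,-108),130,6.15,0,45)])
E
```

```text
t 39.1 tcp [578.9 362.9 346.6] psi 6.62 gap 0.098 F [-0.8  0.3 -2.4] q [24. 20. 92. -2. 69. 18.]
tip now [578.7 356.6 131.9] psi 6.6 tz [-0.001 -0.03  -1.   ]
[[0, 2.8, 1.0, 1.9, 0.5]]
end tip [579.4 359.4 130. ] 6.1
```

Request:
{"op": "arm_command", "data": {"deltas": [[0,3,0,2,0],[0,0,0,2,0]]}}

```text
time_s: 39.35
tcp_pos: [0.5788, 0.366, 0.3443]
eef_rot: [0.665, 0.747, -0.011, 0.01]
contact_force: [-3.4, -0.5, 7.6]
finger_gap: 0.1
```

```bash
python3 - <<'E'
from plan import *
st()
planT([(*rw(0,-108),130,6.15,0,45)])
E
```

```text
t 39.35 tcp [578.8 366.  344.3] psi 6.61 gap 0.1 F [-3.4 -0.5  7.6] q [24. 21. 92. -2. 69. 18.]
tip now [578.7 359.7 129.7] psi 6.6 tz [-0.    -0.029 -1.   ]
[[0, -0.4, 0.6, -0.3, 0.5]]
end tip [579.4 359.4 130. ] 6.1
```

Contact: +7.6 N at nose z = 130. Releasing.

Request:
{"op": "arm_command", "data": {"deltas": [[0.4,0,0,0,0],[0.5,0,0,0,0],[0.5,0,0,-20,0],[0.5,0,0,-50,0],[0.5,-20,0,-30,0]]}}

```text
time_s: 39.98
tcp_pos: [0.5807, 0.3499, 0.4483]
eef_rot: [0.664, 0.747, -0.011, 0.01]
contact_force: [0.4, -0.0, 0.0]
finger_gap: 0.498
```

```bash
cat >> plan.py <<'E'
def hung(f,yc):
    for z0 in (131,138,155,170,182):
        q=railpts(f,yc,(z0,z0+7),xr=(-50,50))
        if len(q): print(z0,len(q),'x',np.sort(q[:,0]).round(0)[::max(1,len(q)//14)],'y',q[:,1].min().round(1),q[:,1].max().round(1))
    q=railpts(f,yc,(176,220),xr=(-15,20)); print('tab top',np.percentile(q[:,2],97).round(1), q[:,:2].mean(0).round(1))
    q=railpts(f,yc,(60,95),xr=(-60,60),yw=50); print('disc',q.min(0).round(1),q.max(0).round(1))
E
python3 - <<'E'
from plan import *
st()
a,_=cap('scene','s35'); cap('top','t35')
cv2.imwrite('pics/s35c.png',cv2.resize(a[90:190,330:440],None,fx=5.5,fy=5.5,interpolation=cv2.INTER_CUBIC))
hung('s35',-108)
E
```

```text
t 39.98 tcp [580.7 349.9 448.3] psi 6.71 gap 0.498 F [ 0.4 -0.   0. ] q [23. 15. 87. -2. 78. 16.]
131 50 x [-31. -30. -27. -22. -15. -15. -14. -14. -14. -12. -12. -12.  12.  14.
  14.  15.  17.] y -136.6 -79.8
138 70 x [-31. -28. -17. -15. -15. -13. -12. -12.  -9.  -2.   4.  15.  15.  17.] y -137.6 -79.3
155 34 x [-30. -29. -28. -28. -27. -25. -22. -21. -18. -16. -13.  -7.  -5.   0.
   2.   2.   6.] y -111.9 -100.3
170 17 x [-12. -11. -10. -10. -10.  -8.  -8.  -4.  -3.  -3.   2.   3.   5.   9.
  10.  13.  15.] y -112.2 -101.7
182 19 x [-12. -12. -11. -10. -10.  -9.  -9.  -8.  -5.  -2.   0.   1.   2.   2.
   6.   7.  11.  15.  15.] y -111.8 -101.7
tab top 193.2 [  -1.6 -107.6]
disc [ -44.2 -150.    67.4] [ 41.5 -62.   94.8]
```

View pics/s35c.png

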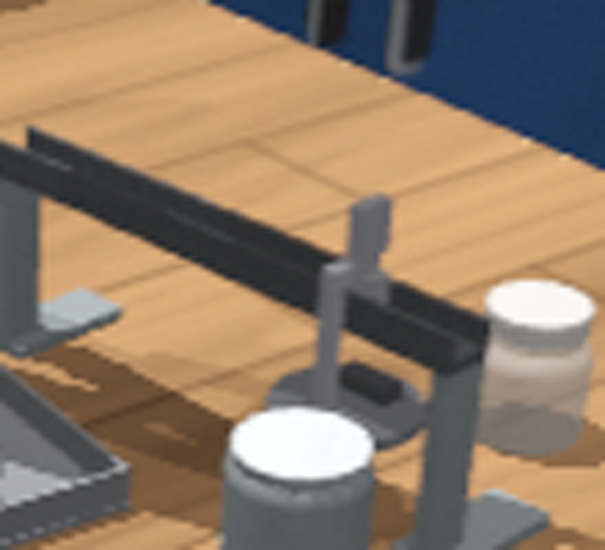

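Cap 1 hangs upright, with its tab top at 193 mm against 192 expected. Now cap 2.

```bash
python3 - <<'E'
from plan import *
planT([(615.5,-132,215,-6,.7,57)],off=(0,0,173))
E
```

```text
tip now [582.6 343.6 278.2] psi 6.5 tz [ 0.006 -0.028 -1.   ]
[[0.7, -52.7, -2.4, 8.5, 1.4], [0.7, -52.7, -1.1, 8.5, 1.4], [0.7, -52.8, 0.2, 8.5, 1.4], [0.7, -52.7, 1.5, 8.5, 1.4], [0.7, -52.7, 2.7, 8.5, 1.4]]
[[0.7, -52.6, 4.0, 8.5, 1.4], [0.7, -52.5, 5.3, 8.5, 1.4], [0.7, -52.3, 6.6, 8.5, 1.4], [0.7, -52.2, 7.9, 8.5, 1.4]]
end tip [ 615.5 -132.   215. ] -6.1
```

Request:
{"op": "arm_command", "data": {"deltas": [[0.7,-53,-2,5,1],[0.7,-53,-1,5,1],[0.7,-53,0,5,1],[0.7,-53,2,5,2],[0.7,-53,3,5,2]]}}

```text
time_s: 40.7
tcp_pos: [0.6031, 0.0812, 0.4325]
eef_rot: [0.709, 0.705, -0.006, 0.012]
contact_force: [0.9, 0.5, -0.8]
finger_gap: 0.702
```

Request:
{"op": "arm_command", "data": {"deltas": [[0.7,-53,4,5,2],[0.7,-53,5,5,2],[0.7,-53,7,5,1],[0.7,-52,8,5,1],[0.7,0,0,0,0]]}}

```text
time_s: 41.32
tcp_pos: [0.6149, -0.1401, 0.4142]
eef_rot: [0.748, 0.664, -0.005, 0.01]
contact_force: [-0.6, 0.0, 0.1]
finger_gap: 0.701
```

```bash
python3 - <<'E'
from plan import *
st(); planT([(615.5,-132,163,-6,.7,30)],off=(0,0,173))
E
```

```text
t 41.33 tcp [ 614.9 -140.1  414.2] psi -6.78 gap 0.701 F [-0.6  0.   0.1] q [-22.  10.  97.  -1.  72. -15.]
tip now [ 616.  -143.9  241.2] psi -6.8 tz [ 0.006 -0.022 -1.   ]
[[0.7, 4.5, -0.9, 26.0, -0.3], [0.7, 4.5, -0.8, 26.0, -0.3], [0.7, 4.4, -0.8, 25.9, -0.3]]
end tip [ 615.5 -132.   163. ] -5.9
```

Request:
{"op": "arm_command", "data": {"deltas": [[0.7,6,-1,27,0],[0.7,5,-1,27,0],[0.7,4,-1,27,0],[0.7,0,0,0,0]]}}

```text
time_s: 41.82
tcp_pos: [0.6143, -0.1225, 0.3303]
eef_rot: [0.747, 0.664, -0.004, 0.009]
contact_force: [0.7, -0.2, 0.0]
finger_gap: 0.697
```

```bash
python3 - <<'E'
from plan import *
st(); planT([(615.5,-132,132,-6,.7,30)],off=(0,0,173))
a,_=cap('scene','s36')
cv2.imwrite('pics/s36c.png',cv2.resize(a[140:260,190:320],None,fx=4.6,fy=4.6,interpolation=cv2.INTER_CUBIC))
E
```

```text
t 41.83 tcp [ 614.3 -122.5  330.3] psi -6.71 gap 0.697 F [ 0.7 -0.2  0. ] q [-20.  14. 101.  -1.  64. -13.]
tip now [ 615.4 -125.8  157.4] psi -6.7 tz [ 0.006 -0.019 -1.   ]
[[0.7, -5.6, 0.6, 25.5, -0.7]]
end tip [ 615.5 -132.   132. ] -6.0
```

View pics/s36c.png

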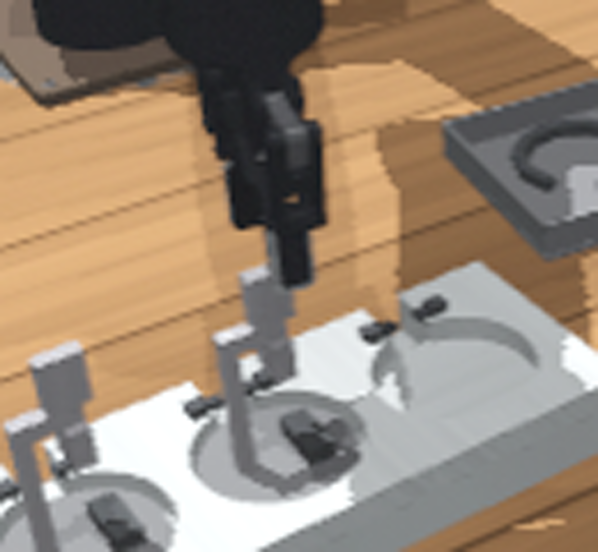

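Request:
{"op": "arm_command", "data": {"deltas": [[0.7,-6,1,13,-1],[0.7,0,0,11,0],[0.7,0,0,1,0]]}}

```text
time_s: 42.25
tcp_pos: [0.6166, -0.1297, 0.3096]
eef_rot: [0.741, 0.672, -0.002, 0.013]
contact_force: [-0.4, 0.2, -0.3]
finger_gap: 0.703
```

```bash
python3 - <<'E'
from plan import *
st(); planT([(615.5,-132,132,-6,.7,30)],off=(0,0,173))
E
```

```text
t 42.25 tcp [ 616.6 -129.7  309.6] psi -5.61 gap 0.703 F [-0.4  0.2 -0.3] q [-21.  16. 101.  -1.  61. -15.]
tip now [ 619.3 -133.5  136.6] psi -5.6 tz [ 0.015 -0.022 -1.   ]
[[0.7, 1.2, -4.0, 4.5, 0.4]]
end tip [ 615.5 -132.   132. ] -6.0
```

Request:
{"op": "arm_command", "data": {"deltas": [[0.1,0,0,0,0],[0,0,0,0,0],[0,0,0,0,0],[0,0,0,0,0],[0,0,0,0,0]], "newtons": 40}}

```text
time_s: 42.88
tcp_pos: [0.6166, -0.1299, 0.3101]
eef_rot: [0.741, 0.671, -0.002, 0.014]
contact_force: [-0.6, -0.5, -0.2]
finger_gap: 0.098
```

```bash
python3 - <<'E'
from plan import *
st(); print(tipoff([*hw(0,0)+0,93])); 
p,psi,s=pose(); R=Ro.from_quat(s['eef_rot']).as_matrix(); print(R.T@(np.array([615.5,-132,93])-p))
E
```

```text
t 42.88 tcp [ 616.6 -129.9  310.1] psi -5.63 gap 0.098 F [-0.6 -0.5 -0.2] q [-21.  16. 101.  -1.  61. -15.]
[ -5.46528241  -3.55376796 217.27347101]
[  2.34557332  -4.82495985 217.0874493 ]
```

Request:
{"op": "arm_command", "data": {"deltas": [[0,0,0,-8,0],[0,0,0,-18,0],[0,0,0,-25,0],[0,0,0,-15,0],[0,0,0,0,0]], "newtons": 70}}

```text
time_s: 43.5
tcp_pos: [0.6155, -0.1282, 0.381]
eef_rot: [0.741, 0.671, -0.001, 0.014]
contact_force: [0.2, -0.6, -2.3]
finger_gap: 0.098
```

```bash
python3 - <<'E'
from plan import *
st(); a,_=cap('scene','s37'); cap('top','t37')
cv2.imwrite('pics/s37c.png',cv2.resize(a[110:260,180:330],None,fx=4,fy=4,interpolation=cv2.INTER_CUBIC))
np.save('/tmp/off.npy',np.array([1,0,217.1]))
planT([(*rw(-80,0),160,6.15,0,45)])
E
```

```text
t 43.5 tcp [ 615.5 -128.2  381. ] psi -5.63 gap 0.098 F [ 0.2 -0.6 -2.3] q [-21.  12.  99.  -1.  68. -15.]
tip now [ 618.2 -131.8  161.7] psi -5.6 tz [ 0.014 -0.022 -1.   ]
[[0, 38.5, -17.6, -0.9, -1.2], [0, 38.8, -16.8, -0.9, -1.2], [0, 39.2, -16.0, -0.9, -1.2], [0, 39.5, -15.1, -0.9, -1.2], [0, 39.8, -14.3, -0.9, -1.2]]
[[0, 40.1, -13.5, -0.9, -1.2], [0, 40.3, -12.6, -0.8, -1.2], [0, 40.6, -11.8, -0.9, -1.2], [0, 40.9, -10.9, -0.8, -1.2], [0, 41.0, -10.1, -0.9, -1.2]]
end tip [480.6 268.2 160. ] 6.4
```

View pics/s37c.png

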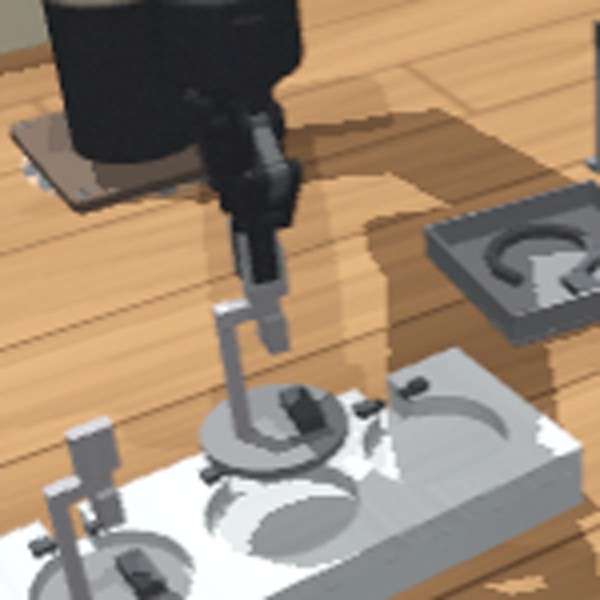

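Request:
{"op": "arm_command", "data": {"deltas": [[0,38,-18,-2,-1],[0,39,-17,-2,-1],[0,39,-16,-2,-1],[0,40,-15,-2,-1],[0,40,-14,-2,-1]]}}

```text
time_s: 44.22
tcp_pos: [0.5449, 0.0754, 0.3768]
eef_rot: [0.712, 0.702, -0.006, 0.008]
contact_force: [-0.3, 1.4, -2.7]
finger_gap: 0.096
```

Request:
{"op": "arm_command", "data": {"deltas": [[0,40,-14,-2,-1],[0,40,-13,-2,-1],[0,41,-12,-2,-1],[0,41,-11,-2,-1],[0,10,0,0,-1]]}}

```text
time_s: 44.85
tcp_pos: [0.4874, 0.2536, 0.3748]
eef_rot: [0.679, 0.734, -0.011, 0.004]
contact_force: [-0.5, -0.2, -2.2]
finger_gap: 0.096
```

```bash
python3 - <<'E'
from plan import *
st(); planT([(*rw(-75,0),158,6.15,0,45)])
E
```

```text
t 44.85 tcp [487.4 253.6 374.8] psi 4.48 gap 0.096 F [-0.5 -0.2 -2.2] q [ 17.   2. 110.  -1.  69.  13.]
tip now [485.5 250.  157.8] psi 4.5 tz [-0.008 -0.021 -1.   ]
[[0, 23.6, -3.7, -0.7, -1.7]]
end tip [480.  273.2 158. ] 6.2
```

Request:
{"op": "arm_command", "data": {"deltas": [[0,22,-4,-2,-2],[0,0,0,0,0]]}}

```text
time_s: 45.1
tcp_pos: [0.4814, 0.2757, 0.3742]
eef_rot: [0.665, 0.747, -0.012, 0.004]
contact_force: [0.7, 0.9, -1.3]
finger_gap: 0.098
```

```bash
python3 - <<'E'
from plan import *
st(); planT([(*rw(0,0),155,6.15,0,45)])
a,_=cap('scene','s38')
p,psi,s=pose(); R=Ro.from_quat(s['eef_rot']).as_matrix(); t=p+R@np.load('/tmp/off.npy'); d=t[:2]-RO; print('model nose rail',(d@RX).round(1),(d@RY).round(1))
for z0 in range(148,200,8):
    q=railpts('s38',0,(z0,z0+8))
    if len(q): print(z0,len(q),'x',np.sort(q[:,0]).round(0)[::max(1,len(q)//16)],'y',q[:,1].min().round(1),q[:,1].max().round(1))
E
```

```text
t 45.1 tcp [481.4 275.7 374.2] psi 6.62 gap 0.098 F [ 0.7  0.9 -1.3] q [ 19.   3. 109.  -1.  69.  13.]
tip now [478.8 271.6 157.2] psi 6.6 tz [-0.011 -0.023 -1.   ]
[[0, 38.2, 1.0, 0.2, 0.2], [0, 38.3, 0.9, 0.3, 0.2]]
end tip [472.  347.8 155. ] 6.2
model nose rail -77.3 1.3
148 11 x [-106. -105. -104. -104. -104. -103. -102. -101. -100.  -97.  -97.] y -5.5 3.8
156 28 x [-106. -105. -104. -103. -103. -102. -100.  -99.  -98.  -81.  -81.  -81.
  -80.  -80.  -80.  -79.  -79.  -79.  -79.  -78.  -78.  -78.  -76.  -76.
  -75.  -73.  -67.  -65.] y -11.2 12.7
164 31 x [-106. -104. -104. -103. -103. -102. -102. -102.  -98.  -97.  -82.  -82.
  -82.  -81.  -81.  -79.  -79.  -79.  -78.  -78.  -78.  -78.  -77.  -77.
  -75.  -74.  -73.  -72.  -69.  -67.  -67.] y -12.8 12.6
172 28 x [-104. -103. -103. -102. -102. -101. -101.  -98.  -97.  -96.  -81.  -81.
  -80.  -80.  -79.  -79.  -79.  -79.  -78.  -78.  -77.  -74.  -73.  -72.
  -71.  -70.  -69.  -69.] y -12.5 5.7
180 30 x [-105. -105. -103. -103. -103. -103. -102. -101.  -98.  -96.  -96.  -91.
  -91.  -90.  -89.  -87.  -87.  -85.  -82.  -82.  -80.  -80.  -80.  -79.
  -76.  -73.  -73.  -73.  -71.  -70.] y -8.7 4.2
188 26 x [-105. -105. -102. -101.  -99.  -99.  -94.  -93.  -91.  -88.  -85.  -85.
  -84.  -84.  -84.  -83.  -81.  -81.  -79.  -75.  -74.  -71.  -70.  -68.
  -67.  -65.] y -6.7 4.7
196 13 x [-87. -87. -87. -86. -85. -84. -84. -83. -83. -82. -79. -75. -72.] y -11.8 9.5
```

Request:
{"op": "arm_command", "data": {"deltas": [[0,20,1,0,0],[0,20,1,0,0],[0,20,0,0,0],[0,12,0,0,0],[0,0,0,0,0]]}}

```text
time_s: 45.78
tcp_pos: [0.476, 0.3501, 0.3711]
eef_rot: [0.666, 0.745, -0.014, 0.004]
contact_force: [-0.3, -0.2, -2.2]
finger_gap: 0.094
```

```bash
python3 - <<'E'
from plan import *
np.save('/tmp/off.npy',np.array([2.8,0,217.1]))
st(); planT([(*rw(0,0),130,6.15,0,45)])
E
```

```text
t 45.77 tcp [476.  350.1 371.1] psi 6.41 gap 0.094 F [-0.3 -0.2 -2.2] q [ 27.   8. 104.  -1.  69.  21.]
tip now [473.  347.4 154. ] psi 6.4 tz [-0.012 -0.025 -1.   ]
[[0, 1.1, -0.6, 24.0, 0.3]]
end tip [472.  347.8 130. ] 6.1
```

Request:
{"op": "arm_command", "data": {"deltas": [[0,1,0,8,0],[0,1,0,8,0],[0,1,0,5,0],[0,0,0,0,0]]}}

```text
time_s: 46.28
tcp_pos: [0.4754, 0.3517, 0.3477]
eef_rot: [0.667, 0.745, -0.015, 0.004]
contact_force: [0.1, -0.4, -1.9]
finger_gap: 0.092
```

```bash
python3 - <<'E'
from plan import *
st(); planT([(*rw(0,0),130,6.15,0,45)])
E
```

```text
t 46.27 tcp [475.4 351.7 347.7] psi 6.35 gap 0.092 F [ 0.1 -0.4 -1.9] q [ 27.   9. 105.  -1.  67.  21.]
tip now [472.  348.7 130.7] psi 6.4 tz [-0.014 -0.027 -1.   ]
[[0, -0.9, -0.1, 0.7, 0.2]]
end tip [472.  347.8 130. ] 6.2
```

Request:
{"op": "arm_command", "data": {"deltas": [[0,0,0,2,0],[0,0,0,2,0]]}}

```text
time_s: 46.52
tcp_pos: [0.4758, 0.3517, 0.3468]
eef_rot: [0.667, 0.745, -0.014, 0.004]
contact_force: [-4.4, -1.1, 8.0]
finger_gap: 0.094
```

```bash
python3 - <<'E'
from plan import *
st()
E
```

```text
t 46.52 tcp [475.8 351.7 346.8] psi 6.33 gap 0.094 F [-4.4 -1.1  8. ] q [ 27.   9. 105.  -1.  67.  21.]
```

Contact again at nose z of about 130. Releasing.

Request:
{"op": "arm_command", "data": {"deltas": [[0.4,0,0,0,0],[0.5,0,0,0,0],[0.5,0,0,-20,0],[0.5,0,0,-50,0],[0.5,-20,0,-30,0]]}}

```text
time_s: 47.15
tcp_pos: [0.4791, 0.3347, 0.4506]
eef_rot: [0.666, 0.745, -0.014, 0.004]
contact_force: [0.5, 0.1, -1.1]
finger_gap: 0.504
```

```bash
python3 - <<'E'
from plan import *
st()
a,_=cap('scene','s39'); cap('top','t39')
cv2.imwrite('pics/s39c.png',cv2.resize(a[90:200,310:440],None,fx=5,fy=5,interpolation=cv2.INTER_CUBIC))
hung('s39',0)
planT([(622,-244.5,245,-2,.7,57)],off=(0,0,173))
E
```

```text
t 47.15 tcp [479.1 334.7 450.6] psi 6.41 gap 0.504 F [ 0.5  0.1 -1.1] q [ 25.   3. 100.  -1.  78.  19.]
131 43 x [-32. -30. -24. -18. -16. -15. -15. -14. -13. -11.  12.  13.  14.  15.
  17.] y -29.5 24.8
138 56 x [-32. -29. -20. -18. -16. -14. -13. -12.  -6.  -2.   1.  10.  13.  15.] y -29.2 27.7
155 28 x [-31. -30. -28. -26. -24. -21. -18. -15. -12. -11.  -8.  -4.   0.   3.] y -5.3 5.8
170 16 x [-10. -10.  -8.  -7.  -6.  -4.  -3.  -3.  -3.   3.   3.   5.   6.   7.
   8.  12.] y -6.8 6.7
182 20 x [-14. -14. -14. -12. -12. -12. -11. -11. -10.  -7.  -6.  -5.  -4.  -1.
   3.   3.   6.   7.   8.  11.] y -5.9 7.1
tab top 192.8 [-3.2 -1.5]
disc [-51.7 -44.   65.1] [35.9 41.6 94. ]
tip now [478.4 329.3 280. ] psi 6.2 tz [-0.008 -0.025 -1.   ]
[[0.7, -53.2, 7.3, 4.4, 0.7], [0.7, -53.1, 8.0, 4.4, 0.7], [0.7, -53.0, 8.6, 4.3, 0.7], [0.7, -52.9, 9.3, 4.4, 0.7], [0.7, -52.7, 9.9, 4.3, 0.7]]
[[0.7, -52.6, 10.6, 4.4, 0.7], [0.7, -52.5, 11.2, 4.3, 0.7], [0.7, -52.4, 11.9, 4.4, 0.7], [0.7, -52.2, 12.5, 4.3, 0.7], [0.7, -52.0, 13.2, 4.4, 0.7]]
[[0.7, -51.9, 13.8, 4.3, 0.7]]
end tip [ 622.  -244.5  245. ] -1.5
```

View pics/s39c.png

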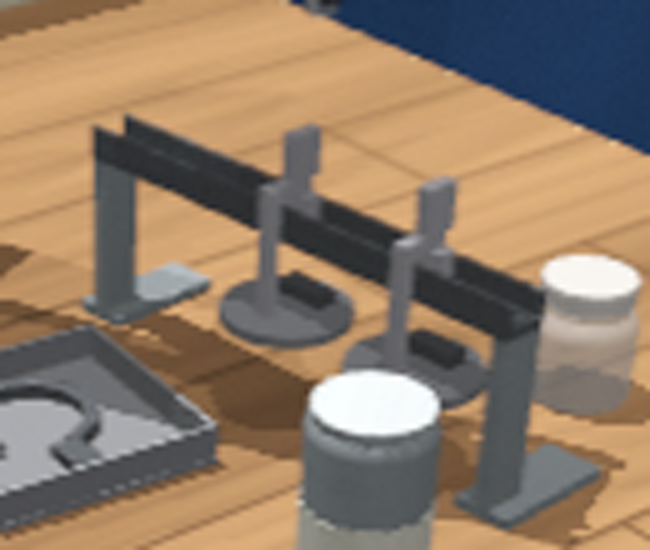

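Caps 1 and 2 hang with both noses in the trough. Now cap 3.

Request:
{"op": "arm_command", "data": {"deltas": [[0.7,-53,7,2,0],[0.7,-53,8,2,1],[0.7,-53,9,2,1],[0.7,-53,9,2,1],[0.7,-53,10,2,1]]}}

```text
time_s: 47.88
tcp_pos: [0.5463, 0.0705, 0.4478]
eef_rot: [0.691, 0.723, -0.01, 0.005]
contact_force: [0.8, 0.2, -0.7]
finger_gap: 0.696
```

Request:
{"op": "arm_command", "data": {"deltas": [[0.7,-53,11,2,1],[0.7,-53,11,2,1],[0.7,-52,12,2,1],[0.7,-52,12,2,1],[0.7,-52,13,2,1]]}}

```text
time_s: 48.5
tcp_pos: [0.6084, -0.1985, 0.4395]
eef_rot: [0.723, 0.691, -0.009, 0.004]
contact_force: [0.5, 0.4, 0.1]
finger_gap: 0.704
```

```bash
python3 - <<'E'
from plan import *
st(); planT([(622,-244.5,180,-2,.7,57)],off=(0,0,173))
E
```

```text
t 48.5 tcp [ 608.4 -198.5  439.5] psi -2.65 gap 0.704 F [0.5 0.4 0.1] q [-27.  11.  93.  -1.  76. -24.]
tip now [ 607.  -201.7  266.6] psi -2.7 tz [-0.008 -0.018 -1.   ]
[[0.7, -20.2, 8.8, 43.6, -0.3], [0.7, -20.3, 8.6, 43.6, -0.3]]
end tip [ 622.  -244.5  180. ] -2.1
```

Request:
{"op": "arm_command", "data": {"deltas": [[0.7,-22,9,43,0],[0.7,-22,9,43,0],[0.7,0,0,10,0],[0.7,0,0,0,0]]}}

```text
time_s: 49.0
tcp_pos: [0.6245, -0.2497, 0.3406]
eef_rot: [0.725, 0.688, -0.009, 0.004]
contact_force: [-0.1, -0.8, 0.0]
finger_gap: 0.699
```

```bash
python3 - <<'E'
from plan import *
st(); planT([(622,-244.5,133,-2,.7,57)],off=(0,0,173))
a,_=cap('scene','s40'); capfit('s40',(-112,))
cv2.imwrite('pics/s40c.png',cv2.resize(a[150:270,160:290],None,fx=4.6,fy=4.6,interpolation=cv2.INTER_CUBIC))
E
```

```text
t 49.0 tcp [ 624.5 -249.7  340.6] psi -3.0 gap 0.699 F [-0.1 -0.8  0. ] q [-30.  19.  94.  -1.  67. -27.]
tip now [ 623.2 -252.7  167.7] psi -3.0 tz [-0.007 -0.017 -1.   ]
[[0.7, 8.7, -1.4, 34.5, -1.0]]
end tip [ 622.  -244.5  133. ] -2.0
-112 85 face mean [ 627.4 -244.6] dir 87.8 len [-11.6  12.9] thick 2.2354034982145716
   top [ 625.3 -233.7  153.9] 7
```

View pics/s40c.png

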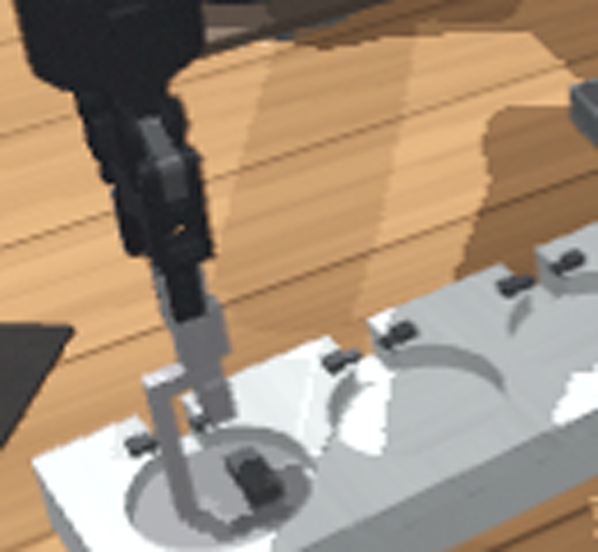

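Request:
{"op": "arm_command", "data": {"deltas": [[0.7,9,-1,2,-1],[0.7,0,0,14,0],[0.7,0,0,14,0],[0.7,0,0,2,0]]}}

```text
time_s: 49.55
tcp_pos: [0.6247, -0.2381, 0.3121]
eef_rot: [0.718, 0.696, -0.007, 0.007]
contact_force: [0.6, -1.0, 0.2]
finger_gap: 0.701
```

```bash
python3 - <<'E'
from plan import *
st(); planT([(622,-244.5,133,-2,.7,57)],off=(0,0,173))
E
```

```text
t 49.55 tcp [ 624.7 -238.1  312.1] psi -1.73 gap 0.701 F [ 0.6 -1.   0.2] q [-29.  20.  95.  -1.  64. -27.]
tip now [ 624.6 -241.7  139.1] psi -1.7 tz [-0.    -0.021 -1.   ]
[[0.7, -2.7, -2.6, 6.2, 0.3]]
end tip [ 622.  -244.5  133. ] -2.0
```

Request:
{"op": "arm_command", "data": {"deltas": [[0.1,0,0,0,0],[0,0,0,0,0],[0,0,0,0,0],[0,0,0,0,0],[0,0,0,0,0]], "newtons": 40}}

```text
time_s: 50.18
tcp_pos: [0.6246, -0.2385, 0.312]
eef_rot: [0.718, 0.696, -0.007, 0.007]
contact_force: [-0.2, -0.2, -0.5]
finger_gap: 0.103
```

```bash
python3 - <<'E'
from plan import *
st()
p,psi,s=pose(); R=Ro.from_quat(s['eef_rot']).as_matrix(); print(R.T@(np.array([622,-244.5,93])-p))
E
```

```text
t 50.17 tcp [ 624.6 -238.5  312. ] psi -1.77 gap 0.103 F [-0.2 -0.2 -0.5] q [-29.  20.  95.  -1.  64. -27.]
[ -1.59399143  -2.52681519 219.09311499]
```

Request:
{"op": "arm_command", "data": {"deltas": [[0,0,0,-8,0],[0,0,0,-18,0],[0,0,0,-25,0],[0,0,0,-18,0],[0,0,0,0,0]], "newtons": 70}}

```text
time_s: 50.8
tcp_pos: [0.6247, -0.237, 0.3861]
eef_rot: [0.718, 0.696, -0.007, 0.008]
contact_force: [0.4, -0.3, -1.9]
finger_gap: 0.095
```

```bash
python3 - <<'E'
from plan import *
st(); a,_=cap('scene','s41'); cap('top','t41')
cv2.imwrite('pics/s41c.png',cv2.resize(a[110:260,150:330],None,fx=4,fy=4,interpolation=cv2.INTER_CUBIC))
np.save('/tmp/off.npy',np.array([-1.6,0,219.1]))
planT([(560,0,162,2,0,45),(*rw(-80,104),160,6.15,0,45)])
E
```

```text
t 50.8 tcp [ 624.7 -237.   386.1] psi -1.77 gap 0.095 F [ 0.4 -0.3 -1.9] q [-29.  16.  92.  -1.  71. -27.]
tip now [ 623.6 -242.6  164.3] psi -1.8 tz [-0.003 -0.019 -1.   ]
[[0, 40.1, -11.9, -0.4, -0.6], [0, 40.2, -11.4, -0.4, -0.6], [0, 40.3, -11.0, -0.3, -0.6], [0, 40.5, -10.6, -0.4, -0.6], [0, 40.5, -10.2, -0.3, -0.6]]
[[0, 40.7, -9.7, -0.4, -0.6], [0, 32.9, -21.8, -0.3, -0.5], [0, 33.0, -21.6, -0.3, -0.5], [0, 33.2, -21.3, -0.3, -0.5], [0, 33.4, -21.0, -0.3, -0.5]]
[[0, 33.6, -20.6, -0.3, -0.5], [0, 33.8, -20.4, -0.3, -0.5], [0, 34.0, -20.1, -0.3, -0.5], [0, 34.1, -19.7, -0.4, -0.5]]
end tip [377.2 257.1 160. ] 5.8
```

View pics/s41c.png

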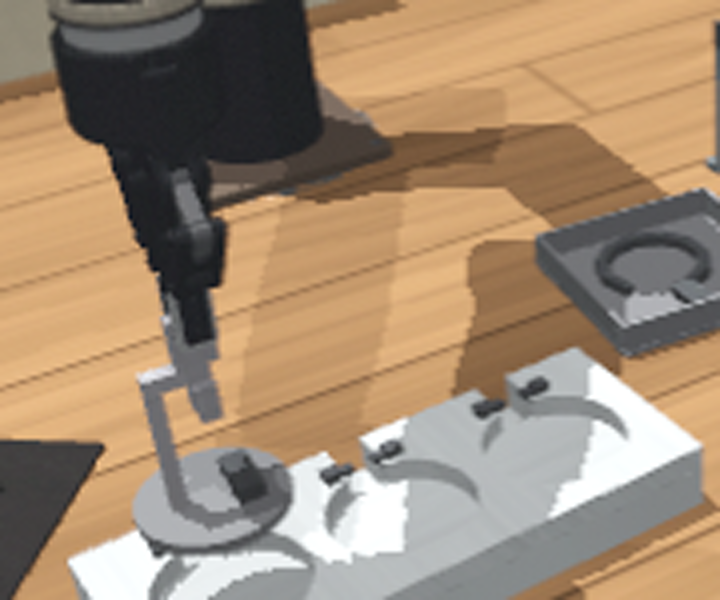

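Cap 3 hangs somewhat tilted in the jaws. I'll carry it slowly and measure before entering the rail.

Request:
{"op": "arm_command", "data": {"deltas": [[0,40,-12,-2,-1],[0,40,-11,-2,-1],[0,40,-11,-2,-1],[0,40,-11,-2,-1],[0,40,-10,-2,0]]}}

```text
time_s: 51.52
tcp_pos: [0.5658, -0.034, 0.3822]
eef_rot: [0.694, 0.72, -0.01, 0.0]
contact_force: [0.7, -0.2, -1.8]
finger_gap: 0.094
```

Request:
{"op": "arm_command", "data": {"deltas": [[0,40,-10,-2,0],[0,33,-22,-2,0],[0,33,-22,-2,0],[0,33,-21,-2,0],[0,33,-21,-2,0]]}}

```text
time_s: 52.15
tcp_pos: [0.4587, 0.1403, 0.3849]
eef_rot: [0.694, 0.719, -0.014, -0.005]
contact_force: [0.3, -0.0, -1.6]
finger_gap: 0.098
```

```bash
python3 - <<'E'
from plan import *
st(); planT([(*rw(-85,104),160,6.15,0,45)])
E
```

```text
t 52.15 tcp [458.7 140.3 384.9] psi 2.03 gap 0.098 F [ 0.3 -0.  -1.6] q [  5.  -8. 118.  -1.  71.   3.]
tip now [453.  135.7 165.9] psi 2.0 tz [-0.026 -0.014 -1.   ]
[[0, 29.8, -17.8, 1.6, -1.0], [0, 30.1, -17.2, 1.5, -1.0], [0, 30.3, -16.7, 1.6, -1.0], [0, 30.7, -16.3, 1.5, -1.0]]
end tip [377.7 252.2 160. ] 6.0
```

Request:
{"op": "arm_command", "data": {"deltas": [[0,30,-18,1,-2],[0,30,-17,1,-1],[0,30,-17,1,-1],[0,28,-16,1,-1],[0,0,0,0,0]]}}

```text
time_s: 52.78
tcp_pos: [0.3757, 0.257, 0.3754]
eef_rot: [0.66, 0.751, -0.018, -0.008]
contact_force: [0.5, -0.5, -2.7]
finger_gap: 0.095
```

```bash
python3 - <<'E'
from plan import *
st(); planT([(*rw(-85,104),160,6.15,0,45)])
a,_=cap('scene','s42')
cv2.imwrite('pics/s42c.png',cv2.resize(a[80:200,270:420],None,fx=5,fy=5,interpolation=cv2.INTER_CUBIC))
p,psi,s=pose(); R=Ro.from_quat(s['eef_rot']).as_matrix(); t=p+R@np.load('/tmp/off.npy'); d=t[:2]-RO; print('model nose rail',(d@RX).round(1),(d@RY).round(1))
for z0 in range(84,215,6):
    q=railpts('s42',d@RY,(z0,z0+6),xr=(-150,-30),yw=25)
    if len(q): print(z0,len(q),'x',np.sort(q[:,0]).round(0)[::max(1,len(q)//14)],'y',q[:,1].min().round(1),q[:,1].max().round(1))
E
```

```text
t 52.77 tcp [375.7 257.  375.4] psi 7.39 gap 0.095 F [ 0.5 -0.5 -2.7] q [ 22. -10. 121.  -0.  71.  14.]
tip now [368.1 251.9 156.5] psi 7.4 tz [-0.035 -0.016 -0.999]
[[0, -1.0, 9.4, -3.8, 1.2]]
end tip [377.7 252.2 160. ] 6.2
model nose rail -85.0 113.0
90 6 x [-133. -132. -130. -128. -125. -124.] y 91.5 116.0
96 117 x [-134. -132. -129. -124. -122. -118. -115. -111. -104.  -98.  -91.  -84.
  -80.  -71.  -49.] y 88.4 136.0
102 48 x [-132. -118. -114. -113. -110. -105.  -93.  -86.  -80.  -79.  -79.  -78.
  -76.  -71.  -65.  -57.] y 91.0 135.1
108 41 x [-115. -114. -111. -109. -105.  -81.  -79.  -79.  -78.  -76.  -75.  -74.
  -73.  -72.  -70.  -69.  -69.  -68.  -67.  -65.  -63.] y 96.9 137.3
114 9 x [-115. -115. -113. -113. -112. -109. -109. -104. -104.] y 109.2 119.9
120 7 x [-114. -114. -113. -113. -111. -111. -105.] y 107.5 120.0
126 8 x [-118. -115. -113. -110. -109. -108. -105. -103.] y 107.6 117.2
132 9 x [-115. -114. -113. -113. -112. -109. -108. -104. -104.] y 108.7 119.0
138 10 x [-116. -116. -115. -115. -114. -111. -108. -107. -106. -101.] y 106.4 116.9
144 8 x [-117. -114. -
[... 758 characters left out ...]
 x [-118. -116. -115. -115. -113. -113. -111. -111. -109. -105. -103.  -98.
  -98.  -95.  -92.  -90.  -88.  -84.  -84.  -80.  -80.] y 106.0 119.8
186 24 x [-112. -112. -110. -109. -109. -107. -104. -101. -100.  -98.  -97.  -95.
  -94.  -94.  -91.  -90.  -89.  -87.  -84.  -83.  -80.  -80.  -74.  -71.] y 102.7 115.0
192 13 x [-99. -96. -95. -94. -94. -92. -88. -83. -82. -78. -78. -77. -71.] y 106.0 113.1
198 10 x [-96. -95. -95. -93. -92. -88. -85. -83. -82. -75.] y 101.3 114.9
204 16 x [-96. -96. -95. -95. -94. -94. -93. -92. -92. -91. -91. -89. -88. -86.
 -78. -77.] y 95.5 122.9
210 18 x [-97. -96. -95. -94. -93. -93. -93. -92. -91. -91. -89. -87. -83. -81.
 -80. -78. -77. -75.] y 92.5 123.1
```

View pics/s42c.png

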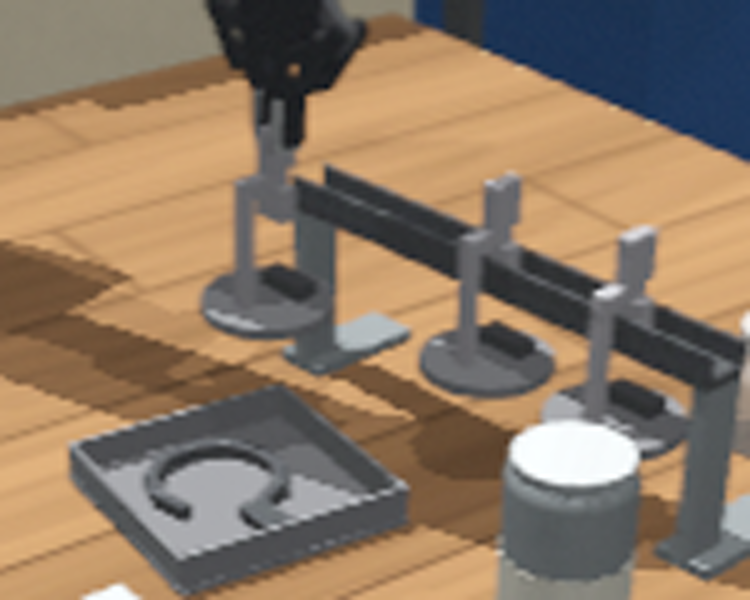

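Measured in the rail frame, cap 3 is upright: stem −115 to −104 along its height, nose centre at −84, y=110. Moving in.

Request:
{"op": "arm_command", "data": {"deltas": [[0,20,3,-1,1],[0,20,3,0,0],[0,20,1,0,0],[0,10,0,0,0],[0,0,0,0,0]]}}

```text
time_s: 53.45
tcp_pos: [0.3781, 0.3251, 0.3727]
eef_rot: [0.669, 0.743, -0.02, -0.007]
contact_force: [0.0, 0.1, -1.8]
finger_gap: 0.096
```

```bash
python3 - <<'E'
from plan import *
st(); planT([(*rw(0,104),156,6.15,0,45)])
E
```

```text
t 53.45 tcp [378.1 325.1 372.7] psi 5.94 gap 0.096 F [ 0.   0.1 -1.8] q [ 29.  -4. 116.  -0.  70.  23.]
tip now [370.2 318.9 153.8] psi 5.9 tz [-0.037 -0.021 -0.999]
[[0, 17.7, 0.2, -2.5, -0.2]]
end tip [368.7 336.6 156. ] 6.1
```

Request:
{"op": "arm_command", "data": {"deltas": [[0,10,0,-2,0],[0,8,0,-1,0],[0,0,0,0,0]]}}

```text
time_s: 53.82
tcp_pos: [0.3767, 0.3431, 0.3755]
eef_rot: [0.67, 0.742, -0.02, -0.006]
contact_force: [-0.3, -0.1, -1.8]
finger_gap: 0.096
```

```bash
python3 - <<'E'
from plan import *
st(); planT([(*rw(0,104),130,6.15,0,45)])
a,_=cap('scene','s43')
cv2.imwrite('pics/s43c.png',cv2.resize(a[80:200,290:440],None,fx=5,fy=5,interpolation=cv2.INTER_CUBIC))
for z0 in range(150,190,7):
    q=railpts('s43',104,(z0,z0+7),xr=(-50,40))
    if len(q): print(z0,len(q),'x',np.sort(q[:,0]).round(0)[::max(1,len(q)//14)],'y',q[:,1].min().round(1),q[:,1].max().round(1))
E
```

```text
t 53.83 tcp [376.7 343.1 375.5] psi 5.84 gap 0.096 F [-0.3 -0.1 -1.8] q [ 31.  -3. 115.   0.  71.  25.]
tip now [368.9 336.8 156.6] psi 5.8 tz [-0.037 -0.022 -0.999]
[[0, 0.4, 0.8, 26.6, -0.3]]
end tip [368.6 336.7 130. ] 6.1
150 9 x [-30. -30. -29. -29. -29. -28. -27. -26.   6.] y 94.8 112.1
157 22 x [-30. -29. -28. -28. -28. -27. -26. -23.  -7.  -7.  -7.  -6.  -6.  -6.
  -5.  -5.  -5.  -4.  -3.  -3.  -1.   6.] y 89.5 112.1
164 25 x [-31. -30. -29. -29. -28. -27. -26. -25. -24. -24. -23. -20. -20.  -7.
  -7.  -5.  -5.  -5.  -5.  -5.  -4.  -4.  -4.  -0.  -0.] y 90.3 111.8
171 20 x [-32. -30. -30. -29. -28. -25. -24. -19.  -6.  -6.  -5.  -4.  -4.  -4.
  -4.  -1.  -1.   0.   1.   6.] y 91.6 108.7
178 17 x [-30. -28. -28. -25. -23. -22. -21. -20. -18. -13. -13. -12.  -6.  -0.
  -0.   2.   3.] y 93.3 103.9
185 22 x [-32. -31. -26. -25. -25. -23. -22. -20. -18. -18. -15. -15. -12. -12.
 -10. -10.  -9.  -2.   0.   4.   6.   8.] y 94.1 106.0
```

View pics/s43c.png

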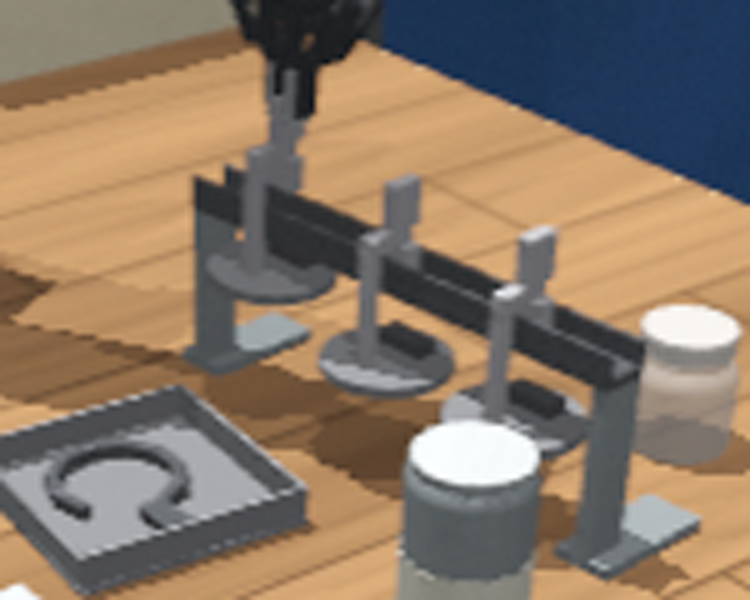

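Request:
{"op": "arm_command", "data": {"deltas": [[0,1,0,8,0],[0,1,0,8,0],[0,1,0,6,0],[0,0,0,0,0]]}}

```text
time_s: 54.38
tcp_pos: [0.3752, 0.3451, 0.351]
eef_rot: [0.67, 0.742, -0.021, -0.006]
contact_force: [0.2, -0.7, -2.9]
finger_gap: 0.096
```

```bash
python3 - <<'E'
from plan import *
st(); planT([(*rw(0,104),130,6.15,0,45)])
E
```

```text
t 54.38 tcp [375.2 345.1 351. ] psi 5.81 gap 0.096 F [ 0.2 -0.7 -2.9] q [ 31.  -1. 116.   0.  68.  25.]
tip now [367.  338.5 132.1] psi 5.8 tz [-0.038 -0.023 -0.999]
[[0, -1.9, 1.5, 2.1, -0.3]]
end tip [368.6 336.7 130. ] 6.1
```

Request:
{"op": "arm_command", "data": {"deltas": [[0,-1,0,2,0],[0,0,0,2,0]]}}

```text
time_s: 54.62
tcp_pos: [0.3755, 0.3442, 0.349]
eef_rot: [0.67, 0.742, -0.021, -0.006]
contact_force: [-4.2, -0.9, 9.8]
finger_gap: 0.093
```

```bash
python3 - <<'E'
from plan import *
st()
E
```

```text
t 54.62 tcp [375.5 344.2 349. ] psi 5.81 gap 0.093 F [-4.2 -0.9  9.8] q [ 31.  -1. 116.   0.  68.  25.]
```

Contact, +9.8 N. Releasing and withdrawing clear.

Request:
{"op": "arm_command", "data": {"deltas": [[0.4,0,0,0,0],[0.5,0,0,0,0],[0.5,0,0,-20,0],[0.5,0,0,-50,0],[0.5,0,0,-50,0]]}}

```text
time_s: 55.25
tcp_pos: [0.3798, 0.3465, 0.4676]
eef_rot: [0.67, 0.742, -0.024, -0.007]
contact_force: [0.1, -0.4, 0.2]
finger_gap: 0.502
```

Request:
{"op": "arm_command", "data": {"deltas": [[0.5,-40,30,0,0],[0.5,-50,40,0,0],[0.5,-50,40,0,0],[0.5,-50,20,0,0],[0.5,-20,0,0,0]]}}

```text
time_s: 55.88
tcp_pos: [0.5336, 0.1488, 0.4742]
eef_rot: [0.668, 0.744, -0.017, -0.004]
contact_force: [-0.0, 0.8, -0.5]
finger_gap: 0.503
```

```bash
python3 - <<'E'
from plan import *
st()
a,_=cap('scene','s44'); b,_=cap('top','t44')
for y in(-108,0,104): print('CAP',y); hung('s44',y)
C=cloud('top',np.load('/tmp/t44.npy'))*1000
for n,r in dict(can=(260,293,120,165),jar=(140,180,192,228),wrench=(238,258,128,195)).items():
    d0=cloud('top',np.load('/tmp/top0.npy'))*1000
    sl=np.s_[r[2]:r[3],r[0]:r[1]]; print(n,np.abs(b[sl].astype(int)-cv2.imread('pics/top0.png')[sl]).mean().round(1))
E
```

```text
t 55.88 tcp [533.6 148.8 474.2] psi 6.12 gap 0.503 F [-0.   0.8 -0.5] q [  5.  -1. 103.  -1.  80.  -1.]
CAP -108
131 49 x [-29. -28. -25. -21. -17. -16. -15. -14. -13. -13. -12. -11.  11.  13.
  14.  15.  18.] y -136.7 -78.2
138 71 x [-29. -25. -16. -15. -14. -14. -13. -11.  -6.  -2.   5.  13.  14.  15.
  16.] y -137.9 -79.3
155 27 x [-29. -28. -28. -28. -26. -26. -26. -25. -23. -23. -18. -17. -16. -13.
 -13. -10. -10.  -8.  -7.  -6.  -6.  -3.  -2.   3.   3.   4.   8.] y -112.8 -99.1
170 20 x [-13. -10. -10.  -9.  -8.  -8.  -6.  -4.  -2.  -2.   2.   3.   5.   6.
   8.   8.  10.  13.  14.  15.] y -111.3 -101.4
182 18 x [-12. -11. -11. -10.  -9.  -7.  -6.  -4.  -3.   0.   0.   2.   5.   7.
   8.   8.  10.  13.] y -112.5 -102.7
tab top 192.2 [  -0.9 -107.4]
disc [ -43.  -149.4   65.8] [ 40.2 -63.4  93.6]
CAP 0
131 34 x [-32. -29. -26. -22. -17. -16. -15. -14. -13. -12. -12. -11.  10.  13.
  14.  15.  16.] y -29.1 26.2
138 58 x [-33. -30. -21. -16. -15. -15. -13. -12.  -7.  -2.   3.  13.  14.  16.
  17.] y -28.5 25.6
155 27 x [-32. -32. -31. -30. -29. -29. -28. -28. -27. -24. -21. -21. -
[... 342 characters left out ...]
9.1 -44.2  64.8] [36.9 42.9 95. ]
CAP 104
131 38 x [-30. -27. -26. -22. -15. -14. -13. -13. -13. -12. -12. -12. -12. -11.
  10.  14.  15.  16.  16.] y 74.2 133.6
138 48 x [-30. -28. -26. -16. -13. -13. -12. -11.  -8.  -4.  -1.   3.  12.  13.
  14.  17.] y 78.0 132.5
155 24 x [-32. -28. -27. -26. -26. -26. -25. -23. -22. -20. -18. -17. -15. -12.
 -11. -10.  -9.  -7.  -3.  -3.  -1.   0.   1.   7.] y 97.8 112.2
170 14 x [-12. -10. -10.  -8.  -6.  -6.  -4.  -3.   0.   1.   4.   4.   9.  10.] y 98.9 106.5
182 14 x [-12.  -9.  -8.  -8.  -7.  -5.  -3.   1.   2.   3.   3.   3.   9.  10.] y 99.6 108.1
tab top 191.6 [ -0.9 104. ]
disc [-51.8  60.1  65.3] [ 37.2 147.3  94.7]
can 8.3
jar 2.8
wrench 33.8
```

View pics/s44.png

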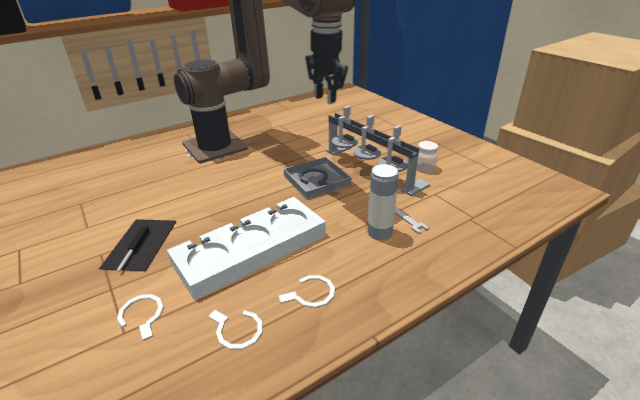

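View pics/t44.png

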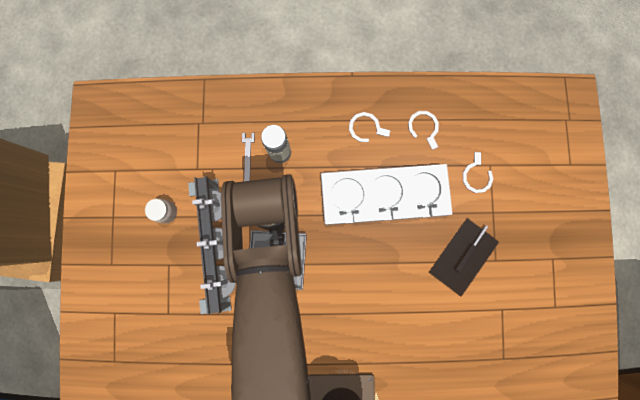

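Bores are empty, all caps hang and the pick is on the mat. The tray edge now shows at top column ~306, so it seems to have shifted slightly. I'll move aside to check the rings.

Request:
{"op": "arm_command", "data": {"deltas": [[0.5,-50,0,0,0],[0.5,-55,0,0,0],[0.5,-55,0,0,0],[0.5,-40,0,0,0],[0.5,0,0,0,0]]}}

```text
time_s: 56.6
tcp_pos: [0.5547, -0.0506, 0.4778]
eef_rot: [0.666, 0.746, -0.015, -0.004]
contact_force: [0.2, -1.0, 0.6]
finger_gap: 0.497
```

```bash
python3 - <<'E'
from plan import *
st(); a,_=cap('scene','s45'); b,_=cap('top','t45')
C=cloud('top',np.load('/tmp/t45.npy'))
roi=np.zeros((400,640),bool); roi[225:300,235:315]=1
t=roi&(C[...,2]>.021)&(C[...,2]<.035); v,u=np.nonzero(t); r=cv2.minAreaRect((pxz('top',u,v,.028)[:,:2]*1000).astype(np.float32)); print(r)
hsv=cv2.cvtColor(b,cv2.COLOR_BGR2HSV)
sl=np.s_[128:195,238:258]; print('wrench diff',np.abs(b[sl].astype(int)-cv2.imread('pics/top0.png')[sl]).mean())
cv2.imwrite('pics/t45c.png',cv2.resize(b[120:320,180:340],None,fx=3,fy=3,interpolation=cv2.INTER_CUBIC))
cv2.imwrite('pics/s45c.png',cv2.resize(a[90:230,270:440],None,fx=4.2,fy=4.2,interpolation=cv2.INTER_CUBIC))
E
```

```text
t 56.6 tcp [554.7 -50.6 477.8] psi 6.45 gap 0.497 F [ 0.2 -1.   0.6] q [-15.  -1. 102.  -1.  80. -22.]
((426.4539489746094, 177.55397033691406), (161.43392944335938, 158.48439025878906), 85.47468566894531)
wrench diff 11.172388059701493
```

View pics/t45c.png

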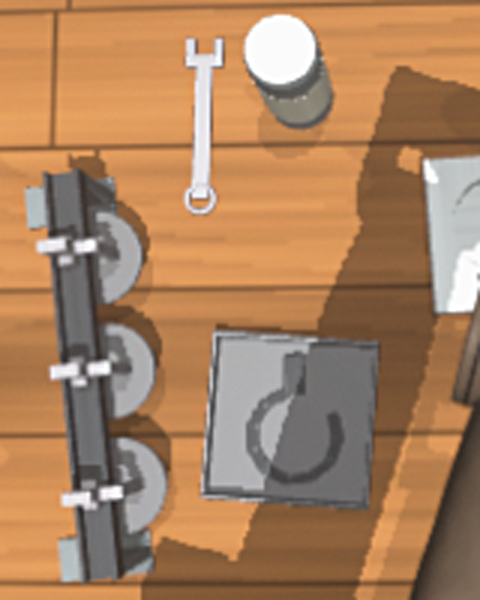

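View pics/s45c.png

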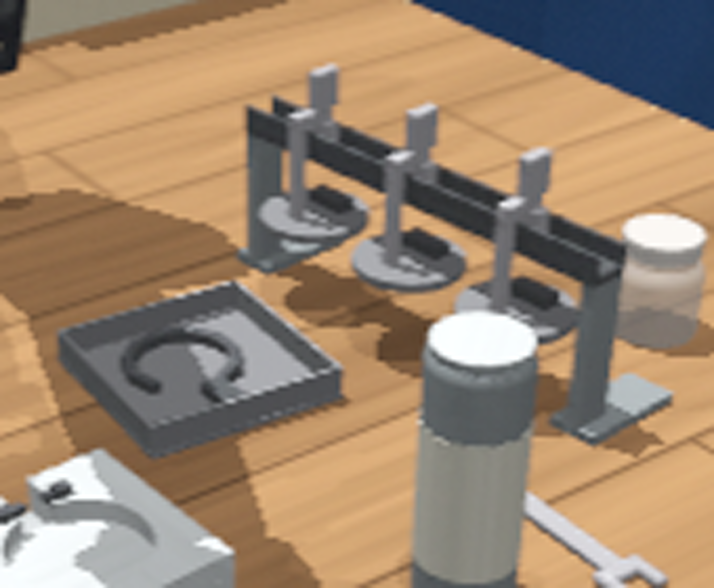

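The tray was knocked about 15 mm and both rings moved with it. One last check that the two rings are really stacked.

```bash
python3 - <<'E'
from plan import *
for f,c in (('t24',None),('t30',(419.1,191.1)),('t45',(426.4,177.5))):
    if c is None: continue
    C=cloud('top',np.load(f'/tmp/{f}.npy'))*1000; im=cv2.imread(f'pics/{f}.png').max(2)
    m=(abs(C[...,0]-c[0])<68)&(abs(C[...,1]-c[1])<68)
    z=C[...,2][m]; v=im[m]
    print(f,'z pct',np.percentile(z,[10,50,80,90,95,99]).round(1)); hi=m&(C[...,2]>np.median(z)+3); print(hi.sum(),C[hi].mean(0).round(1),C[hi].min(0).round(0),C[hi].max(0).round(0))
a=cv2.imread('pics/s45.png'); cv2.imwrite('pics/s45d.png',cv2.resize(a[155:200,282:355],None,fx=10,fy=10,interpolation=cv2.INTER_CUBIC))
for f in('s24','s45'):
    C=cloud('scene',np.load(f'/tmp/{f}.npy'))*1000; c=(419,191) if f=='s24' else (426,177.5)
    m=(abs(C[...,0]-c[0])<68)&(abs(C[...,1]-c[1])<68); z=C[...,2][m]; print(f,np.percentile(z,[10,50,75,90,95,98]).round(1))
E
```

```text
t30 z pct [ 0.9  4.4  7.8 12.9 14.9 17.2]
470 [412.6 193.   12.3] [352. 124.   7.] [486. 259.  20.]
t45 z pct [ 0.9  4.4  7.6 12.6 14.5 17.7]
458 [421.2 176.5  12.3] [358. 110.   7.] [494. 245.  24.]
s24 [1.7 3.9 5.6 8.2 9.1 9.7]
s45 [ 1.9  4.   8.8 13.3 14.3 15.4]
```

View pics/s45d.png

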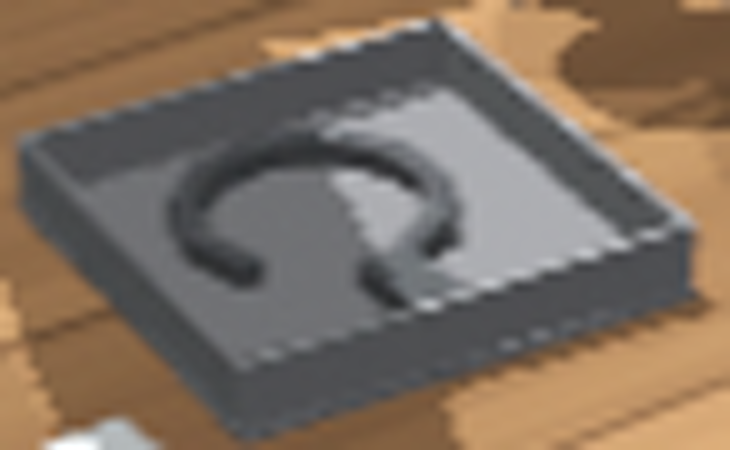

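The ring height in the tray rose from about 9 mm with one ring to 14 mm with two, so both are stacked there. Ring centre is near (421,176), well inside the tray. Handing in.

```bash
python3 - <<'E'
from h import *
print(ctrl.close_job())
E
```

```text
the job is handed in; nothing more can be done
None
```

The job is handed in, and my last checks before handing in showed every part where it should be. Robot time was about 57 s of the 210 s.

**What I did:** Ring 1 was absent. I lifted rings 3 and 2 onto their catches with the pick while all the caps were seated, then laid the pick back on its mat. Both rings went into the tray, and caps 1, 2 and 3 went onto the rail at y ≈ −108, 0 and +104 mm.

**Last checks:**
- **Caps:** all three hang upright with the nose between the lips. Tab tops measured 191.6–192.6 mm against 192 expected, and I felt floor contact at each placing.
- **Rings:** they are stacked in the tray. The stack is about 14 mm high where a single ring had measured about 9 mm.
- **Pick:** it lies on the mat.
- **Can, jar and wrench:** they looked unmoved in the pictures. I did not measure them beyond comparing pictures; the last wrench comparison still differed from the start, which I put down to changed shadows.
- **Arm:** it was clear of everything at hand-in.

**What did not go to plan:**
- The first closing on ring 3's tab was about 10 mm too high and shut on nothing; it held at the second try.
- The tray was knocked about 15 mm during the run, and the rings moved with it.
- Cap 3 looked tilted when lifted, but measured upright at the rail.

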